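# Centre-punch the sloping faces of wedge blocks on the tilting table

### The arm

A 6-joint arm with a two-finger parallel gripper is mounted at the origin on the work surface. World frame = base frame: x ahead of the robot, y to its left, z up, the work surface at z = 0. Lengths are in m, angles in rad, forces in N, time in s.
With the tool pointing down it reaches from about 0.35 to 0.775 m from the base axis. Payload 5.5 kg.
Tool frame: the origin (TCP) lies at the very end of the fingers, on their centre line; the grasp point (between the pads) lies 19 mm behind it (env.grip_depth is the distance from the TCP to the grasp point, in m); z points along the fingers, y is the direction in which the jaws open and shut (so a half turn about z gives the same grasp; the last joint's range is limited). The gripper opens to 85 mm and grips with 20 to 120 N. Pads are 22 mm wide; open, the fingers measure 114 mm over their backs; the gripper's body (76 mm by 85 mm) begins 54 mm behind the grasp point. The pads swing forward as they close: fully open they stand 13 mm farther back than shut.
Start: joints at [1.128, 0.313, 0.046, 1.304, 0, 1.431], TCP at [0.171, 0.549, 0.231] pointing down, gripper open.
Joint ranges: [-2.76, 2.76], [-0.86, 1.69], [-1.03, 1.26], [-2.2, 2.34], [-1.47, 1.5], [-3.14, 3.14]. Speed limits (rad/s): [2.57, 2.57, 3.14, 3.14, 3.14, 3.14].

### API

Orientations are given as a unit quaternion [w, x, y, z].
In Python, from workcell import env gives the robot as it stands.
- The arm moves only by the tool step_arm, never from a script. Its argument "series" is a list of rows, each a list of 3 entries, a list of its own where there are three numbers: the shift along the world's x, y, z in cm, then the turn about the world's z in rad, then the closure in counts, from 0 (fully open) to 255 (shut). A call has 1 to 5 rows; each row is the pose to reach, as a shift and turn from the pose measured when the call began; what a row does not reach only later rows make up. A row lasts 1/8 s, in which the tool goes at most 62.5 mm and 10.7 degrees, less where a joint would pass 70% of its speed; a pose out of reach is approached as far as the arm can. A call with a gripper value outside its range is refused whole. The fingers move at their own pace and stop on an object; "newtons" is the grip in N (left out, the last holds). Time passes only in rows, so rows that repeat a pose let the fingers close. It gives the time, the measured TCP pose, the force and the opening at its end, in the units of the state.
- env.get_state(): the state, without advancing time (a new reading comes with each control period).
- env.read_camera(name): name is "scene" or "top" or "wrist"; returns a dict with "frame" (420x560x3 uint8, red, green, blue), "vertical_fov" (degrees; the focal length in pixels is half the picture's height over the tangent of half this angle, whatever the lens; pixels are square), "cx", "cy" (the principal point, pixels), "camera_from_world" (4x4, takes a point from world to camera coordinates). Camera axes: x right, y down, z forward; pixel columns grow to the right and rows downward; lengths in m; the calibration is good to about 2 mm. A picture is of the moment at which its call begins. There is no depth.
- env.hand_in(): hands the job in, once; it reports no verdict.
The state is a dict: "clock": time; "joint_pos": joint angles; "qvel": joint speeds; "tau": joint torques, N m; "tcp_pos": TCP position; "orientation": TCP orientation; "wrist_force": force on the tool from outside, world axes, zero at the start; "ft_torque": the same for the moment, N m; "finger_gap": finger opening in m.
Only numpy, scipy, OpenCV 4.12 (cv2) and the standard library are available. Lean on these libraries where they do the work, as an engineer would, in place of code of your own. Each camera call takes 0.05 s, during which the arm holds its last target.

### The job

Use the ball lever to set the tilting table square on its base and tilted to 25 degrees, fence side down, then stand all the wedge blocks from the mat on it, side by side with their high ends to the fence, so that their sloping faces lie level. Press the automatic centre punch straight down, upright, on the cross of every block until the mark is made, lifting it straight off without skidding over the face, and put the punch back upright in its stand. Then move the marked blocks into the steel tray, standing on their bases, set the empty table level again, still square on its base, and leave everything else on the bench where it was.

Things in the scene. Friction and masses are not known exactly. Their poses are not given: they have to be found in the camera images.
- swivel (a joint): Turn of the tilting table's turntable on its square base, about a vertical axis through the base's middle (rad, growing anticlockwise seen from above; 0 = square: the plate's edges parallel to the base's edges, the fence on the base's -x side). Range -1.2 to 1.2. Stiff: it stays where it is left and turns at about 0.8 N m, that is some 7 N at the lever knob.
- tilt (a joint): Tilt of the table's plate about a horizontal axis through point pivot, along the turntable's y axis (rad; 0 = plate level, growing as the lever's side goes up and the fence's side goes down; 25 degrees = 0.436). Range -0.15 to 0.75. Stiff: it stays where it is left and turns at about 1.3 N m, that is some 11 N at the lever knob.
- pivot (a point): Where the swivel axis and the tilt axis of the tilting table cross: in the middle of the fixed grey base (170 x 170 mm, 26 mm tall), 85 mm above the bench. Its axes are those of the base: x is the direction of the lever at swivel 0, z up.
- table_top (a point): Middle of the tilting table's top face; z is square to the face, x points to the lever, y along the fence. The steel plate is 125 mm (x) by 248 mm (y); this point lies 24 mm above the tilt axis, square to the plate. A fence, 14 mm high, closes the -x edge (its inner face at x = -57.5 mm); end strips 6 mm high close both y ends (inner faces at y = +-118 mm); the x edge is open.
- lever_knob (a point): Centre of the black ball knob, 28 mm across, at the end of the lever that is fixed to the tilting plate, for both swivelling and tilting it: 118 mm along x and 48 mm along z from the pivot, in the plate's axes. Free on both sides and above; the lever rod reaches it from below and from the plate's side.
- block_A_mid (a point): Aluminium wedge block A: 50 mm long (its x), 24 mm wide (y), with upright sides and a flat base; its top face slopes at 25 degrees from 39 mm high at the -x end down to 16 mm at the +x end. About 0.1 kg. This point lies 14 mm above the middle of the base; z is square to the base. At the start the blocks stand on a black rubber mat, 4 mm thick (fixed). The three are alike; some may be absent (None).
- mark_A (a point): Centre of the cross scribed on the sloping face of block A (the middle of that face, 27.7 mm above the middle of the base); z is square to the sloping face. The spot that takes the punch mark is 12 mm square about it.
- dot_A (a joint): Depth of the punch mark at block A's cross (m): 0 = unmarked, 0.002 = full depth. It deepens when the punch bears on the cross with more than 7 N, and stays.
- block_B_mid (a point): Aluminium wedge block B: 50 mm long (its x), 24 mm wide (y), with upright sides and a flat base; its top face slopes at 25 degrees from 39 mm high at the -x end down to 16 mm at the +x end. About 0.1 kg. This point lies 14 mm above the middle of the base; z is square to the base. At the start the blocks stand on a black rubber mat, 4 mm thick (fixed). The three are alike; some may be absent (None).
- mark_B (a point): Centre of the cross scribed on the sloping face of block B (the middle of that face, 27.7 mm above the middle of the base); z is square to the sloping face. The spot that takes the punch mark is 12 mm square about it.
- dot_B (a joint): Depth of the punch mark at block B's cross (m): 0 = unmarked, 0.002 = full depth. It deepens when the punch bears on the cross with more than 7 N, and stays.
- block_C_mid (a point): Aluminium wedge block C: 50 mm long (its x), 24 mm wide (y), with upright sides and a flat base; its top face slopes at 25 degrees from 39 mm high at the -x end down to 16 mm at the +x end. About 0.1 kg. This point lies 14 mm above the middle of the base; z is square to the base. At the start the blocks stand on a black rubber mat, 4 mm thick (fixed). The three are alike; some may be absent (None).
- mark_C (a point): Centre of the cross scribed on the sloping face of block C (the middle of that face, 27.7 mm above the middle of the base); z is square to the sloping face. The spot that takes the punch mark is 12 mm square about it.
- dot_C (a joint): Depth of the punch mark at block C's cross (m): 0 = unmarked, 0.002 = full depth. It deepens when the punch bears on the cross with more than 7 N, and stays.
- punch_grip (a point): Automatic centre punch, steel, 132 mm long, 0.16 kg, upright with its point down in its stand. From the tip: point and sleeve (15 mm across) to 42 mm, collar (36 mm across) 42 to 50 mm, barrel (18 mm across) 50 to 125 mm, cap (17 mm across) to 132 mm. The point is sprung: it gives way into the sleeve at 4 N, needs 7 N at 2.4 mm, 12 N at 6 mm and ends at 8 mm (14 N). This point is the middle of the barrel, 88 mm above the tip, where it is held; z points up along the punch.
- punch_tip (a point): Tip of the punch's sprung point; it is about 4 mm across there.
- stand_hole (a point): Middle of the hole's mouth in the top of the punch's stand, a wooden block 60 x 60 mm, 55 mm tall, fixed to the bench. The hole is 18 mm across with a chamfered mouth and goes through; the punch hangs in it by its collar, with its tip 42 mm below this point.
- tray_floor (a point): Middle of the inner floor of the open steel tray for finished blocks (270 mm in its x by 140 mm in its y outside, walls 28 mm high and 4 mm thick; the floor lies 4 mm above the bench). It is fixed.
- file: Flat file with a wooden handle, lying beyond the tilting table; not part of the job.
- vblock: Small dark steel V-block, 50 x 45 x 38 mm, beyond the tilting table; not part of the job.
- square: Small engineer's try square lying flat beyond the tilting table; not part of the job.
- fluid: Jar, 46 mm across and 75 mm tall; not part of the job.
There are look-alikes about, which are no part of the job. Of the things shaped like the part that bears punch_grip, the dark steel one is meant.

How it is judged:
By the outcome, as a careful person would: the job done as asked, in the order asked, and still so for the second after the job is handed in, with the robot touching nothing.
Of block_A, block_B, block_C only 2 to 3 are there at a start; the rules pass over those that are not, and their reading is None.
At some moment in a run one of block_A, block_B, block_C may be knocked a few centimetres aside while the robot is not near it.
It also fails if it takes over 210 s, if anything falls off the work surface, if the arm or the gripper's body presses on something with over 40 N, if the wrist force passes 120 N, or if a joint passes its speed limit or range.

## Working session

There is one attempt and no reset: what is moved stays moved. The work goes in short steps, Python scripts to look and compute and a tool call to move; the robot and the scene stay as the last step left them, time stands still between calls to the robot, and variables do not carry over. Pictures are saved under pics/ and viewed, and the job is handed in when it is done.

Besides the shell and the picture viewer there is one more tool, called as a command line: name --argument value ..., lists and objects as JSON in quotes. step_arm: Moves the arm, as the interface text tells. Its arguments: {"type":"object","properties":{"series":{"type":"array"},"newtons":{"type":"number"}},"required":["series"]}

```bash
ls; mkdir -p pics; cat > h.py <<'E'
import numpy as np, cv2
from workcell import env
def cam(n):
    c=env.read_camera(n); f=c["frame"]; H=f.shape[0]
    F=H/2/np.tan(np.radians(c["vertical_fov"])/2)
    return dict(img=cv2.cvtColor(np.asarray(f),cv2.COLOR_RGB2BGR),F=F,cx=c["cx"],cy=c["cy"],T=np.array(c["camera_from_world"]))
def ray(c,u,v,z):
    R=c["T"][:3,:3];t=c["T"][:3,3]; o=-R.T@t
    d=R.T@np.array([(u-c["cx"])/c["F"],(v-c["cy"])/c["F"],1]); s=(z-o[2])/d[2]; return o+s*d
def proj(c,p):
    q=c["T"][:3,:3]@np.array(p)+c["T"][:3,3]; return np.array([c["cx"]+c["F"]*q[0]/q[2],c["cy"]+c["F"]*q[1]/q[2]])
def crop(c,x0,y0,x1,y1,k,name):
    cv2.imwrite("pics/"+name,cv2.resize(c["img"][y0:y1,x0:x1],None,fx=k,fy=k,interpolation=cv2.INTER_CUBIC))
E
python3 - <<'E'
from h import *
import pickle
print(env.get_state(), env.grip_depth)
for n in("scene","top","wrist"):
    c=cam(n); cv2.imwrite(f"pics/{n}0.png",c["img"]); print(n,c["F"],c["cx"],c["cy"],(-c["T"][:3,:3].T@c["T"][:3,3]).round(3)); print(c["T"].round(3))
    pickle.dump(c,open(n+"0.pkl","wb"))
E
```

```text
pics
{'clock': 0.0, 'joint_pos': array([1.12840330e+00, 3.14007066e-01, 4.49312976e-02, 1.30363767e+00,
       9.70634052e-06, 1.43125087e+00]), 'qvel': array([ 0.00081751, -0.00094762,  0.00158414,  0.0003181 ,  0.00046612,
        0.00031998]), 'tau': array([-1.91275058e-04, -4.80632365e+01,  2.98530149e+01,  1.95375894e-02,
       -1.86180255e-04,  6.12932809e-06]), 'tcp_pos': array([0.17122611, 0.54833736, 0.23038562]), 'orientation': array([-2.79639805e-04,  1.50845710e-01,  9.88556854e-01, -9.16869572e-04]), 'wrist_force': array([ 0.4319898 , -0.75985451, -1.52016166]), 'ft_torque': array([ 0.02526015, -0.04644662,  0.01322342]), 'finger_gap': 0.08514742442468974} 0.0187
scene 481.9271142984836 289.77124154417896 209.69175760607675 [ 1.259 -0.541  0.785]
[[ 0.584  0.811  0.007 -0.302]
 [ 0.516 -0.365 -0.775 -0.239]
 [-0.626  0.457 -0.632  1.532]
 [ 0.     0.     0.     1.   ]]
top 394.01751465913486 276.5483194413103 214.35155644007102 [ 0.506 -0.058  1.042]
[[ 0.019 -0.999 -0.029 -0.037]
 [-0.996 -0.016 -0.093  0.599]
 [ 0.092  0.031 -0.995  0.992]
 [ 0.     0.     0.     1.   ]]
wrist 300.7841528197226 279.04001848730786 208.84128130791308 [0.098 0.571 0.374]
[[ 0.299  0.954 -0.002 -0.574]
 [ 0.911 -0.285  0.298 -0.038]
 [ 0.284 -0.091 -0.954  0.381]
 [ 0.     0.     0.     1.   ]]
```

View pics/scene0.png

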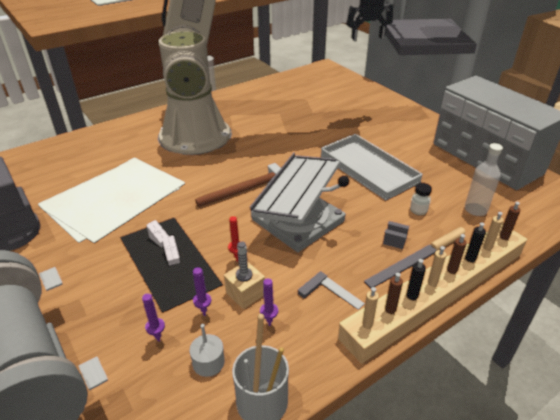

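View pics/top0.png

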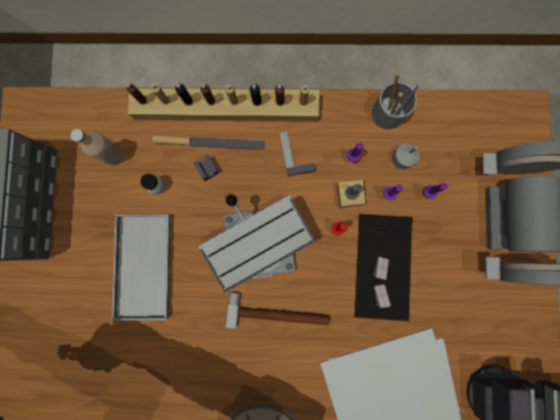

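View pics/wrist0.png

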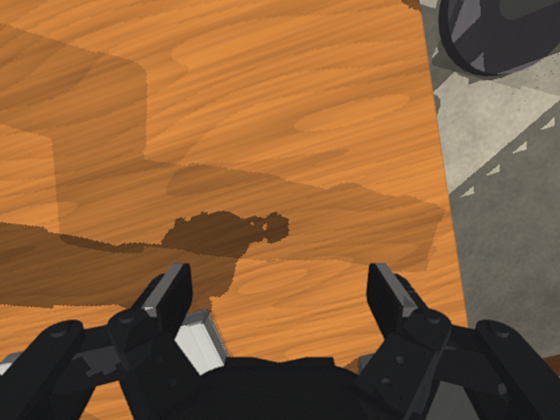

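```bash
python3 - <<'E'
from h import *
import pickle
c=pickle.load(open("top0.pkl","rb")); s=pickle.load(open("scene0.pkl","rb"))
crop(c,180,180,340,300,5,"t_table.png"); crop(c,310,140,450,325,3.2,"t_mat.png"); crop(s,110,170,290,350,3.3,"s_mat.png"); crop(s,230,130,360,260,4.5,"s_table.png")
E
```

```text
(no output)
```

View pics/t_table.png

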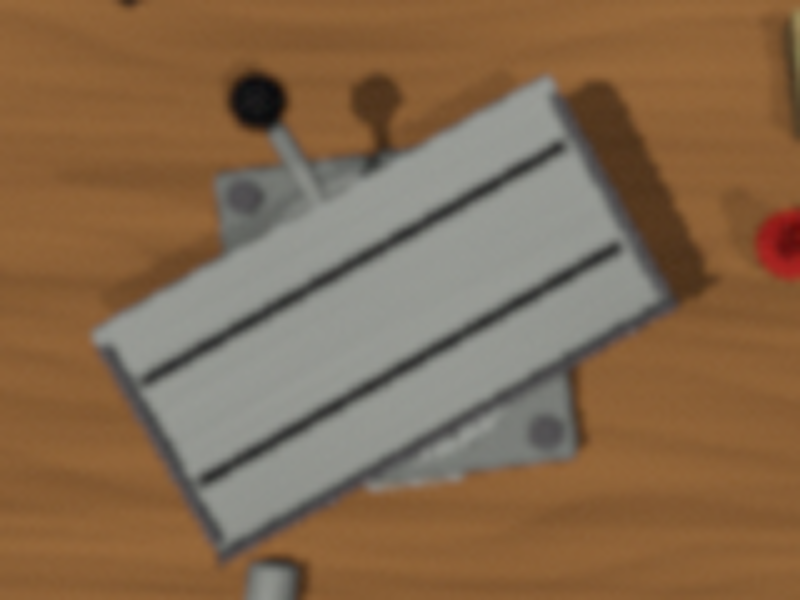

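View pics/t_mat.png

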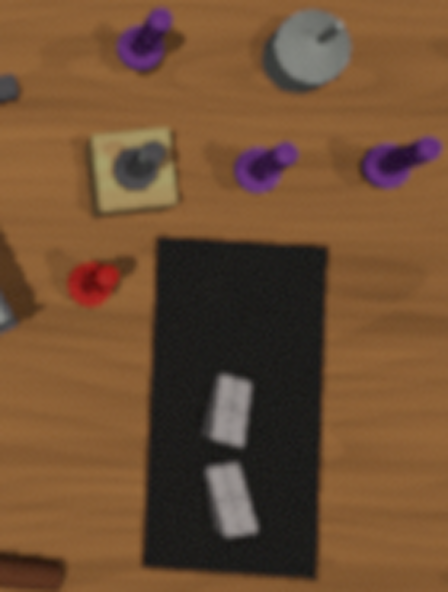

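View pics/s_mat.png

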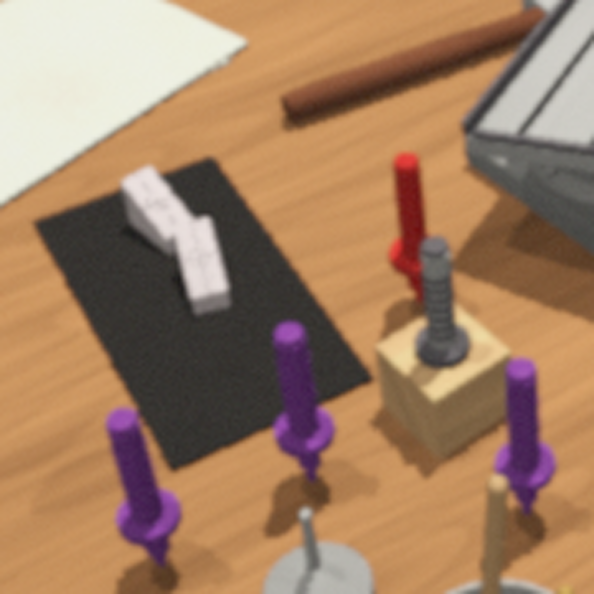

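View pics/s_table.png

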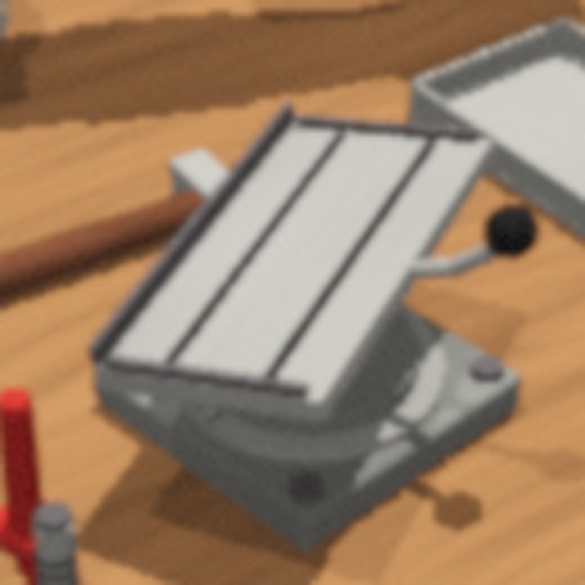

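```bash
cat > fit.py <<'E'
from h import *
from scipy.optimize import least_squares
def pts(p,names):
    px,py,b,s,t=p
    Rz=lambda a:np.array([[np.cos(a),-np.sin(a),0],[np.sin(a),np.cos(a),0],[0,0,1]])
    Ry=np.array([[np.cos(t),0,-np.sin(t)],[0,1,0],[np.sin(t),0,np.cos(t)]])
    P=np.array([px,py,.085])
    L={'pxpy':(.0625,.124,.024),'pxmy':(.0625,-.124,.024),'fmy':(-.0625,-.124,.038),'fpy':(-.0625,.124,.038),'knob':(.118,0,.048)}
    B={'b++':(.085,.085,-.059),'b+-':(.085,-.085,-.059),'b--':(-.085,-.085,-.059),'b-+':(-.085,.085,-.059)}
    return np.array([P+Rz(b+s)@Ry@np.array(L[n]) if n in L else P+Rz(b)@np.array(B[n]) for n in names])
def fit(obs,x0):  # obs: list (cam,name,u,v)
    def r(p): return np.concatenate([proj(c,pts(p,[n])[0])-[u,v] for c,n,u,v in obs])
    o=least_squares(r,x0,loss='soft_l1'); return o.x,o.fun.reshape(-1,2)
E
python3 - <<'E'
from fit import *
import pickle
c=pickle.load(open("top0.pkl","rb")); s=pickle.load(open("scene0.pkl","rb"))
T=lambda x,y:(180+x/5,180+y/5); S=lambda x,y:(230+x/4.5,130+y/4.5)
o=[]
for cam_,f,l in((c,T,[('pxmy',548,78),('pxpy',95,335),('fmy',675,298),('fpy',220,553),('knob',258,100),('b++',216,177),('b--',578,450)]),(s,S,[('knob',511,231),('pxpy',495,142),('pxmy',318,405),('fmy',97,352),('fpy',288,108),('b+-',305,525),('b++',518,372)])):
    for n,x,y in l: o.append((cam_,n)+f(x,y))
x,r=fit(o,[.55,.06,.0,.4,.2]); print(x.round(4)); 
for a,b in zip(o,r): print(a[1],b.round(1))
print(pts(x,['knob']), np.degrees(x[2:]))
# others
for n,u,v,z in [("punch collar",352.5,192,.055),("stand c",352,193,.055),("mat TL",310+157/3.2,140+238/3.2,.004),("mat BR",310+315/3.2,140+577/3.2,.004),("blk1",310+231/3.2,140+411/3.2,.03),("blk2",310+232/3.2,140+500/3.2,.03),("tray",142.5,267,.03),("traycorner tl",115,214,.03),("tray bl",113,319,.03),("tray br",170,319,.03),("tray tr",170,214,.03),("red",340,229,0.05)]:
    print(n,ray(c,u,v,z).round(4))
E
```

```text
[0.528  0.0179 0.1518 0.382  0.177 ]
pxmy [ 0.3 -1.9]
pxpy [-0.9 -1.4]
fmy [1.3 0.5]
fpy [0.3 1.9]
knob [ 0.2 -0.7]
b++ [-0.8 -1.8]
b-- [0.6 0.4]
knob [ 0. -0.]
pxpy [-0.7 -0.8]
pxmy [ 0.5 -0.6]
fmy [-2.6 -0.9]
fpy [-0.8 -1.6]
b+- [ 0.7 -0.6]
b++ [1.7 0.4]
[[0.62075572 0.07270924 0.15302845]] [ 8.69741887 21.88672457 10.14202801]
punch collar [ 0.6566 -0.2171  0.055 ]
stand c [ 0.654  -0.2158  0.055 ]
mat TL [ 0.6052 -0.2426  0.004 ]
mat BR [ 0.3352 -0.3681  0.004 ]
blk1 [ 0.4664 -0.296   0.03  ]
blk2 [ 0.3971 -0.2964  0.03  ]
tray [0.4575 0.3162 0.03  ]
traycorner tl [0.5932 0.3958 0.03  ]
tray bl [0.3246 0.3855 0.03  ]
tray br [0.3282 0.2391 0.03  ]
tray tr [0.5956 0.251  0.03  ]
red [ 0.5632 -0.1868  0.05  ]
```

step_arm --series '[[[30,-32,8],0.5,0],[[30,-32,8],0.5,0],[[30,-32,8],0.5,0],[[30,-32,8],0.5,0],[[30,-32,8],0.5,0]]' --newtons 40

```text
clock: 0.78
tcp_pos: [0.3767, 0.3293, 0.2856]
orientation: [-0.0, -0.099, 0.995, -0.001]
wrist_force: [1.0, 0.8, 0.6]
finger_gap: 0.0857
```

step_arm --series '[[[22,-25.5,0],0.335,0],[[22,-25.5,0],0.335,0],[[22,-25.5,0],0.335,0],[[22,-25.5,0],0.335,0],[[22,-25.5,0],0.335,0]]'

```text
clock: 1.4
tcp_pos: [0.5742, 0.0999, 0.2854]
orientation: [0.0, -0.263, 0.965, -0.001]
wrist_force: [0.6, 0.8, 0.1]
finger_gap: 0.0853
```

step_arm --series '[[[3,-4,0],0,0],[[3,-4,0],0,0]]'

```text
clock: 1.65
tcp_pos: [0.6059, 0.0565, 0.2837]
orientation: [-0.001, -0.261, 0.965, -0.001]
wrist_force: [-0.0, -0.0, 0.5]
finger_gap: 0.0851
```

```bash
cat >> h.py <<'E'
def yaw(q):
    w,x,y,z=q; return np.degrees(np.arctan2(1-2*(x*x+z*z),2*(x*y-w*z)))
def st():
    s=env.get_state(); print("t",round(float(s["clock"]),2),"tcp",np.round(s["tcp_pos"],4),"jaw",yaw(s["orientation"]).round(2),"F",np.round(s["wrist_force"],1),"gap",round(float(s["finger_gap"]),4)); return s
E
python3 - <<'E'
from fit import *
s=st()
c=cam("wrist"); cv2.imwrite("pics/w1.png",c["img"])
x=[0.528,0.0179,0.1518,0.382,0.177]
print(proj(c,pts(x,['knob'])[0]))
E
```

```text
t 1.65 tcp [0.6059 0.0565 0.2837] jaw 120.21 F [-0.  -0.   0.5] gap 0.0851
[285.80679888 220.67790656]
```

View pics/w1.png

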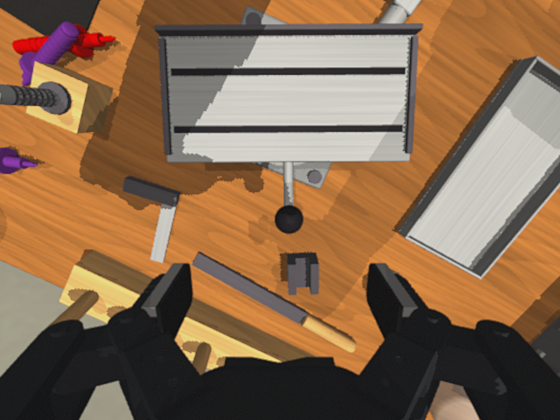

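```bash
python3 - <<'E'
from fit import *
import pickle
t=pickle.load(open("top0.pkl","rb")); s=pickle.load(open("scene0.pkl","rb"))
w=cam("wrist"); pickle.dump(w,open("w1.pkl","wb"))
crop(w,140,0,440,240,2.6,"w1c.png")
T=lambda x,y:(180+x/5,180+y/5); S=lambda x,y:(230+x/4.5,130+y/4.5); W=lambda x,y:(x,y)
o=[]
for cam_,f,l in((t,T,[('b++',216,177),('b--',578,450),('knob',258,100)]),(s,S,[('knob',511,231),('b+-',305,525),('b++',518,372)]),(w,W,[('knob',289,219),('pxpy',409.5,160),('pxmy',167,160.5)])):
    for n,x,y in l: o.append((cam_,n)+f(x,y))
x,r=fit(o,[.528,.018,.15,.38,.2]); print(x.round(4)); 
for a,b in zip(o,r): print(a[1],b.round(1))
print(pts(x,['knob']), np.degrees(x[2:]))
for n in('fmy','fpy'): print(n,proj(w,pts(x,[n])[0]))
E
```

```text
[0.5228 0.0202 0.1493 0.3852 0.149 ]
b++ [-1.7  0.1]
b-- [-0.5  2.5]
knob [-1.1  1. ]
knob [-0.  -0.2]
b+- [-0.  -2.3]
b++ [ 1.  -0.9]
knob [-0.8 -0.8]
pxpy [-1.3  0. ]
pxmy [-0.2  1.1]
[[0.6170391  0.07604801 0.14998169]] [ 8.55441945 22.06846487  8.53524589]
fmy [152.5174211   23.75503406]
fpy [422.72597627  21.83037208]
```

View pics/w1c.png

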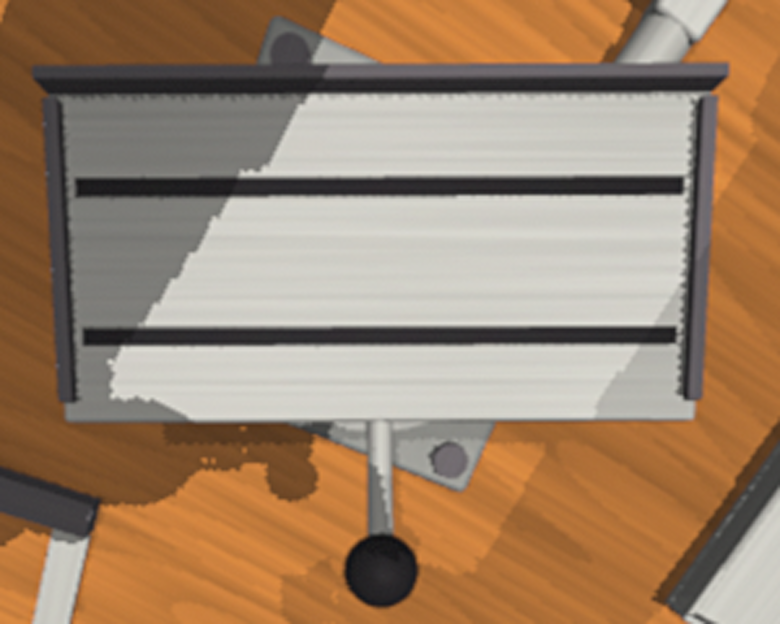

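step_arm --series '[[[1.2,1.85,-5],0,0],[[1.2,1.85,-10],0,0],[[1.2,1.85,-15.0],0,0],[[1.2,1.85,-15.0],0,0],[[1.2,1.85,-15.0],0,255]]' --newtons 40

```text
clock: 2.38
tcp_pos: [0.6165, 0.079, 0.1368]
orientation: [0.0, -0.263, 0.965, -0.0]
wrist_force: [0.5, 0.9, 0.8]
finger_gap: 0.0699
```

step_arm --series '[[[0,0,0],0,255],[[0,0,0],0,255],[[0,0,0],0,255],[[0,0,0],0,255]]'

```text
clock: 2.88
tcp_pos: [0.6195, 0.0777, 0.1401]
orientation: [0.004, -0.263, 0.965, -0.002]
wrist_force: [2.2, -3.3, 6.8]
finger_gap: 0.0254
```

```bash
python3 - <<'E'
from fit import *
s=st()
c=cam("wrist"); cv2.imwrite("pics/w2.png",c["img"])
E
```

```text
t 2.88 tcp [0.6195 0.0777 0.1401] jaw 120.45 F [ 2.2 -3.3  6.8] gap 0.0254
```

View pics/w2.png

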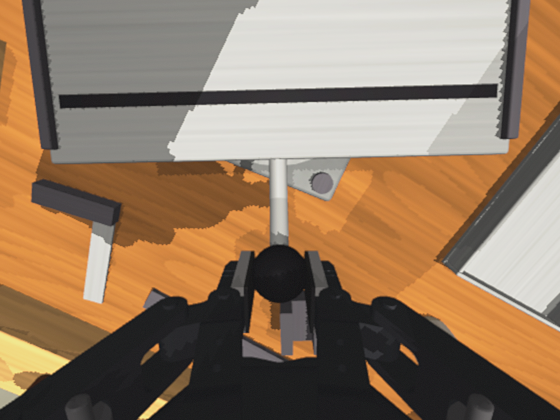

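step_arm --series '[[[-0.1,0,0],0,130],[[-0.1,0,0],0,130],[[-0.1,-0.1,-0.9],0,130],[[-0.1,-0.1,-0.9],0,130],[[-0.1,-0.1,-0.9],0,255]]' --newtons 40

```text
clock: 3.55
tcp_pos: [0.618, 0.0767, 0.1306]
orientation: [0.003, -0.263, 0.965, -0.002]
wrist_force: [-2.7, -0.9, -1.7]
finger_gap: 0.0262
```

step_arm --series '[[[0,0,0],0,255],[[0,0,0],0,255],[[0,0,0],0,255],[[0,0,0],0,255]]'

```text
clock: 4.05
tcp_pos: [0.618, 0.0767, 0.1306]
orientation: [0.003, -0.263, 0.965, -0.002]
wrist_force: [-1.0, 0.2, 1.1]
finger_gap: 0.0256
```

step_arm --series '[[[0.27,-0.5,0],-0.05,255],[[0.52,-0.96,0],-0.1,255],[[0.74,-1.46,0],-0.15,255],[[0.95,-1.97,0],-0.2,255]]'

```text
clock: 4.55
tcp_pos: [0.6269, 0.0588, 0.1306]
orientation: [0.003, -0.165, 0.986, -0.001]
wrist_force: [-1.1, 5.1, 0.8]
finger_gap: 0.0259
```

```bash
python3 -c "
from h import *
st()"
```

```text
t 4.55 tcp [0.6269 0.0588 0.1306] jaw 109.03 F [-1.1  5.1  0.8] gap 0.0259
```

Works smoothly. Continue.

step_arm --series '[[[0.15,-0.5,0],-0.05,255],[[0.32,-1.03,0],-0.1,255],[[0.42,-1.55,0],-0.15,255],[[0.53,-2.1,0],-0.18,255],[[0.53,-2.15,0],-0.18,255]]'

```text
clock: 5.18
tcp_pos: [0.6326, 0.0387, 0.1307]
orientation: [0.003, -0.076, 0.997, 0.0]
wrist_force: [1.3, 6.4, -0.8]
finger_gap: 0.0257
```

```bash
python3 - <<'E'
from fit import *
import pickle
s=st()
for n in("top","scene","wrist"):
    c=cam(n); pickle.dump(c,open(n+"3.pkl","wb"))
    if n=="wrist": cv2.imwrite("pics/w3.png",c["img"])
    if n=="top": crop(c,180,180,340,300,5,"t3.png")
    if n=="scene": crop(c,230,130,360,260,4.5,"s3.png")
E
```

```text
t 5.17 tcp [0.6326 0.0387 0.1307] jaw 98.76 F [ 1.3  6.4 -0.8] gap 0.0257
```

View pics/w3.png

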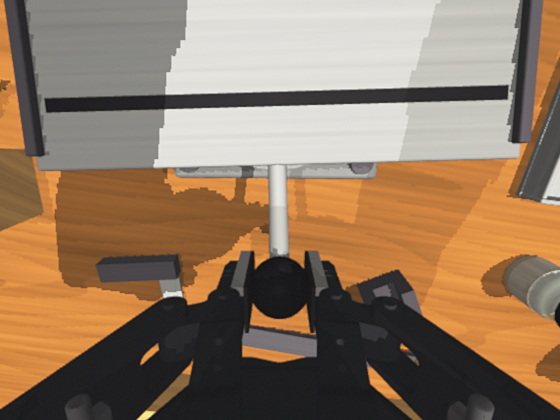

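View pics/s3.png

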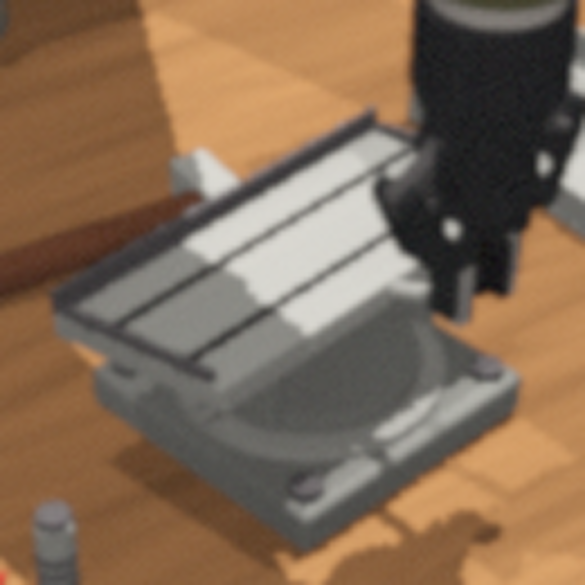

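```bash
python3 - <<'E'
from fit import *
import pickle
c=pickle.load(open("wrist3.pkl","rb"))
i=c["img"]; 
cv2.imwrite("pics/w3c.png",np.vstack([cv2.resize(i[145:190,20:290],None,fx=2.9,fy=5.8),cv2.resize(i[145:190,270:540],None,fx=2.9,fy=5.8)]))
E
```

```text
(no output)
```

View pics/w3c.png

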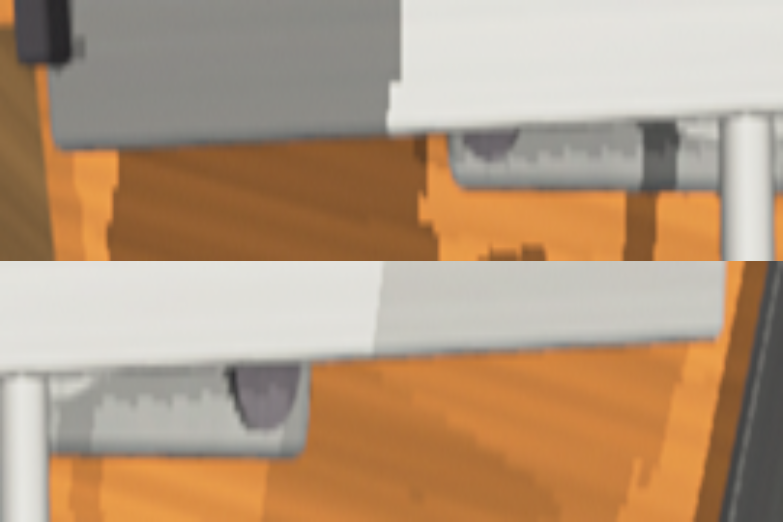

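```bash
cat >> fit.py <<'E'
def edgeang(c,a,b,z):
    d=ray(c,*b,z)-ray(c,*a,z); return np.degrees(np.arctan2(d[1],d[0])), np.linalg.norm(d)
E
python3 - <<'E'
from fit import *
import pickle
c=pickle.load(open("wrist3.pkl","rb"))
for z in(.11,.115,.12): print("plate",edgeang(c,(40.7,170.5),(518.3,158.3),z))
for z in(.02,.026): print("base",edgeang(c,(182,177.4),(372.8,178.4),z))
t=pickle.load(open("top0.pkl","rb"))
# base edges in top
T=lambda x,y:(180+x/5,180+y/5)
print("top base lower edge",edgeang(t,T(578,448),T(370,483),.026))
E
```

```text
plate (np.float64(100.17111854963606), np.float64(0.26049407241202344))
plate (np.float64(100.17111854963608), np.float64(0.25253241849273306))
plate (np.float64(100.17111854963605), np.float64(0.24457076457344273))
base (np.float64(98.39844626099558), np.float64(0.16350104300048005))
base (np.float64(98.39844626099558), np.float64(0.15963261408131044))
top base lower edge (np.float64(100.65090021108992), np.float64(0.10784341696385066))
```

step_arm --series '[[[-0.47,-0.18,0.8],-0.01,255],[[-0.98,-0.37,1.51],-0.02,255],[[-1.59,-0.52,2.23],-0.03,255],[[-2.2,-0.66,2.88],-0.03,255],[[-2.2,-0.66,2.88],-0.03,255]]'

```text
clock: 5.95
tcp_pos: [0.6092, 0.0344, 0.158]
orientation: [0.002, -0.062, 0.998, 0.002]
wrist_force: [-0.4, 8.0, -4.9]
finger_gap: 0.0259
```

```bash
python3 - <<'E'
from fit import *
import pickle
s=st()
for n in("top","scene","wrist"):
    c=cam(n); pickle.dump(c,open(n+"4.pkl","wb"))
    if n=="wrist": cv2.imwrite("pics/w4.png",c["img"])
    if n=="scene": crop(c,230,130,360,260,4.5,"s4.png")
E
```

```text
t 5.95 tcp [0.6092 0.0344 0.158 ] jaw 97.13 F [-0.4  8.  -4.9] gap 0.0259
```

View pics/w4.png

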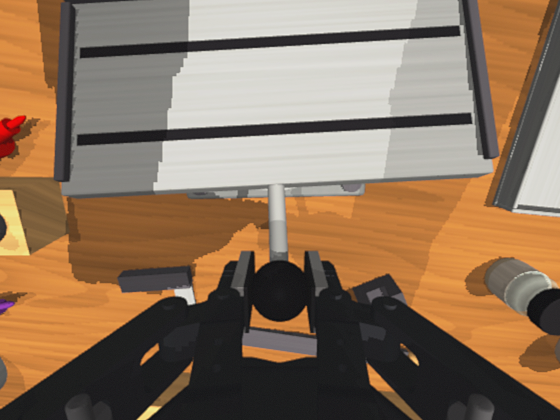

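View pics/s4.png

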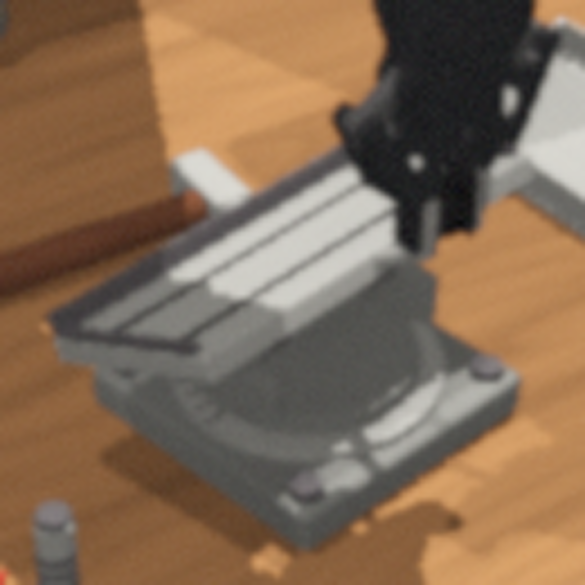

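```bash
python3 - <<'E'
from fit import *
import pickle
c=pickle.load(open("wrist4.pkl","rb"))
i=c["img"]; 
cv2.imwrite("pics/w4c.png",np.vstack([cv2.resize(i[150:205,40:290],None,fx=3.1,fy=5),cv2.resize(i[150:205,270:520],None,fx=3.1,fy=5)]))
E
```

```text
(no output)
```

View pics/w4c.png

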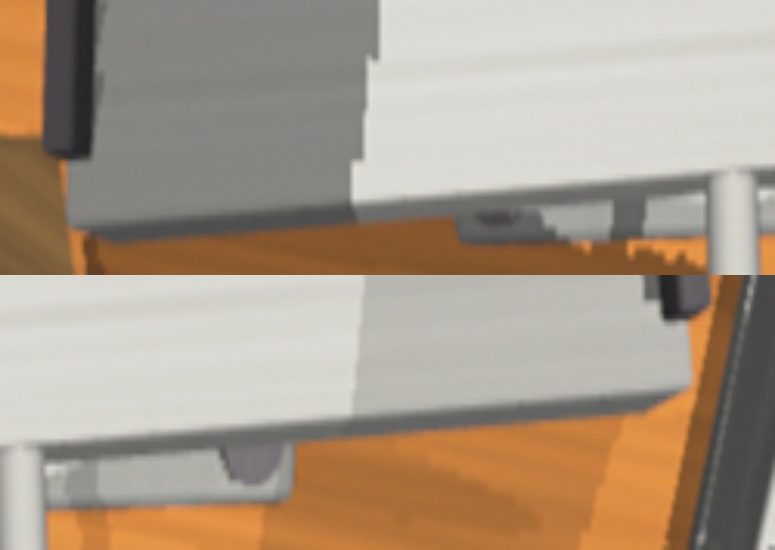

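```bash
python3 - <<'E'
from fit import *
import pickle
c=pickle.load(open("wrist4.pkl","rb"))
L,R=(61.9,195.6),(493.2,172.2)
for z in(.128,.133,.138): print("plate",z,edgeang(c,L,R,z),(ray(c,*L,z)+ray(c,*R,z))/2)
for z in(.02,.026): print("base",edgeang(c,(194.8,198.6),(361.9,195),z))
E
```

```text
plate 0.128 (np.float64(100.17361951759244), np.float64(0.25406938844389637)) [0.5721566  0.02791453 0.128     ]
plate 0.133 (np.float64(100.17361951759244), np.float64(0.24672986536112143)) [0.5710218  0.02780544 0.133     ]
plate 0.138 (np.float64(100.17361951759246), np.float64(0.23939034227834652)) [0.56988699 0.02769635 0.138     ]
base (np.float64(98.26522731581231), np.float64(0.16177794595296097))
base (np.float64(98.2652273158123), np.float64(0.15832463305465763))
```

step_arm --series '[[[0.0,-0.25,0.15],0.0,255],[[0,-0.5,0.3],0.0,255],[[0,-0.5,0.3],0.0,255]]'

```text
clock: 6.48
tcp_pos: [0.6084, 0.0324, 0.1588]
orientation: [0.0, -0.063, 0.998, 0.005]
wrist_force: [2.5, 10.4, -9.5]
finger_gap: 0.0255
```

```bash
cat > v.py <<'E'
from fit import *
import pickle,sys
s=st(); k=sys.argv[1]
c=cam("wrist"); pickle.dump(c,open(f"wrist{k}.pkl","wb"))
i=c["img"]; cv2.imwrite(f"pics/w{k}c.png",np.vstack([cv2.resize(i[150:205,40:290],None,fx=3.1,fy=5),cv2.resize(i[150:205,270:520],None,fx=3.1,fy=5)]))
E
python3 v.py 5
```

```text
t 6.47 tcp [0.6084 0.0324 0.1588] jaw 97.24 F [ 2.5 10.4 -9.5] gap 0.0255
```

View pics/w5c.png

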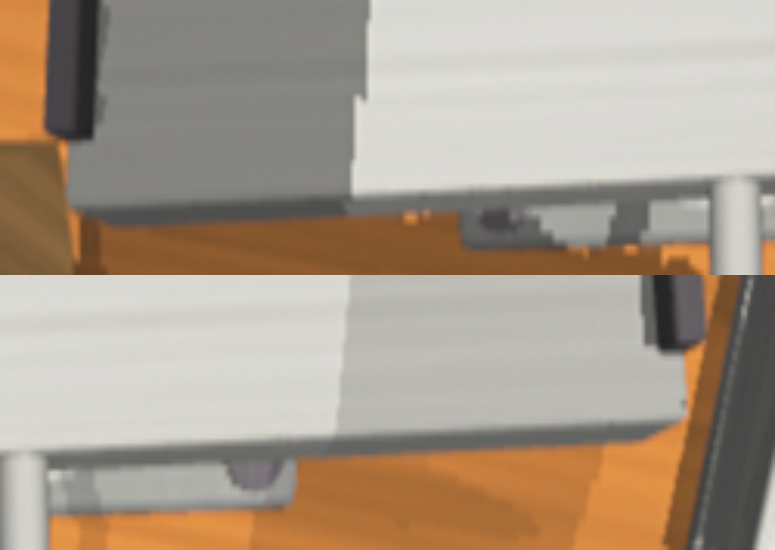

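```bash
cat > m.py <<'E'
from fit import *
import pickle,sys
a=list(map(float,sys.argv[2:])); c=pickle.load(open(f"wrist{sys.argv[1]}.pkl","rb"))
f=lambda p,h:(p[0]/3.1+(270 if h else 40),150+(p[1]-275*h)/5)
L,R,l,r=f(a[0:2],0),f(a[2:4],1),f(a[4:6],0),f(a[6:8],1)
A,d=edgeang(c,L,R,.133); B,_=edgeang(c,l,r,.026)
cz=-(c["T"][:3,:3].T@c["T"][:3,3])[2]; z=cz-(cz-.133)*.248/d
print("plate",A,"base",B,"swivel",A-B,"edge z",z, "tilt",np.degrees(np.arcsin((z-.085)/np.hypot(.0625,.024))-np.arctan2(.024,.0625)),(ray(c,*L,z)+ray(c,*R,z))/2)
E
python3 m.py 5 68 205 686 415 480 248 285 508; python3 m.py 4 68 228 692 386 480 243 285 500
```

```text
plate 98.79819970613875 base 98.0607249113547 swivel 0.737474794784049 edge z 0.13222366646732608 tilt 23.851955714599196 [0.5707253  0.02663222 0.13222367]
plate 100.17369435636601 base 98.26525224071051 swivel 1.9084421156555038 edge z 0.13213083695009173 tilt 23.739989795005716 [0.57121692 0.02784188 0.13213084]
```

step_arm --series '[[[0.0,-0.3,0.2],0.0,255],[[-0.05,-0.42,0.4],0.0,255],[[-0.05,-0.42,0.4],0.0,255]]'

```text
clock: 6.9
tcp_pos: [0.6069, 0.0314, 0.1604]
orientation: [-0.001, -0.064, 0.998, 0.009]
wrist_force: [2.8, 11.4, -11.0]
finger_gap: 0.0258
```

```bash
python3 v.py 6
```

```text
t 6.9 tcp [0.6069 0.0314 0.1604] jaw 97.35 F [  2.8  11.4 -11. ] gap 0.0258
```

View pics/w6c.png

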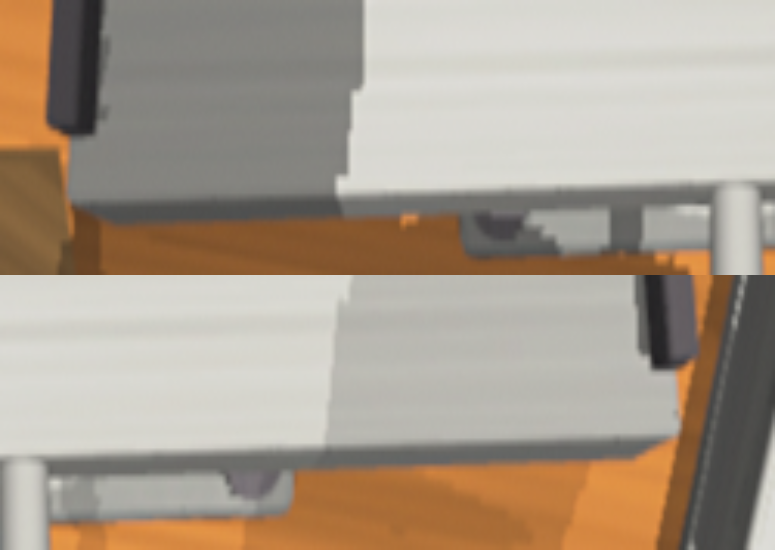

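```bash
python3 m.py 6 71 202 680 432 480 255 285 515
```

```text
plate 98.28669932131363 base 98.06775293750145 swivel 0.218946383812181 edge z 0.13296586740684674 tilt 24.755149054885603 [0.57009466 0.02642854 0.13296587]
```

step_arm --series '[[[0,0,0],0.0,255],[[0,0,0],0.0,255],[[0,0,0],0.0,100],[[0,0,0],0.0,0],[[0,0,0],0.0,0]]'

```text
clock: 7.58
tcp_pos: [0.607, 0.031, 0.1606]
orientation: [-0.001, -0.064, 0.998, 0.008]
wrist_force: [0.2, -0.5, -0.0]
finger_gap: 0.0781
```

step_arm --series '[[[0,0,0],0.0,0],[[0,0,5],0.0,0],[[-2,0,11],0.0,0],[[-4,0,14],0.0,0],[[-4,0,14],0.0,0]]'

```text
clock: 8.2
tcp_pos: [0.5675, 0.031, 0.3044]
orientation: [0.002, -0.064, 0.998, 0.008]
wrist_force: [0.2, -0.9, -0.5]
finger_gap: 0.0853
```

```bash
python3 - <<'E'
from fit import *
import pickle
s=st()
for n in("top","scene","wrist"):
    c=cam(n); pickle.dump(c,open(n+"7.pkl","wb"))
    if n=="wrist": cv2.imwrite("pics/w7.png",c["img"])
    if n=="scene": crop(c,230,130,360,260,4.5,"s7.png")
E
```

```text
t 8.2 tcp [0.5675 0.031  0.3044] jaw 97.34 F [ 0.2 -0.9 -0.5] gap 0.0853
```

View pics/w7.png

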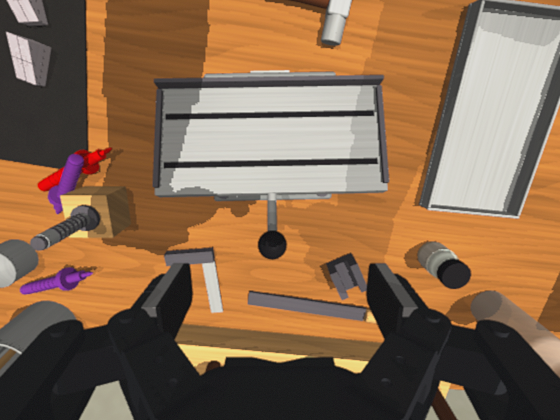

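View pics/s7.png

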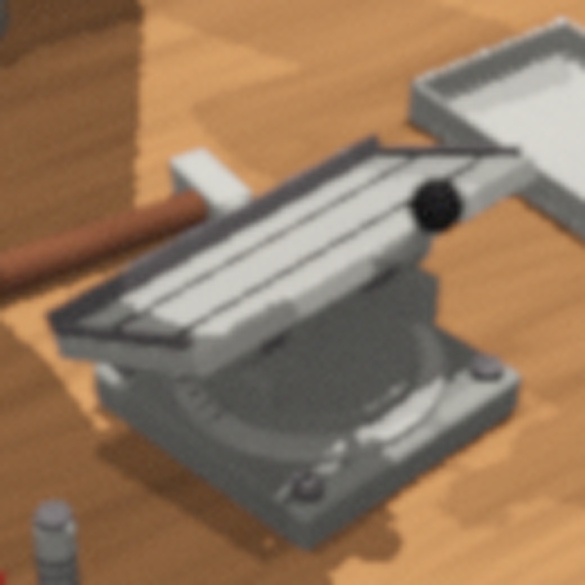

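```bash
python3 - <<'E'
from fit import *
import pickle
c=pickle.load(open("wrist7.pkl","rb")); crop(c,140,60,400,265,3,"w7c.png")
crop(c,0,0,130,100,5,"w7m.png")
c=pickle.load(open("top7.pkl","rb")); crop(c,180,180,340,300,5,"t7c.png")
E
```

```text
(no output)
```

View pics/w7c.png

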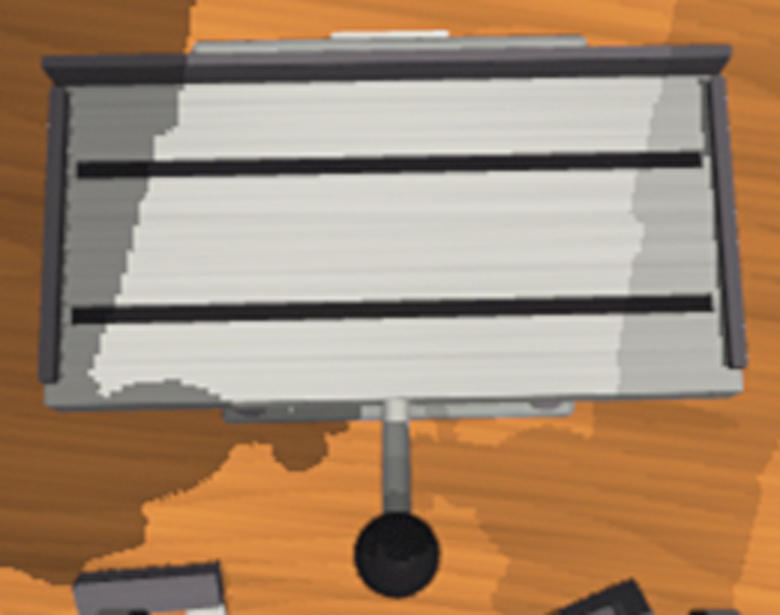

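View pics/w7m.png

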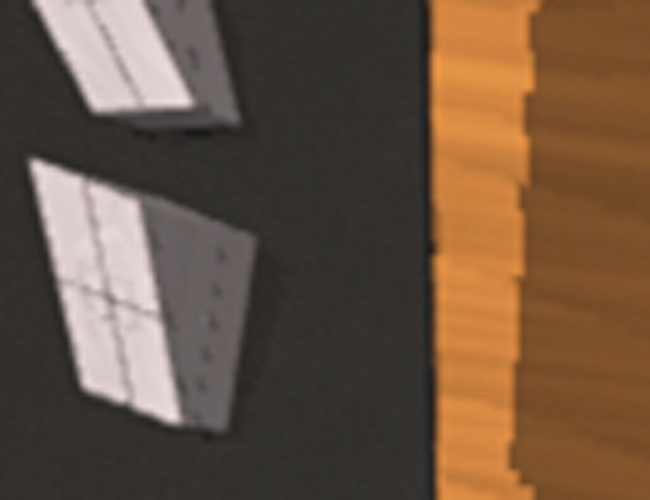

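View pics/t7c.png

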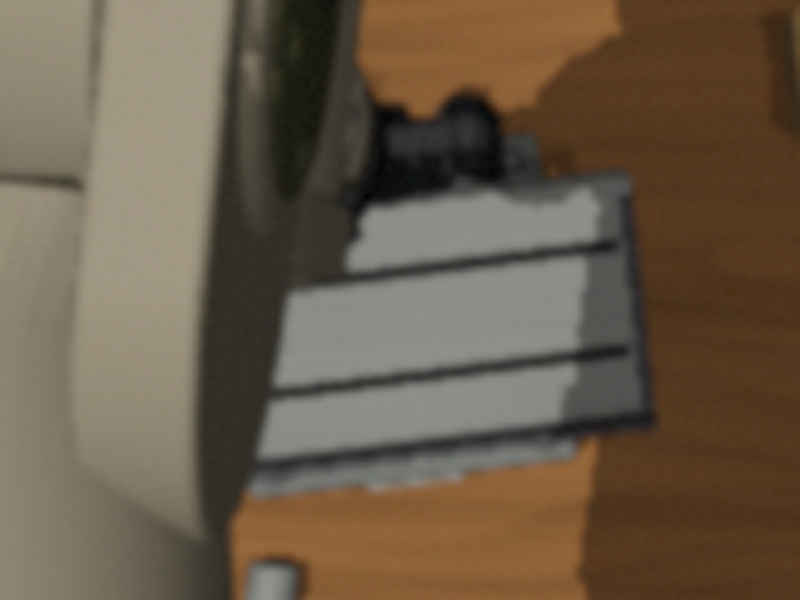

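```bash
python3 - <<'E'
from fit import *
import pickle
t=pickle.load(open("top7.pkl","rb")); s=pickle.load(open("scene7.pkl","rb")); w=pickle.load(open("wrist7.pkl","rb"))
S=lambda x,y:(230+x/4.5,130+y/4.5); W=lambda x,y:(140+x/3,60+y/3); T=lambda x,y:(180+x/5,180+y/5)
A=[(s,S,[('knob',436,206),('fmy',52,318),('b+-',305,522),('b++',518,373)])]
Bw=[(w,W,[('knob',397,554),('pxpy',742,390),('pxmy',46,405),('fmy',44,58),('fpy',730,46),('b--',193,43),('b-+',585,37),('b+-',222,418),('b++',574,411)])]
C=[(t,T,[('fmy',655,415),('pxmy',628,180)])]
for name,sets in(("w",Bw),("ws",A+Bw),("all",A+Bw+C)):
    o=[(c,n)+f(x,y) for c,f,l in sets for n,x,y in l]
    x,r=fit(o,[.525,.019,.15,.0,.43]); print(name,x[:2].round(4),np.degrees(x[2:]).round(2)); 
for a,b in zip(o,r): print(a[1],b.round(1))
E
```

```text
w [0.5256 0.02  ] [ 8.18  0.07 26.71]
ws [0.5257 0.0199] [ 8.14  0.15 26.55]
all [0.5258 0.0199] [ 8.14  0.16 26.68]
knob [-0.1 -1.2]
fmy [-2.3 -1.5]
b+- [ 0.3 -0.9]
b++ [ 1.8 -0.3]
knob [ 0.2 -0.1]
pxpy [0.9 0.4]
pxmy [-1.1  0.5]
fmy [-0.6 -0.2]
fpy [ 0.1 -0.2]
b-- [-1.3 -0.4]
b-+ [ 1.3 -0.4]
b+- [-0.3  3. ]
b++ [0.1 3. ]
fmy [0.2 2.8]
pxmy [-0.1 -0.6]
```

```bash
python3 - <<'E'
from fit import *
import pickle
w=pickle.load(open("wrist7.pkl","rb"))
W=lambda x,y:(140+x/3,60+y/3)
Bw=[(w,W,[('knob',397,554),('pxpy',742,390),('pxmy',46,405),('fmy',44,58),('fpy',730,46),('b--',193,43),('b-+',585,37),('b+-',222,418),('b++',574,411)])]
o=[(c,n)+f(x,y) for c,f,l in Bw for n,x,y in l]
for sel in([0,1,2,3,4,5,6],[0,1,2,3,4],[1,2,3,4,5,6],[0,1,2]):
    oo=[o[i] for i in sel]
    x,r=fit(oo,[.525,.019,.14,.0,.43]); print(sel,x[:2].round(4),np.degrees(x[2:]).round(2),np.degrees(x[2]+x[3]).round(2),np.abs(r).max())
# fixed pivot scan of tilt
for tl in(23,24,25,26,27,28):
    def rr(q): 
        return np.concatenate([proj(c,pts([q[0],q[1],.142,q[2],np.radians(tl)],[n])[0])-[u,v] for c,n,u,v in o[:5]])
    from scipy.optimize import least_squares
    q=least_squares(rr,[.525,.02,0]); print(tl,q.x.round(4),np.sqrt(np.mean(q.fun**2)).round(2),q.fun.reshape(-1,2).round(1).tolist())
E
```

```text
[0, 1, 2, 3, 4, 5, 6] [0.526 0.02 ] [ 8.19  0.06 26.99] 8.26 1.3619889097568603
[0, 1, 2, 3, 4] [0.5258 0.02  ] [ 20.41 -12.15  26.84] 8.26 1.0462767402505335
[1, 2, 3, 4, 5, 6] [0.5259 0.0201] [ 8.2   0.08 27.13] 8.28 1.4287403941428352
[0, 1, 2] [0.5232 0.0195] [ 9.92 -1.65 23.64] 8.27 0.25830107247472256
23 [0.5243 0.0198 0.0019] 1.44 [[0.3, 1.8], [-0.2, 1.3], [0.3, 1.1], [-2.2, -1.8], [1.9, -1.6]]
24 [0.5246 0.0199 0.0019] 1.13 [[0.3, 1.3], [0.1, 1.1], [-0.1, 1.0], [-1.8, -1.4], [1.4, -1.3]]
25 [0.525  0.0199 0.002 ] 0.83 [[0.3, 0.8], [0.4, 0.9], [-0.4, 0.8], [-1.3, -1.0], [1.0, -0.9]]
26 [0.5254 0.02   0.0021] 0.59 [[0.3, 0.3], [0.8, 0.6], [-0.7, 0.6], [-0.8, -0.6], [0.5, -0.5]]
27 [0.5259 0.02   0.0022] 0.53 [[0.2, -0.3], [1.1, 0.4], [-1.1, 0.4], [-0.3, -0.1], [0.1, -0.0]]
28 [0.5263 0.0201 0.0022] 0.72 [[0.2, -0.9], [1.4, 0.2], [-1.4, 0.1], [0.2, 0.3], [-0.3, 0.5]]
```

```bash
cat >> fit.py <<'E'
def fit2(obs,x0):
    cams=[]
    for o in obs:
        if not any(o[0] is c for c in cams): cams.append(o[0])
    def r(q):
        p=q[:5]; out=[q[5:]/.0015]
        for c,n,u,v in obs:
            k=[i for i,cc in enumerate(cams) if cc is c][0]
            out.append((proj(c,pts(p,[n])[0]+q[5+3*k:8+3*k])-[u,v])/.8)
        return np.concatenate(out)
    o=least_squares(r,np.r_[x0,np.zeros(3*len(cams))],loss='soft_l1')
    cov=np.linalg.inv(o.jac.T@o.jac); return o.x,np.sqrt(np.diag(cov))[:5],o.fun
E
python3 - <<'E'
from fit import *
import pickle
t=pickle.load(open("top7.pkl","rb")); s=pickle.load(open("scene7.pkl","rb")); w=pickle.load(open("wrist7.pkl","rb"))
S=lambda x,y:(230+x/4.5,130+y/4.5); W=lambda x,y:(140+x/3,60+y/3); T=lambda x,y:(180+x/5,180+y/5)
A=[(s,S,[('knob',436,206),('fmy',52,318),('b+-',305,522),('b++',518,373)])]
Bw=[(w,W,[('knob',397,554),('pxpy',742,390),('pxmy',46,405),('fmy',44,58),('fpy',730,46),('b--',193,43),('b-+',585,37)])]
C=[(t,T,[('fmy',655,415),('pxmy',628,180)])]
for name,sets in(("w",Bw),("ws",A+Bw),("all",A+Bw+C)):
    o=[(c,n)+f(x,y) for c,f,l in sets for n,x,y in l]
    x,sd,r=fit2(o,[.525,.019,.15,.0,.43]); print(name,x[:2].round(4),np.degrees(x[2:5]).round(2),np.degrees(sd[2:5]).round(2),(x[5:]*1000).round(1))
E
```

```text
w [0.5258 0.02  ] [ 8.19  0.06 26.16] [0.43 0.47 0.77] [-0.   0.  -1.8]
ws [0.5261 0.0196] [ 8.19  0.09 26.29] [0.39 0.43 0.6 ] [ 0.3 -0.4 -1.2 -0.3  0.4 -1.8]
all [0.5263 0.0197] [ 8.18  0.1  26.42] [0.39 0.43 0.61] [ 0.2 -0.5 -1.2 -0.4  0.3 -1.7  0.2  0.1 -0.1]
```

step_arm --series '[[[-1.67,-0.76,-5],0.0,255],[[-1.67,-0.76,-10],0.0,255],[[-1.67,-0.76,-15],0.0,255],[[-1.67,-0.76,-16],0.0,255],[[-1.67,-0.76,-16],0.0,255]]' --newtons 20

```text
clock: 8.98
tcp_pos: [0.55, 0.0234, 0.139]
orientation: [-0.003, -0.064, 0.998, 0.009]
wrist_force: [0.5, 0.2, 0.2]
finger_gap: -0.0004
```

step_arm --series '[[[0,0,-0.3],0.0,255],[[0,0,-0.6],0.0,255],[[0,0,-0.9],0.0,255]]'

```text
clock: 9.35
tcp_pos: [0.5507, 0.0234, 0.1308]
orientation: [-0.002, -0.064, 0.998, 0.009]
wrist_force: [0.5, 0.5, -0.6]
finger_gap: 0.0002
```

step_arm --series '[[[0,0,-0.1],0.0,255],[[0,0,-0.2],0.0,255],[[0,0,-0.2],0.0,255]]'

```text
clock: 9.72
tcp_pos: [0.5506, 0.0234, 0.1288]
orientation: [-0.002, -0.064, 0.998, 0.009]
wrist_force: [0.1, 0.4, -0.5]
finger_gap: -0.0002
```

step_arm --series '[[[0,0,-0.1],0.0,255],[[0,0,-0.15],0.0,255],[[0,0,-0.15],0.0,255]]'

```text
clock: 10.1
tcp_pos: [0.5509, 0.0234, 0.1282]
orientation: [-0.001, -0.064, 0.998, 0.009]
wrist_force: [-2.6, 0.3, 5.1]
finger_gap: -0.0
```

step_arm --series '[[[0,0,2],0.0,255],[[-3,-0.43,2],0.0,255],[[-6.94,-1.0,0],0.0,255],[[-6.94,-1.0,-2.5],0.0,255],[[-6.94,-1.0,-2.5],0.0,255]]'

```text
clock: 10.72
tcp_pos: [0.4798, 0.0135, 0.102]
orientation: [-0.003, -0.064, 0.998, 0.009]
wrist_force: [-1.1, -0.2, 0.6]
finger_gap: -0.0004
```

step_arm --series '[[[0,0,-0.2],0.0,255],[[0,0,-0.4],0.0,255],[[0,0,-0.5],0.0,255]]'

```text
clock: 11.1
tcp_pos: [0.4804, 0.0135, 0.0973]
orientation: [-0.002, -0.064, 0.998, 0.009]
wrist_force: [0.5, -0.4, 0.1]
finger_gap: 0.0001
```

step_arm --series '[[[0,0,-0.15],0.0,255],[[0,0,-0.25],0.0,255],[[0,0,-0.25],0.0,255]]'

```text
clock: 11.48
tcp_pos: [0.4803, 0.0135, 0.0947]
orientation: [-0.002, -0.064, 0.998, 0.009]
wrist_force: [-0.5, 0.2, -0.3]
finger_gap: -0.0003
```

step_arm --series '[[[0,0,-0.1],0.0,255],[[0,0,-0.2],0.0,255],[[0,0,-0.2],0.0,255]]'

```text
clock: 11.85
tcp_pos: [0.4806, 0.0135, 0.0936]
orientation: [-0.002, -0.064, 0.998, 0.009]
wrist_force: [-1.3, -0.2, 6.6]
finger_gap: 0.0
```

step_arm --series '[[[0,0,5],0.0,255],[[2,0.3,10.6],0.0,255],[[7,1,11.6],0.0,255],[[12.96,1.84,11.6],0.0,255],[[12.96,1.84,11.6],0.0,255]]'

```text
clock: 12.48
tcp_pos: [0.6133, 0.0321, 0.2068]
orientation: [-0.003, -0.064, 0.998, 0.009]
wrist_force: [-0.9, 0.3, 0.7]
finger_gap: -0.0001
```

step_arm --series '[[[0,0,-0.5],0.0,255],[[0,0,-1.0],0.0,255],[[0,0,-1.3],0.0,255],[[0,0,-1.3],0.0,255]]'

```text
clock: 12.98
tcp_pos: [0.6127, 0.032, 0.1942]
orientation: [-0.003, -0.064, 0.998, 0.009]
wrist_force: [-0.2, -0.4, 0.8]
finger_gap: 0.0001
```

step_arm --series '[[[0,0,-0.1],0.0,255],[[0,0,-0.15],0.0,255],[[0,0,-0.15],0.0,255]]'

```text
clock: 13.35
tcp_pos: [0.6127, 0.032, 0.1936]
orientation: [-0.002, -0.064, 0.998, 0.009]
wrist_force: [-2.4, 0.2, 5.7]
finger_gap: -0.0003
```

step_arm --series '[[[0,0,-0.2],0.0,255],[[0,0,-0.3],0.0,255],[[0,0,-0.3],0.0,255]]'

```text
clock: 13.72
tcp_pos: [0.6135, 0.0321, 0.1929]
orientation: [-0.0, -0.064, 0.998, 0.009]
wrist_force: [-2.5, 0.7, 11.4]
finger_gap: -0.0001
```

step_arm --series '[[[0,0,-0.2],0.0,255],[[0,0,-0.28],0.0,255],[[0,0,-0.28],0.0,255]]'

```text
clock: 14.1
tcp_pos: [0.6141, 0.0321, 0.1924]
orientation: [0.001, -0.064, 0.998, 0.008]
wrist_force: [-2.6, 0.2, 12.2]
finger_gap: -0.0001
```

step_arm --series '[[[0,0,5],0.0,0],[[0,0,10],0.0,0],[[-5,-7,10.8],0.0,0],[[-16,-32,10.8],0.0,0],[[-16,-32,10.8],0.0,0]]'

```text
clock: 14.72
tcp_pos: [0.5251, -0.1333, 0.2991]
orientation: [0.001, -0.065, 0.998, 0.008]
wrist_force: [0.5, -0.0, 0.4]
finger_gap: 0.0853
```

step_arm --series '[[[-9,-21,0],0.0,0],[[-9,-21,0],0.0,0],[[-9,-21,0],0.0,0],[[-9,-21,0],0.0,0]]'

```text
clock: 15.22
tcp_pos: [0.4338, -0.3457, 0.2988]
orientation: [0.001, -0.064, 0.998, 0.008]
wrist_force: [0.2, -0.1, -0.8]
finger_gap: 0.0853
```

```bash
python3 - <<'E'
from fit import *
import pickle
s=st()
for n in("top","wrist"):
    c=cam(n); pickle.dump(c,open(n+"8.pkl","wb"))
    if n=="wrist": cv2.imwrite("pics/w8.png",c["img"])
E
```

```text
t 15.22 tcp [ 0.4338 -0.3457  0.2988] jaw 97.33 F [ 0.2 -0.1 -0.8] gap 0.0853
```

View pics/w8.png

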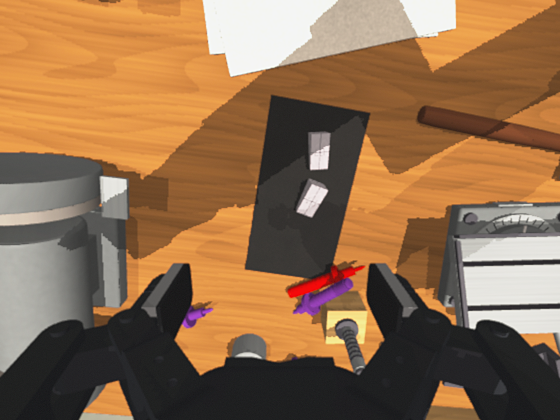

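```bash
python3 - <<'E'
from fit import *
import pickle
c=pickle.load(open("wrist8.pkl","rb")); crop(c,285,120,345,230,7,"w8c.png")
E
```

```text
(no output)
```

View pics/w8c.png

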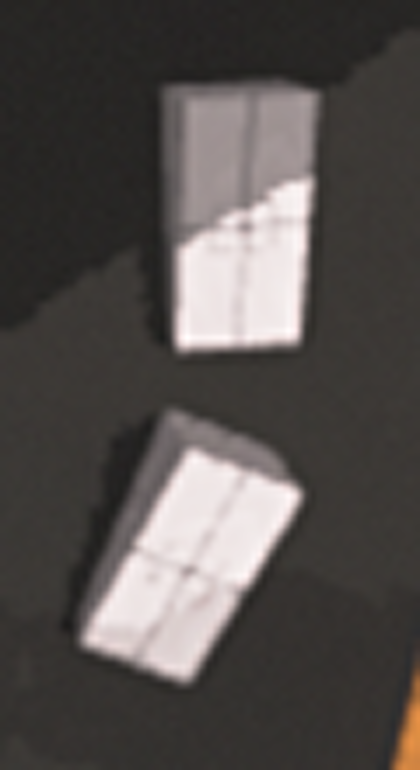

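```bash
python3 - <<'E'
from fit import *
import pickle
c=pickle.load(open("wrist8.pkl","rb"))
f=lambda x,y:(285+x/7,120+y/7)
for m,h,l in(((243,224),(252,90),(238,348)),((187,568),(243,470),(135,662))):
    M=ray(c,*f(*m),.0317);H=ray(c,*f(*h),.043);L=ray(c,*f(*l),.020)
    d=L-H; print(M.round(4),H.round(4),L.round(4),"len",np.linalg.norm(d[:2]).round(4),"x-axis ang",np.degrees(np.arctan2(d[1],d[0])).round(1),"mid",((H+L)/2).round(4))
E
```

```text
[ 0.3974 -0.295   0.0317] [ 0.3719 -0.2991  0.043 ] [ 0.4232 -0.29    0.02  ] len 0.052 x-axis ang 10.1 mid [ 0.3975 -0.2946  0.0315]
[ 0.4669 -0.295   0.0317] [ 0.443  -0.2891  0.043 ] [ 0.4918 -0.3008  0.02  ] len 0.0502 x-axis ang -13.5 mid [ 0.4674 -0.2949  0.0315]
```

step_arm --series '[[[-3.64,5.07,-6],0.048,0],[[-3.64,5.07,-12],0.048,0],[[-3.64,5.07,-18],0.048,0],[[-3.64,5.07,-23],0.048,0],[[-3.64,5.07,-23],0.048,0]]'

```text
clock: 15.95
tcp_pos: [0.394, -0.2923, 0.0642]
orientation: [-0.002, -0.086, 0.996, 0.012]
wrist_force: [-0.1, 0.2, 1.7]
finger_gap: 0.0854
```

```bash
python3 - <<'E'
from fit import *
s=st()
c=cam("wrist"); cv2.imwrite("pics/w9.png",c["img"])
E
```

```text
t 15.95 tcp [ 0.394  -0.2923  0.0642] jaw 99.92 F [-0.1  0.2  1.7] gap 0.0854
```

View pics/w9.png

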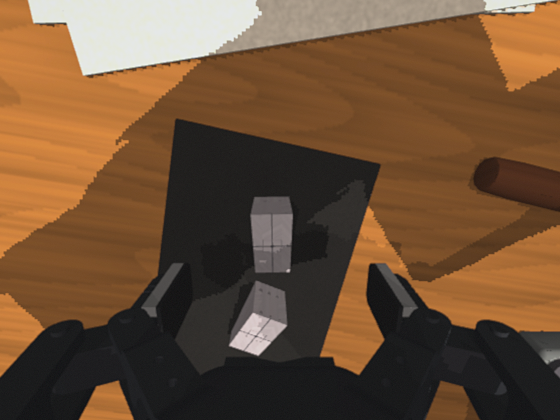

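step_arm --series '[[[0.34,-0.27,-1],0.0,0],[[0.34,-0.27,-1],0.0,0]]'

```text
clock: 16.25
tcp_pos: [0.4008, -0.2984, 0.0586]
orientation: [0.0, -0.087, 0.996, 0.009]
wrist_force: [0.5, -0.5, -0.1]
finger_gap: 0.0852
```

```bash
python3 - <<'E'
from fit import *
s=st(); print(s["orientation"],s["joint_pos"])
c=cam("wrist"); print(proj(c,[.3974,-.295,.0317]))
cv2.imwrite("pics/w10.png",c["img"])
E
```

```text
t 16.25 tcp [ 0.4008 -0.2984  0.0586] jaw 99.94 F [ 0.5 -0.5 -0.1] gap 0.0852
[ 3.90631807e-04 -8.65793809e-02  9.96206288e-01  8.76865703e-03] [-0.80781733  0.30248648 -0.4195872   0.86191179  0.01158576 -0.98127625]
[284.8313439  240.58133058]
```

View pics/w10.png

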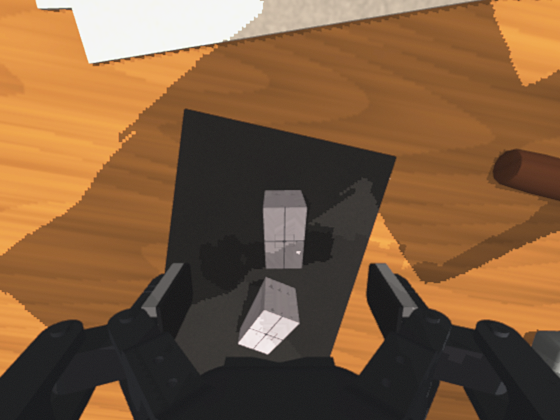

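step_arm --series '[[[-0.34,0.34,-2.5],0.0,0],[[-0.34,0.34,-4.4],0.0,0],[[-0.34,0.34,-4.85],0.0,0],[[-0.34,0.34,-4.85],0.0,0]]'

```text
clock: 16.8
tcp_pos: [0.3976, -0.2953, 0.0108]
orientation: [0.001, -0.087, 0.996, 0.009]
wrist_force: [0.6, 0.0, -0.3]
finger_gap: 0.0855
```

step_arm --series '[[[0,0,0],0.0,255],[[0,0,0],0.0,255],[[0,0,0],0.0,255],[[0,0,0],0.0,255],[[0,0,0],0.0,255]]' --newtons 25

```text
clock: 17.42
tcp_pos: [0.3978, -0.2956, 0.0112]
orientation: [0.001, -0.086, 0.996, 0.008]
wrist_force: [-1.5, 0.6, 4.1]
finger_gap: 0.0234
```

```bash
python3 - <<'E'
from fit import *
s=st()
c=cam("wrist"); cv2.imwrite("pics/w11.png",c["img"])
E
```

```text
t 17.43 tcp [ 0.3978 -0.2956  0.0112] jaw 99.93 F [-1.5  0.6  4.1] gap 0.0234
```

View pics/w11.png

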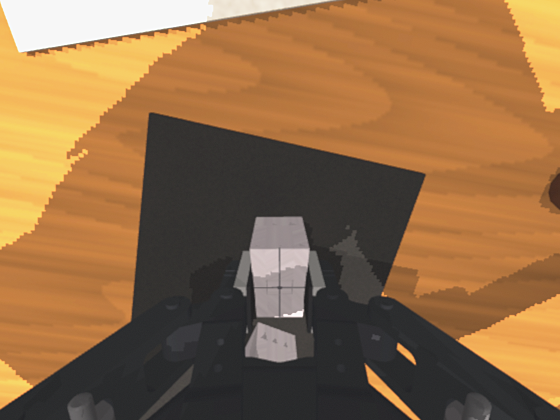

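step_arm --series '[[[0,0,5],0.0,255],[[0,0,11],0.0,255],[[2,2,17],-0.03,255],[[4,10,20],-0.03,255],[[8.1,35.4,20],-0.03,255]]'

```text
clock: 18.1
tcp_pos: [0.4435, -0.1588, 0.2052]
orientation: [0.003, -0.071, 0.997, 0.007]
wrist_force: [1.0, -0.7, -1.7]
finger_gap: 0.0236
```

```bash
python3 - <<'E'
from fit import *
s=st()
for z in[1]:
  d=np.array([.4789,.0585,.150])-s["tcp_pos"]; print((d*100).round(2),98.2-yaw(s["orientation"]))
c=cam("wrist"); cv2.imwrite("pics/w12.png",c["img"])
E
```

```text
t 18.1 tcp [ 0.4435 -0.1588  0.2052] jaw 98.1 F [ 1.  -0.7 -1.7] gap 0.0236
[ 3.54 21.73 -5.52] 0.09864529044200765
```

View pics/w12.png

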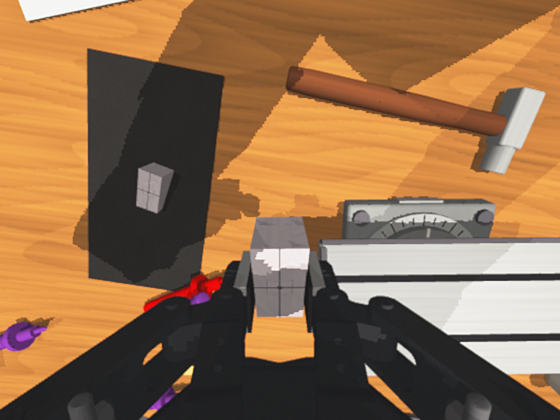

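step_arm --series '[[[3.5,21.7,0],0.0,255],[[3.5,21.7,0],0.0,255],[[3.5,21.7,-1],0.0,255],[[3.5,21.7,-5],0.0,255],[[3.5,21.7,-5],0.0,255]]'

```text
clock: 18.77
tcp_pos: [0.4744, 0.0689, 0.1509]
orientation: [-0.002, -0.076, 0.997, 0.011]
wrist_force: [-0.3, 0.2, 0.2]
finger_gap: 0.0235
```

```bash
python3 - <<'E'
from fit import *
s=st()
d=np.array([.4789,.0585,.114])-s["tcp_pos"]; print((d*100).round(2),98.2-yaw(s["orientation"]))
c=cam("wrist"); cv2.imwrite("pics/w13.png",c["img"])
E
```

```text
t 18.77 tcp [0.4744 0.0689 0.1509] jaw 98.77 F [-0.3  0.2  0.2] gap 0.0235
[ 0.45 -1.04 -3.69] -0.565968302362549
```

View pics/w13.png

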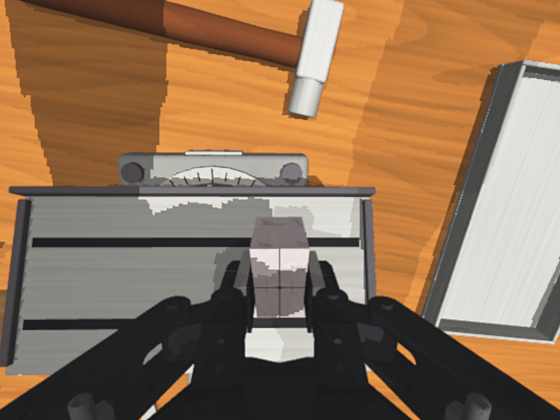

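step_arm --series '[[[0.45,-1.04,-1],-0.01,255],[[0.45,-1.04,-2.5],-0.01,255],[[0.45,-1.04,-3.5],-0.01,255],[[0.45,-1.04,-3.5],-0.01,255]]' --newtons 20

```text
clock: 19.32
tcp_pos: [0.4791, 0.0565, 0.1164]
orientation: [-0.001, -0.07, 0.997, 0.011]
wrist_force: [0.1, 0.6, -1.5]
finger_gap: 0.0232
```

step_arm --series '[[[0,0,-0.2],0.0,255],[[0,0,-0.4],0.0,255],[[0,0,-0.6],0.0,255],[[0,0,-0.6],0.0,255]]'

```text
clock: 19.82
tcp_pos: [0.4795, 0.0566, 0.1113]
orientation: [-0.001, -0.07, 0.997, 0.011]
wrist_force: [-2.3, -0.5, 4.2]
finger_gap: 0.0237
```

step_arm --series '[[[0,0,-0.3],0.0,255],[[0,0,-0.6],0.0,255],[[0,0,-0.8],0.0,255]]'

```text
clock: 20.2
tcp_pos: [0.4784, 0.0565, 0.105]
orientation: [-0.001, -0.07, 0.997, 0.01]
wrist_force: [-8.8, -0.7, 16.1]
finger_gap: 0.0237
```

```bash
python3 - <<'E'
from fit import *
s=st()
c=cam("wrist"); crop(c,200,200,360,340,4.5,"w14.png")
c=cam("scene"); crop(c,230,120,360,250,4.5,"s14.png")
E
```

```text
t 20.2 tcp [0.4784 0.0565 0.105 ] jaw 98.05 F [-8.8 -0.7 16.1] gap 0.0237
```

View pics/w14.png

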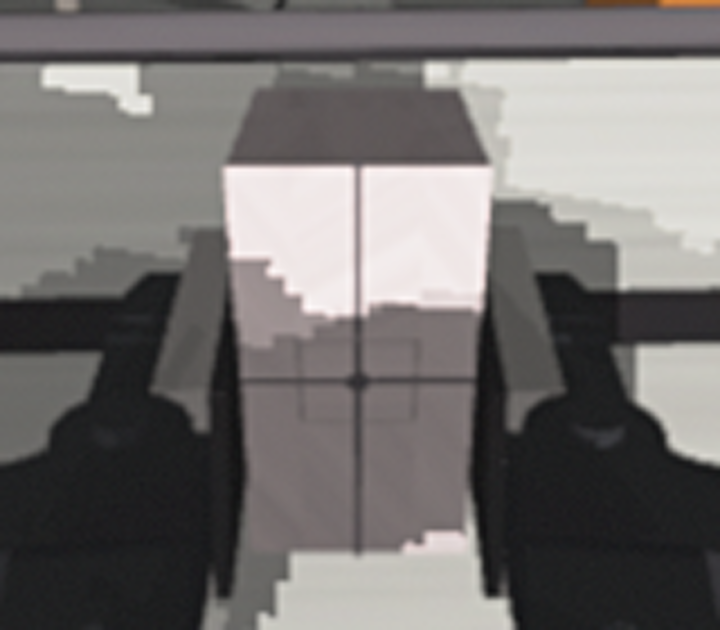

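View pics/s14.png

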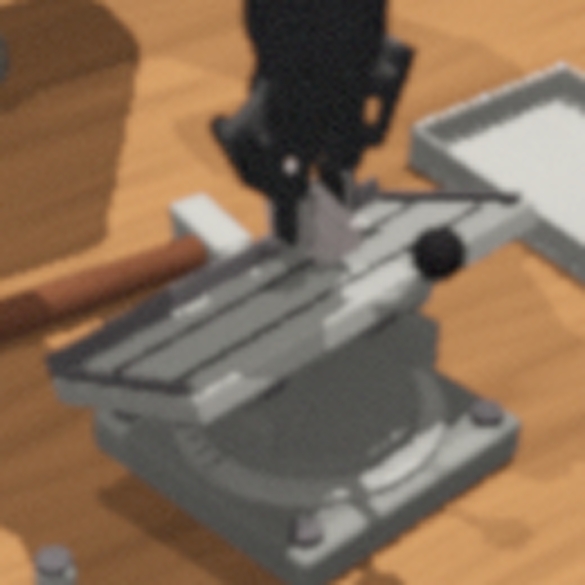

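step_arm --series '[[[-0.3,-0.04,-0.25],0.0,255],[[-0.6,-0.08,-0.4],0.0,255],[[-0.9,-0.12,-0.54],0.0,255],[[-1.1,-0.15,-0.6],0.0,255]]'

```text
clock: 20.8
tcp_pos: [0.474, 0.0555, 0.1027]
orientation: [0.006, -0.071, 0.997, 0.01]
wrist_force: [9.6, 3.2, 11.9]
finger_gap: 0.0236
```

```bash
python3 - <<'E'
from fit import *
s=st()
c=cam("wrist"); crop(c,200,200,360,340,4.5,"w15.png")
E
```

```text
t 20.8 tcp [0.474  0.0555 0.1027] jaw 98.1 F [ 9.6  3.2 11.9] gap 0.0236
```

View pics/w15.png

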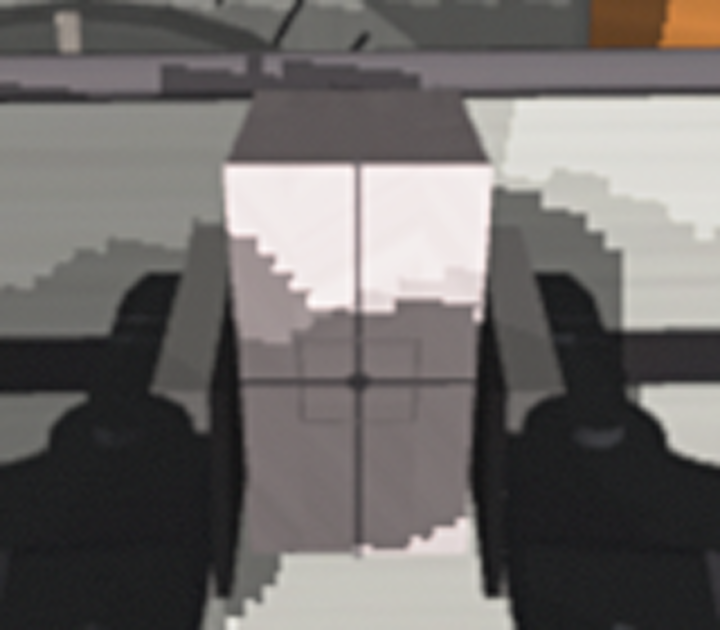

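step_arm --series '[[[0,0,0],0.0,255],[[0,0,0],0.0,120],[[0,0,0],0.0,90],[[0,0,0],0.0,60],[[0,0,1],0.0,0]]'

```text
clock: 21.48
tcp_pos: [0.4729, 0.0555, 0.1121]
orientation: [0.005, -0.07, 0.997, 0.011]
wrist_force: [0.8, -1.1, 0.0]
finger_gap: 0.0811
```

```bash
python3 - <<'E'
from fit import *
s=st()
c=cam("wrist"); crop(c,180,180,380,340,4,"w16.png")
E
```

```text
t 21.48 tcp [0.4729 0.0555 0.1121] jaw 98.09 F [ 0.8 -1.1  0. ] gap 0.0811
```

View pics/w16.png

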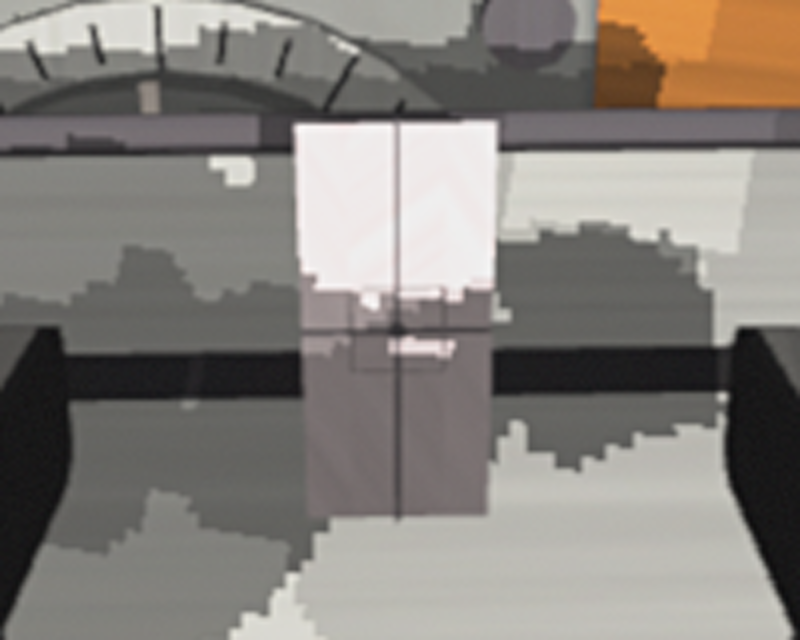

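step_arm --series '[[[0,0,5],0.0,0],[[0,0,11],0.0,0],[[0,-3,15],0.0,0],[[0,-10,15],0.0,0],[[0,-10,15],0.0,0]]'

```text
clock: 22.15
tcp_pos: [0.4748, -0.0476, 0.265]
orientation: [0.007, -0.068, 0.998, 0.01]
wrist_force: [0.4, 0.5, -0.5]
finger_gap: 0.0851
```

```bash
python3 - <<'E'
from fit import *
import pickle
s=st()
c=cam("wrist"); cv2.imwrite("pics/w17.png",c["img"]); pickle.dump(c,open("wrist17.pkl","wb"))
E
```

```text
t 22.15 tcp [ 0.4748 -0.0476  0.265 ] jaw 97.83 F [ 0.4  0.5 -0.5] gap 0.0851
```

View pics/w17.png

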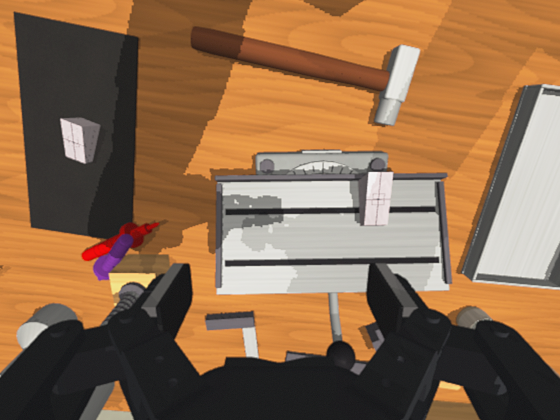

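```bash
python3 - <<'E'
from fit import *
import pickle
c=pickle.load(open("wrist17.pkl","rb")); crop(c,50,105,110,170,9,"w17b.png"); crop(c,245,140,400,190,5,"w17d.png")
print(proj(c,[.467,-.295,.0317]))
E
```

```text
[ 73.85251248 142.29039679]
```

View pics/w17b.png

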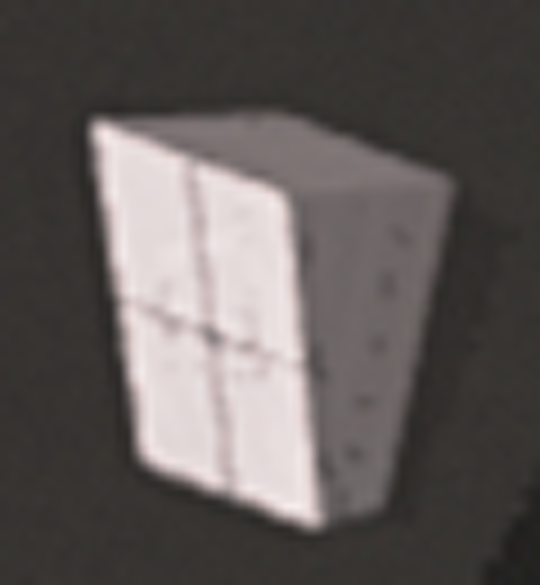

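View pics/w17d.png

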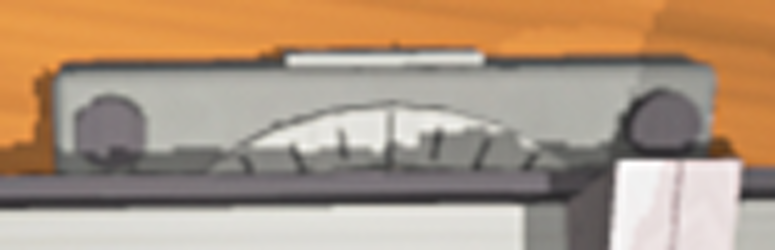

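step_arm --series '[[[-0.8,-24.7,0],-0.37,0],[[-0.8,-24.7,0],-0.37,0],[[-0.8,-24.7,0],-0.37,0],[[-0.8,-24.7,0],-0.37,0],[[-0.8,-24.7,-5],-0.37,0]]'

```text
clock: 22.82
tcp_pos: [0.469, -0.2992, 0.2169]
orientation: [0.012, 0.118, 0.993, 0.006]
wrist_force: [0.3, 1.6, -1.4]
finger_gap: 0.0855
```

step_arm --series '[[[0,0,-6],0,0],[[0,0,-12],0,0],[[0,0,-12],0,0],[[0,0,-12],0,0]]'

```text
clock: 23.32
tcp_pos: [0.4703, -0.2991, 0.0987]
orientation: [0.013, 0.118, 0.993, 0.006]
wrist_force: [0.3, -1.3, 0.9]
finger_gap: 0.0856
```

```bash
python3 - <<'E'
from fit import *
import pickle
s=st(); print(s["orientation"])
d=np.array([.467,-.295,.011])-s["tcp_pos"]; print((d*100).round(2),76.5-yaw(s["orientation"]))
c=cam("wrist"); cv2.imwrite("pics/w18.png",c["img"]); pickle.dump(c,open("wrist18.pkl","wb"))
print(proj(c,[.467,-.295,.0317]))
E
```

```text
t 23.32 tcp [ 0.4703 -0.2991  0.0987] jaw 76.5 F [ 0.3 -1.3  0.9] gap 0.0856
[0.01283594 0.11758961 0.99296382 0.00554799]
[-0.33  0.41 -8.77] -0.0023775151249054716
[282.34176776 215.26519613]
```

View pics/w18.png

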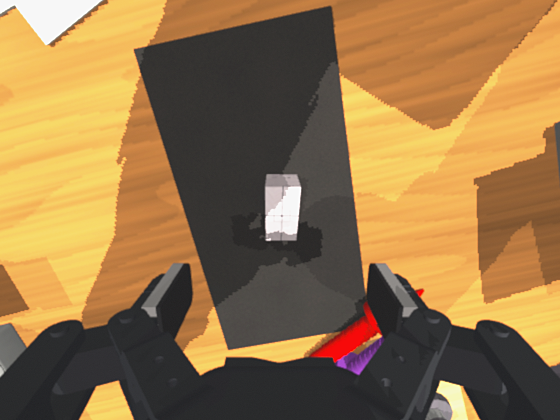

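step_arm --series '[[[-0.33,0.41,-4],0,0],[[-0.33,0.41,-8],0,0],[[-0.33,0.41,-8.77],0,0],[[-0.33,0.41,-8.77],0,0]]'

```text
clock: 23.88
tcp_pos: [0.4689, -0.2967, 0.0139]
orientation: [0.015, 0.118, 0.993, 0.004]
wrist_force: [0.4, 0.8, -0.2]
finger_gap: 0.0854
```

step_arm --series '[[[0,0,0],0.0,255],[[0,0,0],0.0,255],[[0,0,0],0.0,255],[[0,0,0],0.0,255],[[0,0,0],0.0,255]]' --newtons 25

```text
clock: 24.5
tcp_pos: [0.4692, -0.297, 0.0145]
orientation: [0.015, 0.118, 0.993, 0.004]
wrist_force: [-0.9, 0.2, 6.1]
finger_gap: 0.0234
```

```bash
python3 - <<'E'
from fit import *
s=st()
c=cam("wrist"); crop(c,200,200,360,340,4.5,"w19.png")
E
```

```text
t 24.5 tcp [ 0.4692 -0.297   0.0145] jaw 76.51 F [-0.9  0.2  6.1] gap 0.0234
```

View pics/w19.png

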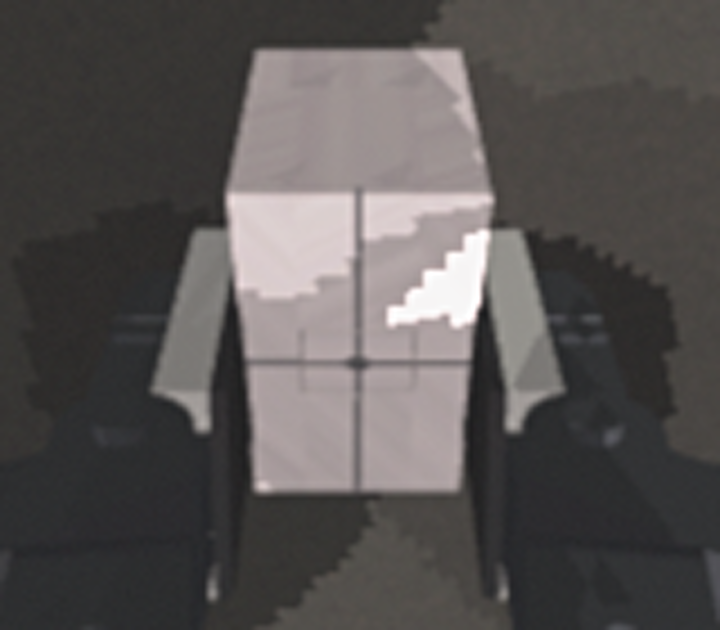

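step_arm --series '[[[0,0,5],0.0,255],[[0,0,11],0.0,255],[[0,0,17],0.1,255],[[0,4,19],0.2,255],[[2.2,20,19],0.379,255]]'

```text
clock: 25.18
tcp_pos: [0.4788, -0.196, 0.2066]
orientation: [0.016, -0.072, 0.997, 0.005]
wrist_force: [1.6, 0.6, -1.0]
finger_gap: 0.0234
```

step_arm --series '[[[2,17,0],0.19,255],[[2,17,0],0.19,255],[[2,17,0],0.19,255],[[2,17,0],0.19,255]]'

```text
clock: 25.68
tcp_pos: [0.4984, -0.0231, 0.2064]
orientation: [0.015, -0.169, 0.985, 0.007]
wrist_force: [-0.2, -0.3, -0.1]
finger_gap: 0.0232
```

```bash
python3 - <<'E'
from fit import *
s=st(); print(s["orientation"])
d=np.array([.4915,-.0307,.1165])-s["tcp_pos"]; print((d*100).round(2),np.radians(98.2-yaw(s["orientation"])))
c=cam("wrist"); cv2.imwrite("pics/w20.png",c["img"])
E
```

```text
t 25.68 tcp [ 0.4984 -0.0231  0.2064] jaw 109.51 F [-0.2 -0.3 -0.1] gap 0.0232
[ 0.01523043 -0.16930979  0.98541929  0.00714583]
[-0.69 -0.76 -8.99] -0.1973350464797389
```

View pics/w20.png

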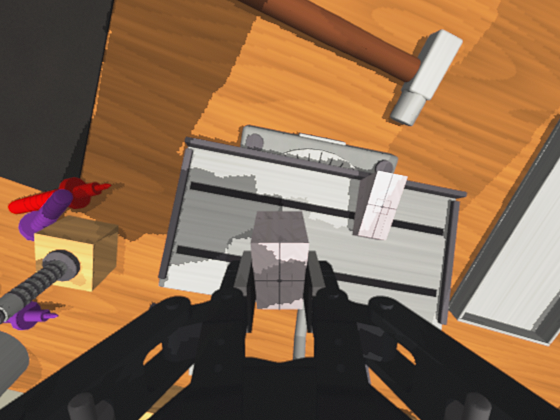

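step_arm --series '[[[-0.7,-0.76,-3],-0.1,255],[[-0.7,-0.76,-6],-0.197,255],[[-0.7,-0.76,-8],-0.197,255],[[-0.7,-0.76,-8.7],-0.197,255],[[-0.7,-0.76,-8.7],-0.197,255]]' --newtons 20

```text
clock: 26.35
tcp_pos: [0.4913, -0.0332, 0.1192]
orientation: [0.015, -0.07, 0.997, 0.005]
wrist_force: [-0.8, -0.2, -0.2]
finger_gap: 0.0238
```

step_arm --series '[[[0,0,-0.2],0.0,255],[[0,0,-0.4],0.0,255],[[0,0,-0.5],0.0,255]]'

```text
clock: 26.72
tcp_pos: [0.4915, -0.0332, 0.1144]
orientation: [0.016, -0.07, 0.997, 0.005]
wrist_force: [-0.3, 0.5, -0.6]
finger_gap: 0.0236
```

```bash
python3 - <<'E'
from fit import *
s=st(); print(s["orientation"])
c=cam("wrist"); crop(c,180,180,380,340,4,"w21.png")
E
```

```text
t 26.73 tcp [ 0.4915 -0.0332  0.1144] jaw 98.03 F [-0.3  0.5 -0.6] gap 0.0236
[ 0.0156675  -0.06998597  0.99741155  0.00516651]
```

View pics/w21.png

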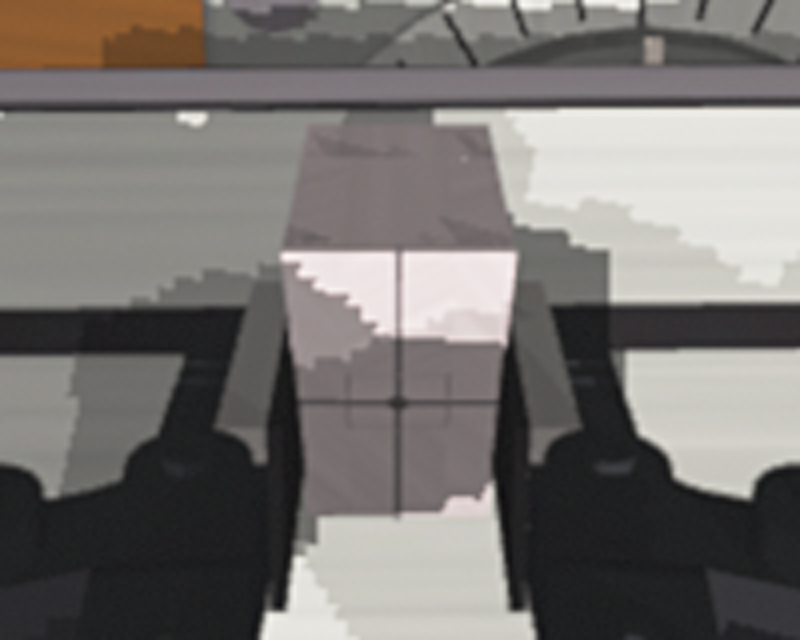

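step_arm --series '[[[0,0,-0.3],0.0,255],[[0,0,-0.6],0.0,255],[[0,0,-0.9],0.0,255],[[0,0,-1.0],0.0,255]]'

```text
clock: 27.28
tcp_pos: [0.4904, -0.0333, 0.1059]
orientation: [0.015, -0.07, 0.997, 0.005]
wrist_force: [-10.7, -0.9, 18.5]
finger_gap: 0.0235
```

```bash
python3 - <<'E'
from fit import *
s=st(); print(s["orientation"])
c=cam("wrist"); crop(c,180,180,380,340,4,"w22.png")
E
```

```text
t 27.27 tcp [ 0.4904 -0.0333  0.1059] jaw 98.03 F [-10.7  -0.9  18.5] gap 0.0235
[ 0.01510967 -0.06998573  0.99742298  0.00459318]
```

View pics/w22.png

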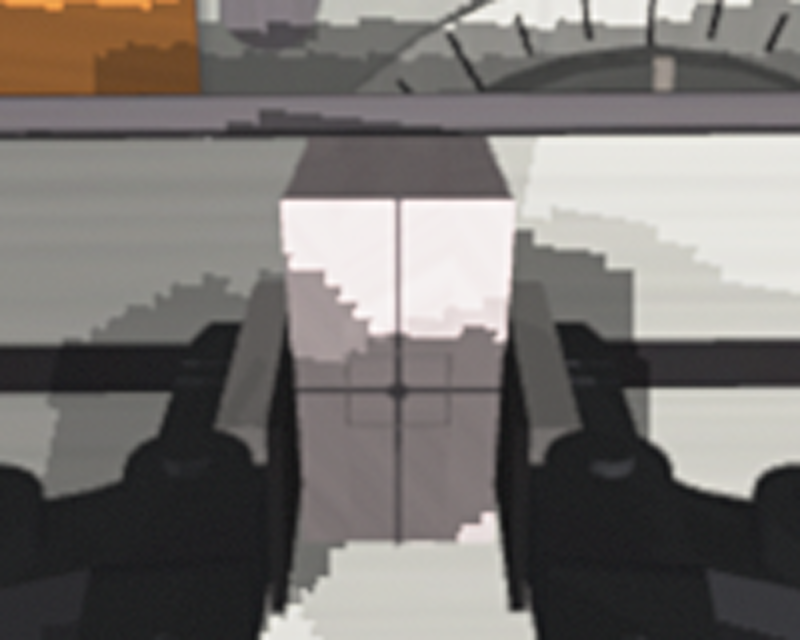

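step_arm --series '[[[0,0,0],0.0,255],[[0,0,0],0.0,120],[[0,0,0],0.0,90],[[0,0,0],0.0,60],[[0,0,1],0.0,0]]'

```text
clock: 27.95
tcp_pos: [0.4897, -0.0331, 0.1154]
orientation: [0.014, -0.07, 0.997, 0.005]
wrist_force: [0.2, 0.3, 0.3]
finger_gap: 0.081
```

step_arm --series '[[[0,0,5],0.0,0],[[0,0,10],0.0,0],[[3,0,15],0.0,0],[[3,0,15],0.0,0]]'

```text
clock: 28.45
tcp_pos: [0.5238, -0.0339, 0.2706]
orientation: [0.019, -0.07, 0.997, 0.003]
wrist_force: [-0.4, -0.9, -0.5]
finger_gap: 0.0856
```

```bash
python3 - <<'E'
from fit import *
import pickle
s=st(); print(s["orientation"])
c=cam("wrist"); crop(c,140,60,400,265,3,"w23.png"); pickle.dump(c,open("wrist23.pkl","wb"))
c=cam("scene"); crop(c,220,120,360,260,4.2,"s23.png"); pickle.dump(c,open("scene23.pkl","wb"))
E
```

```text
t 28.45 tcp [ 0.5238 -0.0339  0.2706] jaw 98.06 F [-0.4 -0.9 -0.5] gap 0.0856
[ 0.01915592 -0.07020808  0.99734256  0.0034193 ]
```

View pics/w23.png

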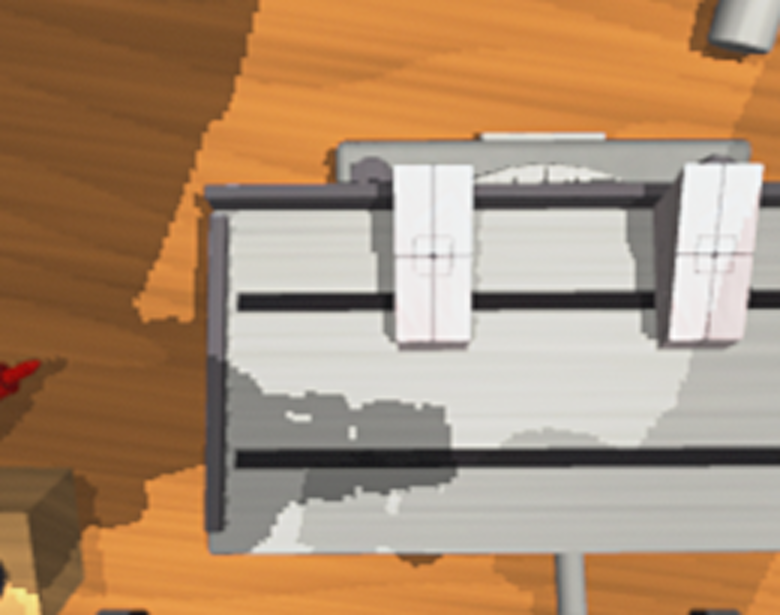

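View pics/s23.png

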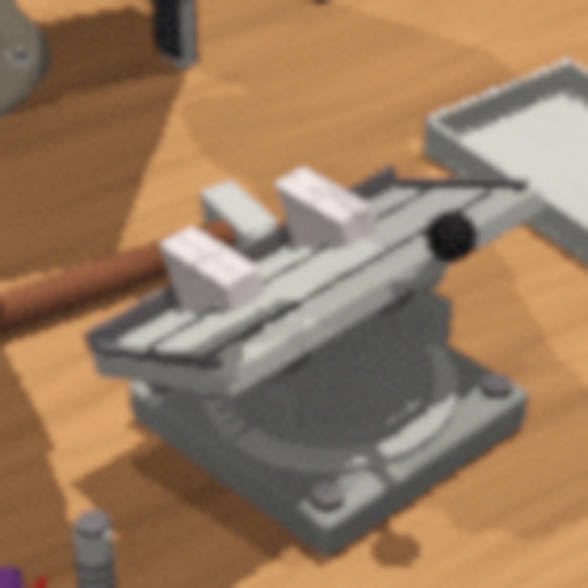

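```bash
python3 - <<'E'
from fit import *
import pickle
c=pickle.load(open("wrist23.pkl","rb")); s=pickle.load(open("scene23.pkl","rb")); t=cam("top")
u=np.array([np.cos(np.radians(8.2)),np.sin(np.radians(8.2))]);v=np.array([-u[1],u[0]]);P=np.array([.526,.0199])
for p in((432,256),(715,254)):
    q=ray(c,140+p[0]/3,60+p[1]/3,.1181); print("mark",q.round(4),"table h,y",((q[:2]-P)@u).round(4),((q[:2]-P)@v).round(4), "scene px",proj(s,q),"top",proj(t,q))
crop(s,255,150,320,200,10,"s23b.png"); crop(t,200,180,330,300,5,"t23.png")
crop(t,320,170,380,220,12,"t23p.png")
E
```

```text
mark [ 0.4809 -0.0345  0.1181] table h,y -0.0524 -0.0474 scene px [269.2944743  180.28415362] top [277.99168894 261.49144733]
mark [0.4677 0.0553 0.1181] table h,y -0.0526 0.0433 scene px [296.54207586 165.48186487] top [239.43006549 266.40132244]
```

View pics/s23b.png

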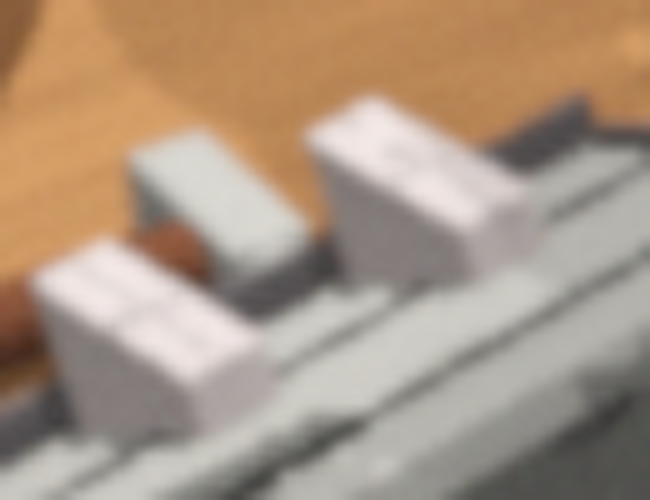

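View pics/t23.png

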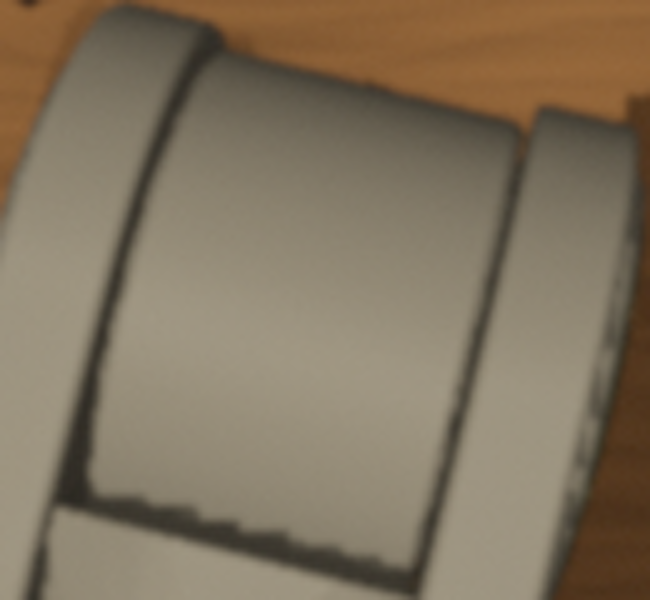

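View pics/t23p.png

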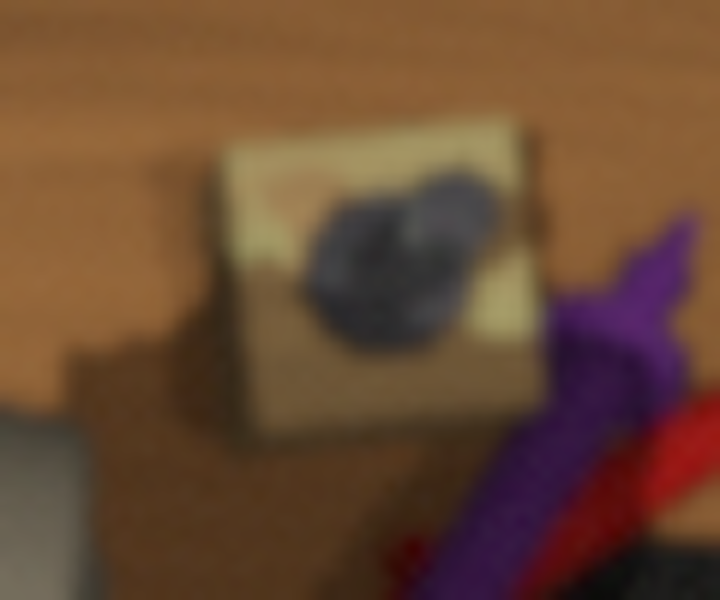

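```bash
python3 - <<'E'
from fit import *
s=cam("scene"); cv2.imwrite("pics/s24.png",s["img"]); t=cam("top"); crop(t,310,140,450,325,3.2,"t24.png")
E
```

```text
(no output)
```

View pics/s24.png

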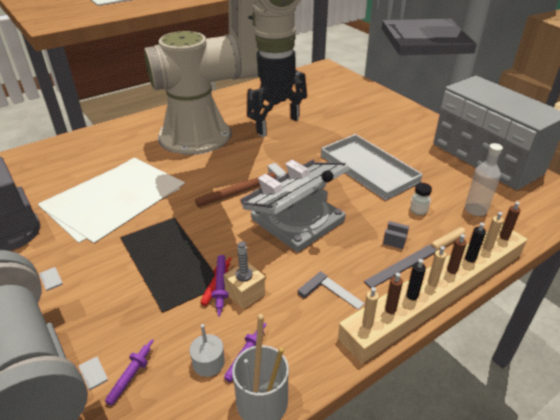

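View pics/t24.png

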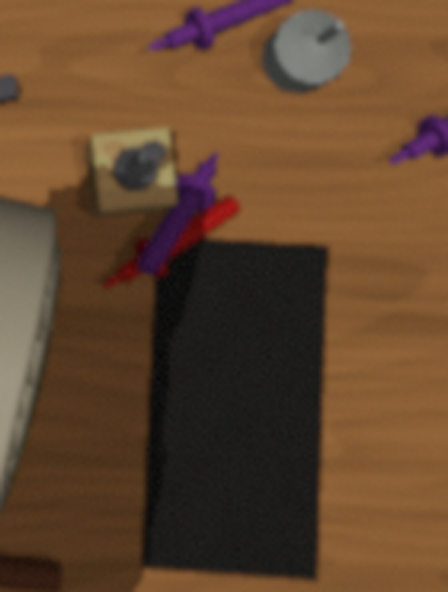

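```bash
cat >> h.py <<'E'
def zt(q):
    w,x,y,z=q; return np.degrees(np.array([2*(x*z+w*y),2*(y*z-w*x)]))
E
python3 - <<'E'
from h import *
s=st(); print(zt(s["orientation"]))
t=cam("top")
c=ray(t,320+382/12,170+270/12,.063); k=ray(t,320+452/12,170+207/12,.145); print(c.round(4),k.round(4))
# stand corners in top view crop (top face)
pts=[(222,153),(515,122),(545,405),(250,440)]
q=[ray(t,320+a/12,170+b/12,.055) for a,b in pts]; print(np.mean(q,0).round(4)); print([np.linalg.norm(q[i]-q[(i+1)%4]).round(4) for i in range(4)])
E
```

```text
t 28.7 tcp [ 0.5183 -0.0329  0.2639] jaw 98.03 F [ 0.2 -0.2 -0.1] gap 0.0855
[1.40002794 0.71472801]
[ 0.6541 -0.2141  0.063 ] [ 0.6539 -0.2143  0.145 ]
[ 0.6533 -0.2156  0.055 ]
[np.float64(0.0617), np.float64(0.0601), np.float64(0.0619), np.float64(0.0609)]
```

step_arm --series '[[[6,-8,4],0,0],[[13.6,-18.1,4],0,0],[[13.6,-18.1,4],0,0],[[13.6,-18.1,4],0,0],[[13.6,-18.1,4],0,0]]'

```text
clock: 29.38
tcp_pos: [0.6549, -0.2167, 0.3002]
orientation: [0.011, -0.068, 0.998, 0.006]
wrist_force: [-0.4, 0.3, -1.0]
finger_gap: 0.0855
```

step_arm --series '[[[0,0,0],0,0],[[0,0,0],0,0],[[0,0,-6],0,0]]'

```text
clock: 29.75
tcp_pos: [0.6576, -0.217, 0.2462]
orientation: [0.016, -0.069, 0.997, 0.003]
wrist_force: [1.8, -0.3, -0.4]
finger_gap: 0.0854
```

step_arm --series '[[[0,0,0],0,0],[[0,0,0],0,0],[[0,0,0],0,0]]'

```text
clock: 30.12
tcp_pos: [0.6602, -0.2179, 0.2515]
orientation: [0.02, -0.069, 0.997, 0.001]
wrist_force: [-0.5, 0.1, -0.3]
finger_gap: 0.0854
```

```bash
python3 - <<'E'
from h import *
s=st(); print(zt(s["orientation"]))
c=cam("wrist"); cv2.imwrite("pics/w25.png",c["img"]);print(proj(c,[.654,-.2143,.145]),proj(c,[.654,-.2143,.063]))
E
```

```text
t 30.12 tcp [ 0.6602 -0.2179  0.2515] jaw 97.94 F [-0.5  0.1 -0.3] gap 0.0854
[2.32739365 0.26470505]
[284.36628721 195.98570666] [283.18826498 174.12605574]
```

View pics/w25.png

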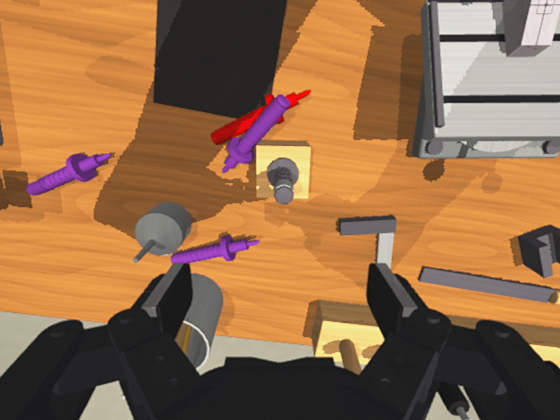

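step_arm --series '[[[-0.6,0.4,0],0,0],[[-0.6,0.4,0],0,0],[[-0.6,0.4,6],0,0]]'

```text
clock: 30.55
tcp_pos: [0.6497, -0.2119, 0.3032]
orientation: [0.012, -0.069, 0.998, 0.005]
wrist_force: [2.0, -0.4, 1.2]
finger_gap: 0.0854
```

step_arm --series '[[[0,0,0],0,0],[[0,0,0],0,0],[[0,0,0],0,0]]'

```text
clock: 30.92
tcp_pos: [0.6495, -0.2119, 0.3022]
orientation: [0.012, -0.069, 0.998, 0.006]
wrist_force: [-0.3, 0.6, -0.6]
finger_gap: 0.0852
```

```bash
python3 - <<'E'
from h import *
s=st(); print(zt(s["orientation"]))
E
```

```text
t 30.93 tcp [ 0.6495 -0.2119  0.3022] jaw 97.92 F [-0.3  0.6 -0.6] gap 0.0852
[1.29171248 0.75217984]
```

step_arm --series '[[[0,0,-2],0,0],[[0,0,-4],0,0],[[0,0,-4],0,0],[[0,0,-4],0,0],[[0,0,2],0,0]]'

```text
clock: 31.55
tcp_pos: [0.6455, -0.21, 0.3149]
orientation: [0.004, -0.069, 0.998, 0.01]
wrist_force: [1.7, -0.8, 0.3]
finger_gap: 0.0853
```

step_arm --series '[[[0,0,0],0,0],[[0,0,0],0,0],[[0,0,0],0,0],[[1.5,5,0],0,0]]'

```text
clock: 32.05
tcp_pos: [0.66, -0.1628, 0.3139]
orientation: [0.004, -0.066, 0.998, 0.01]
wrist_force: [0.1, 0.3, 1.0]
finger_gap: 0.0854
```

step_arm --series '[[[0,0,0],0,0],[[0,0,0],0,0],[[0,0,0],0,0]]'

```text
clock: 32.42
tcp_pos: [0.6597, -0.1636, 0.3135]
orientation: [0.003, -0.066, 0.998, 0.01]
wrist_force: [0.3, 0.6, 0.0]
finger_gap: 0.0851
```

```bash
python3 - <<'E'
from h import *
s=st(); print(zt(s["orientation"]))
E
```

```text
t 32.42 tcp [ 0.6597 -0.1636  0.3135] jaw 97.53 F [0.3 0.6 0. ] gap 0.0851
[0.3035075  1.15503425]
```

step_arm --series '[[[-0.57,-5.07,-3],0,0],[[-0.57,-5.07,-8],0,0],[[-0.57,-5.07,-12],0,0],[[-0.57,-5.07,-13],0,0],[[-0.57,-5.07,-13],0,0]]'

```text
clock: 33.05
tcp_pos: [0.6538, -0.2147, 0.1839]
orientation: [0.003, -0.065, 0.998, 0.01]
wrist_force: [0.8, 0.1, -0.9]
finger_gap: 0.0851
```

```bash
python3 - <<'E'
from h import *
s=st(); print(zt(s["orientation"])); c=cam("wrist");cv2.imwrite("pics/w26.png",c["img"]);print(proj(c,[.654,-.2143,.145]),proj(c,[.654,-.2143,.063]))
s=st(); print(zt(s["orientation"]),((np.array([.654,-.2143,.082])-s["tcp_pos"])*100).round(2))
E
```

```text
t 33.05 tcp [ 0.6538 -0.2147  0.1839] jaw 97.49 F [ 0.8  0.1 -0.9] gap 0.0851
[0.28370982 1.15986512]
[278.54391918 237.23075862] [276.91026902 201.7252425 ]
t 33.1 tcp [ 0.6546 -0.2148  0.1852] jaw 97.51 F [-0.3 -0.8  0.6] gap 0.0859
[0.41077645 1.10195635] [ -0.06   0.05 -10.32]
```

View pics/w26.png

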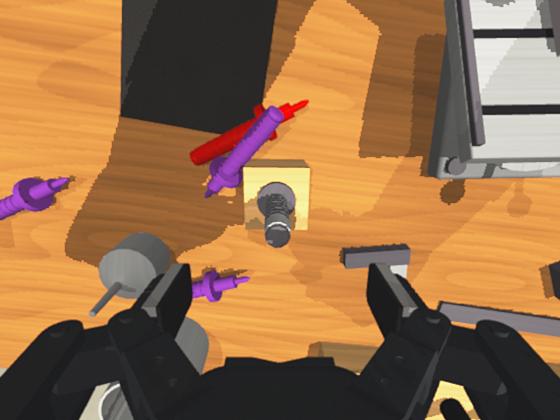

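step_arm --series '[[[0,0,-4],0,0],[[0,0,-8],0,0],[[0,0,-10],0,0],[[0,0,-10.3],0,0],[[0,0,-10.3],0,0]]'

```text
clock: 33.72
tcp_pos: [0.656, -0.2154, 0.0844]
orientation: [0.006, -0.066, 0.998, 0.009]
wrist_force: [-0.0, -0.7, 0.2]
finger_gap: 0.0851
```

step_arm --series '[[[0,0,0],0,0],[[0,0,0],0,255],[[0,0,0],0,255],[[0,0,0],0,255],[[0,0,0],0,255]]' --newtons 50

```text
clock: 34.35
tcp_pos: [0.6559, -0.2153, 0.0844]
orientation: [0.006, -0.066, 0.998, 0.009]
wrist_force: [-0.9, -0.1, -0.5]
finger_gap: 0.0167
```

```bash
python3 - <<'E'
from h import *
s=st(); print(zt(s["orientation"]));
E
```

```text
t 34.35 tcp [ 0.6559 -0.2153  0.0844] jaw 97.52 F [-0.9 -0.1 -0.5] gap 0.0167
[0.57489754 1.03221848]
```

step_arm --series '[[[0,0,2],0,255],[[0,0,4],0,255],[[0,0,7],0,255],[[0,0,10],0,255],[[0,0,12],0,255]]'

```text
clock: 34.98
tcp_pos: [0.656, -0.2154, 0.2056]
orientation: [0.006, -0.066, 0.998, 0.009]
wrist_force: [0.2, 0.1, -1.5]
finger_gap: 0.0172
```

```bash
python3 - <<'E'
from h import *
c=cam("scene"); crop(c,180,140,320,320,3.2,"s27.png"); c=cam("wrist"); crop(c,190,120,370,340,2.7,"w27.png")
s=st(); print(zt(s["orientation"]));
E
```

```text
t 35.08 tcp [ 0.657  -0.2158  0.2069] jaw 97.53 F [ 0.4 -0.9 -1.4] gap 0.0169
[0.7840217  0.93031145]
```

View pics/s27.png

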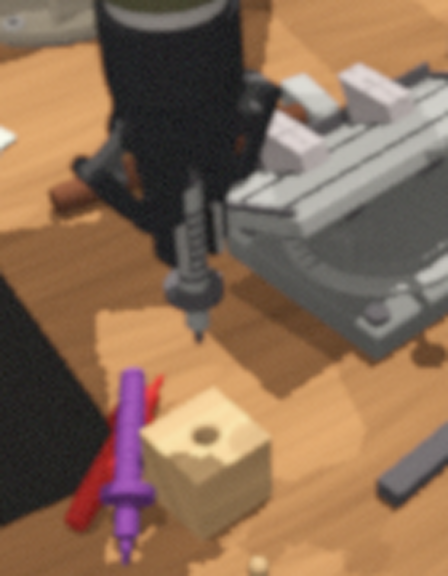

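View pics/w27.png

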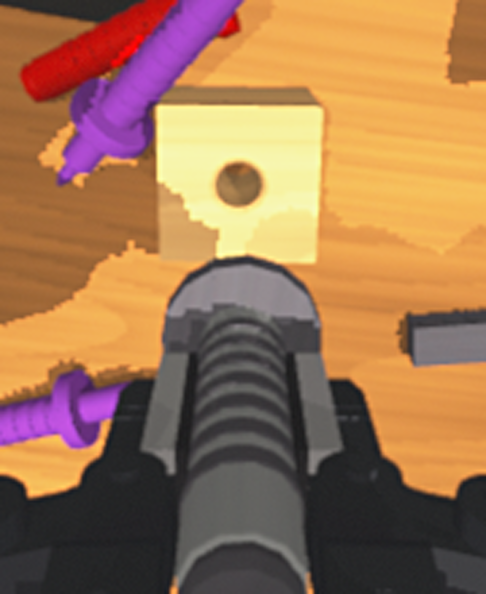

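```bash
python3 - <<'E'
from h import *
import pickle
c=cam("wrist"); pickle.dump(c,open("w28.pkl","wb")); crop(c,250,160,310,215,10,"w28.png")
c2=cam("scene"); pickle.dump(c2,open("s28.pkl","wb")); crop(c2,220,235,270,305,9,"s28.png")
s=st(); print(zt(s["orientation"]));
E
```

```text
t 35.17 tcp [ 0.6558 -0.2153  0.2037] jaw 97.52 F [-0.7  0.1 -2.1] gap 0.0167
[0.54468901 1.0455729 ]
```

View pics/w28.png

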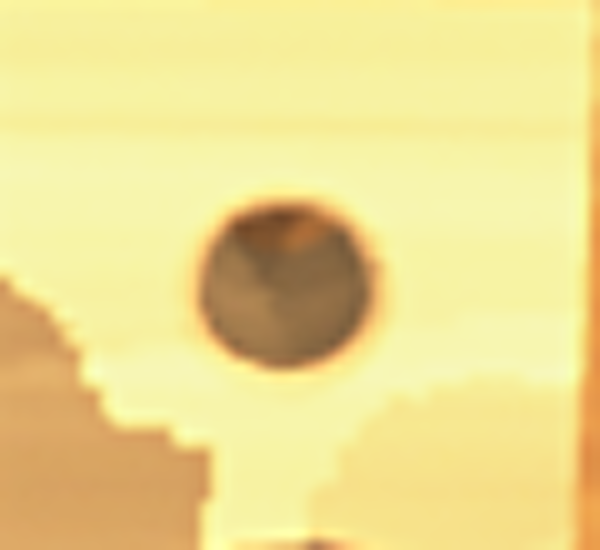

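View pics/s28.png

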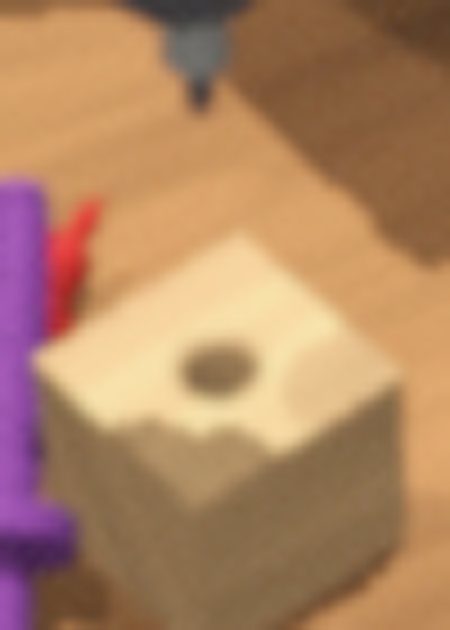

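```bash
python3 - <<'E'
from h import *
import pickle
w=pickle.load(open("w28.pkl","rb"));s=pickle.load(open("s28.pkl","rb"))
print("hole wrist",ray(w,250+287/10,160+285/10,.055),"scene",ray(s,220+219/9,235+371/9,.055))
tip=(220+203/9,235+112/9); print("tip scene px",tip,"ray at z .1323",ray(s,*tip,.2037-.0714))
print("pred px",proj(s,[.6543,-.2142,.1323]))
E
```

```text
hole wrist [ 0.65350122 -0.21440533  0.055     ] scene [ 0.65695856 -0.2156662   0.055     ]
tip scene px (242.55555555555554, 247.44444444444446) ray at z .1323 [ 0.65380201 -0.21304538  0.1323    ]
pred px [242.18237041 247.82557204]
```

step_arm --series '[[[0,0,5],0,255],[[-6,6,6],0,255],[[-12,12,6],0,255],[[-16.5,17.2,6],0,255],[[-17.3,18,6],0,255]]'

```text
clock: 35.8
tcp_pos: [0.4806, -0.0339, 0.2619]
orientation: [0.004, -0.065, 0.998, 0.009]
wrist_force: [0.8, -0.1, 0.0]
finger_gap: 0.0164
```

step_arm --series '[[[0,0,0],0,255],[[0,0,0],0,255]]'

```text
clock: 36.05
tcp_pos: [0.4802, -0.0337, 0.2611]
orientation: [0.004, -0.066, 0.998, 0.009]
wrist_force: [0.8, -0.1, -1.9]
finger_gap: 0.0168
```

```bash
python3 - <<'E'
from h import *
import pickle
c=cam("wrist"); pickle.dump(c,open("w29.pkl","wb")); cv2.imwrite("pics/w29.png",c["img"])
s=st(); print(zt(s["orientation"]));
print(proj(c,[.4813,-.0344,.118]),proj(c,[.4682,.0554,.118]),((np.array([.4831,-.0357,.2])-s["tcp_pos"])*100).round(2))
E
```

```text
t 36.1 tcp [ 0.4809 -0.0342  0.2612] jaw 97.5 F [-0.8 -0.7 -3.1] gap 0.0171
[0.37932657 1.09083849]
[275.52830537 195.91780491] [367.32603338 194.18124164] [ 0.22 -0.15 -6.12]
```

View pics/w29.png

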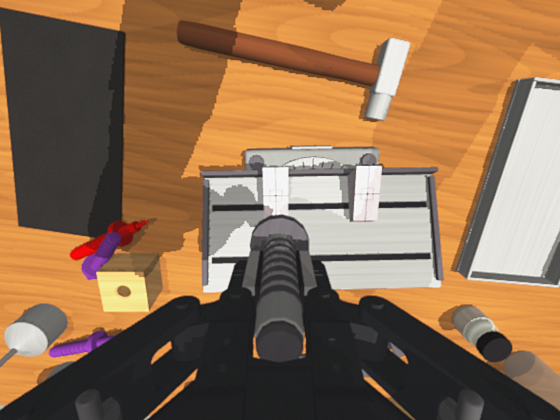

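step_arm --series '[[[0.22,-0.15,-2],0,255],[[0.22,-0.15,-4],0,255],[[0.22,-0.15,-5.6],0,255],[[0.22,-0.15,-5.6],0,255],[[0.22,-0.15,-5.6],0,255]]'

```text
clock: 36.72
tcp_pos: [0.484, -0.0364, 0.2054]
orientation: [0.004, -0.065, 0.998, 0.009]
wrist_force: [-0.6, -1.2, -1.7]
finger_gap: 0.0166
```

```bash
python3 - <<'E'
from h import *
import pickle
c=cam("wrist"); crop(c,180,160,380,340,4,"w30.png")
s=st(); print(zt(s["orientation"]));
c=cam("scene"); crop(c,240,140,310,210,9,"s30.png"); print(proj(c,[.4813,-.0344,.118])-[240,140])
E
```

```text
t 36.77 tcp [ 0.484  -0.0363  0.2057] jaw 97.45 F [-0.5  0.2 -2. ] gap 0.017
[0.42926504 1.07490796]
[29.41604627 40.38605401]
```

View pics/w30.png

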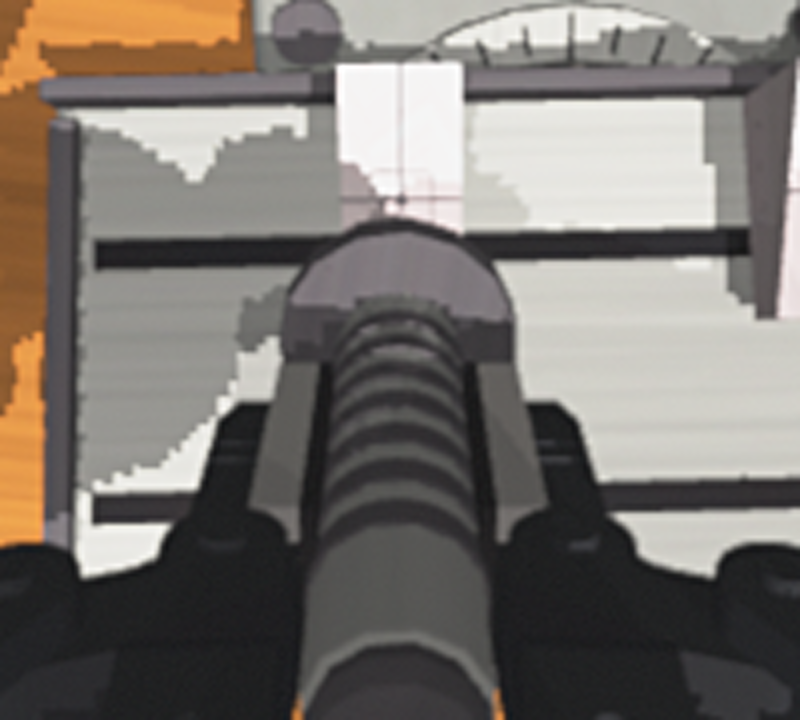

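View pics/s30.png

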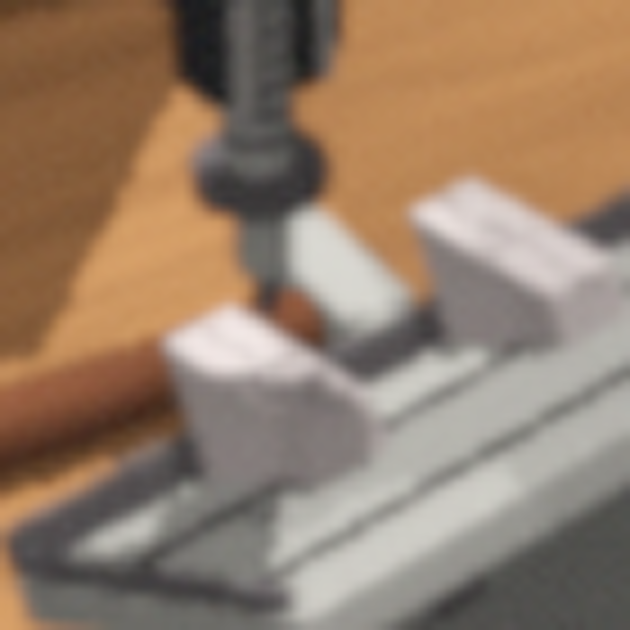

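step_arm --series '[[[-0.09,0.06,-0.5],0,255],[[-0.09,0.06,-1.0],0,255],[[-0.09,0.06,-1.3],0,255],[[-0.09,0.06,-1.3],0,255]]'

```text
clock: 37.33
tcp_pos: [0.4828, -0.0355, 0.1925]
orientation: [0.004, -0.065, 0.998, 0.009]
wrist_force: [0.0, -1.1, -1.7]
finger_gap: 0.0168
```

```bash
python3 - <<'E'
from h import *
c=cam("wrist"); crop(c,230,180,330,250,7,"w31.png"); print(proj(c,[.4813,-.0344,.118])-[230,180])
s=st(); print(zt(s["orientation"]));
E
```

```text
[49.02664289 36.75152774]
t 37.38 tcp [ 0.483  -0.0356  0.1927] jaw 97.47 F [-0.5 -0.5 -1.9] gap 0.017
[0.43341869 1.07600147]
```

View pics/w31.png

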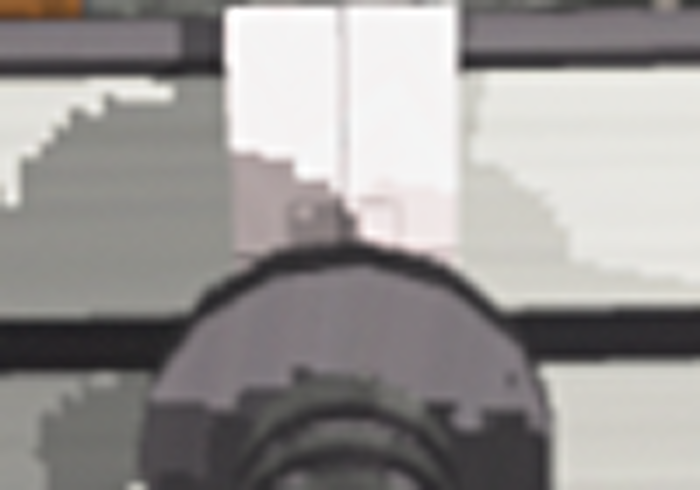

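step_arm --series '[[[0,0,-0.2],0,255],[[0,0,-0.4],0,255],[[0,0,-0.6],0,255],[[0,0,-0.6],0,255]]'

```text
clock: 37.88
tcp_pos: [0.4832, -0.0356, 0.1872]
orientation: [0.005, -0.065, 0.998, 0.009]
wrist_force: [-0.6, 0.8, 4.1]
finger_gap: 0.0168
```

step_arm --series '[[[0,0,-0.2],0,255],[[0,0,-0.4],0,255],[[0,0,-0.5],0,255],[[0,0,-0.5],0,255],[[0,0,-0.5],0,255]]'

```text
clock: 38.5
tcp_pos: [0.4834, -0.0355, 0.1829]
orientation: [0.005, -0.065, 0.998, 0.009]
wrist_force: [-2.1, 0.0, 6.8]
finger_gap: 0.0167
```

step_arm --series '[[[0,0,-0.2],0,255],[[0,0,-0.25],0,255],[[0,0,-0.25],0,255],[[0,0,-0.25],0,255],[[0,0,-0.25],0,255]]'

```text
clock: 39.12
tcp_pos: [0.4835, -0.0355, 0.1813]
orientation: [0.006, -0.065, 0.998, 0.009]
wrist_force: [-2.5, 0.7, 8.2]
finger_gap: 0.0172
```

step_arm --series '[[[0,0,0.4],0,255],[[0,0,0.9],0,255],[[0,0,2],0,255],[[0,0,4],0,255],[[0,0,5],0,255]]'

```text
clock: 39.75
tcp_pos: [0.484, -0.0357, 0.2323]
orientation: [0.006, -0.065, 0.998, 0.009]
wrist_force: [-0.2, 0.3, -2.9]
finger_gap: 0.0167
```

```bash
python3 - <<'E'
from h import *
import pickle
c=cam("wrist"); crop(c,200,150,400,240,4,"w32.png");pickle.dump(c,open("w32.pkl","wb"))
s=st(); print(zt(s["orientation"])); print((proj(c,[.4682,.0554,.118])-[200,150])*4,(proj(c,[.4813,-.0344,.118])-[200,150])*4)
E
```

```text
t 39.8 tcp [ 0.4844 -0.0357  0.2333] jaw 97.49 F [-0.1  0.  -1. ] gap 0.0165
[0.7395238  1.01573245]
[721.35590224 192.31520025] [314.92293674 200.30764589]
```

View pics/w32.png

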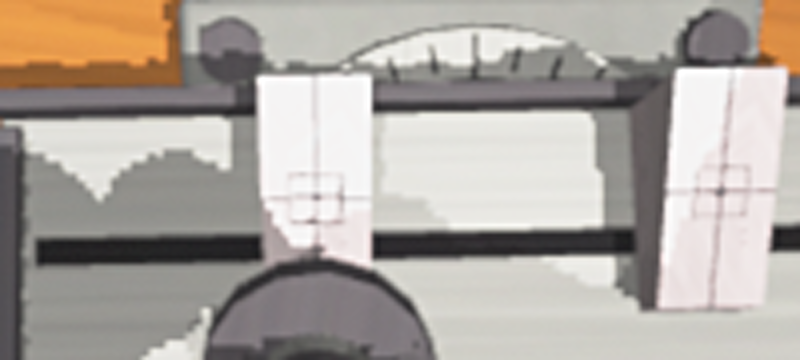

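```bash
python3 - <<'E'
from h import *
import pickle
c=pickle.load(open("w32.pkl","rb"))
i=c["img"]; a=cv2.resize(i[180:220,262:296],None,fx=11,fy=11,interpolation=cv2.INTER_NEAREST); b=cv2.resize(i[180:220,362:396],None,fx=11,fy=11,interpolation=cv2.INTER_NEAREST)
cv2.imwrite("pics/w32c.png",np.hstack([a,b]))
E
```

```text
(no output)
```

View pics/w32c.png

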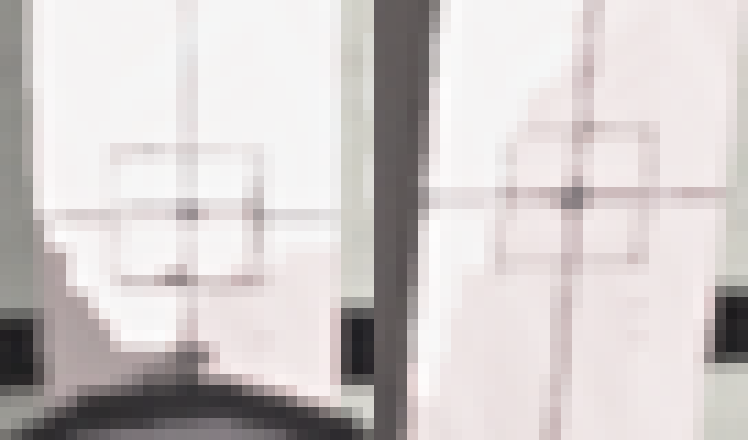

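```bash
python3 - <<'E'
from h import *
c=cam("scene"); s=st(); p=s["tcp_pos"]+[-.0018,.0013,-.0714]; q=proj(c,p); print(q, p)
x,y=int(q[0]),int(q[1]); crop(c,x-25,y-30,x+25,y+25,12,"s33.png"); print((q-[x-25,y-30])*12)
E
```

```text
t 39.85 tcp [ 0.4843 -0.0357  0.2324] jaw 97.48 F [-0.9  0.2 -2.5] gap 0.017
[269.32696166 165.48075784] [ 0.48247291 -0.03442326  0.16097011]
[303.92353996 365.76909413]
```

View pics/s33.png

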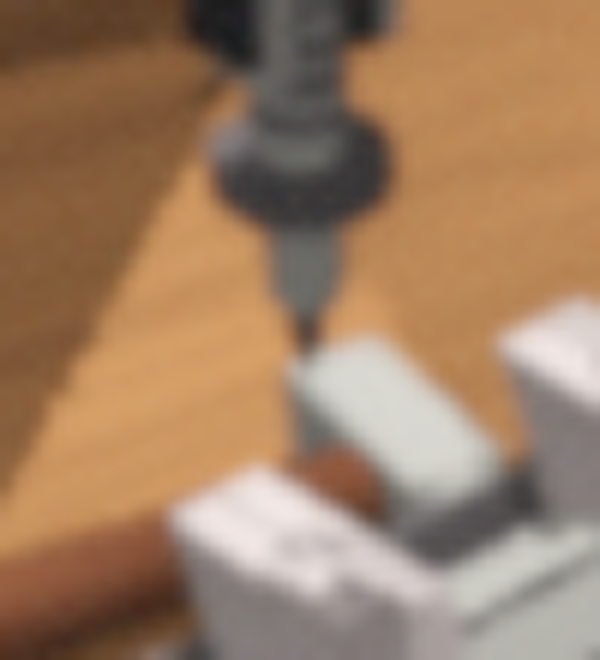

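step_arm --series '[[[-0.1,0,-1],0,255],[[-0.1,0,-2],0,255],[[-0.1,0,-3],0,255],[[-0.1,0,-3.9],0,255],[[-0.1,0,-3.9],0,255]]' --newtons 100

```text
clock: 40.48
tcp_pos: [0.4826, -0.0355, 0.1922]
orientation: [0.006, -0.065, 0.998, 0.009]
wrist_force: [0.1, 0.2, -2.4]
finger_gap: 0.016
```

step_arm --series '[[[0,0,-0.2],0,255],[[0,0,-0.4],0,255],[[0,0,-0.4],0,255],[[0,0,-0.4],0,255]]'

```text
clock: 40.98
tcp_pos: [0.4827, -0.0355, 0.1884]
orientation: [0.006, -0.065, 0.998, 0.009]
wrist_force: [-0.5, -0.4, -1.9]
finger_gap: 0.0159
```

step_arm --series '[[[0,0,-0.2],0,255],[[0,0,-0.4],0,255],[[0,0,-0.4],0,255],[[0,0,-0.4],0,255]]'

```text
clock: 41.48
tcp_pos: [0.483, -0.0356, 0.185]
orientation: [0.007, -0.065, 0.998, 0.009]
wrist_force: [-0.7, -0.3, 4.3]
finger_gap: 0.0157
```

step_arm --series '[[[0,0,-0.3],0,255],[[0,0,-0.6],0,255],[[0,0,-0.7],0,255],[[0,0,-0.7],0,255],[[0,0,-0.7],0,255]]'

```text
clock: 42.1
tcp_pos: [0.4834, -0.0356, 0.1793]
orientation: [0.007, -0.065, 0.998, 0.009]
wrist_force: [-2.5, 1.9, 11.8]
finger_gap: 0.0156
```

step_arm --series '[[[0,0,-0.15],0,255],[[0,0,-0.15],0,255],[[0,0,-0.15],0,255],[[0,0,-0.15],0,255]]'

```text
clock: 42.6
tcp_pos: [0.4835, -0.0355, 0.179]
orientation: [0.008, -0.065, 0.998, 0.008]
wrist_force: [-3.3, 0.5, 12.3]
finger_gap: 0.0161
```

step_arm --series '[[[0,0,0.4],0,255],[[0,0,0.9],0,255],[[0,0,2],0,255],[[0,0,4],0,255],[[0,0,5],0,255]]'

```text
clock: 43.22
tcp_pos: [0.4838, -0.0356, 0.2298]
orientation: [0.008, -0.065, 0.998, 0.008]
wrist_force: [-0.2, 0.2, -2.3]
finger_gap: 0.0157
```

step_arm --series '[[[-0.7,4.5,0],0,255],[[-1.4,9.0,0],0,255],[[-1.4,9.0,0],0,255],[[-1.4,9.0,0],0,255],[[-1.4,9.0,0],0,255]]'

```text
clock: 43.85
tcp_pos: [0.47, 0.0536, 0.2296]
orientation: [0.008, -0.065, 0.998, 0.008]
wrist_force: [-0.5, 0.2, -2.0]
finger_gap: 0.016
```

```bash
python3 - <<'E'
from h import *
import pickle
c=cam("wrist"); crop(c,130,150,330,240,4,"w34.png");pickle.dump(c,open("w34.pkl","wb"))
s=st(); print(zt(s["orientation"])); print((proj(c,[.4682,.0554,.118])-[130,150])*4,(proj(c,[.4813,-.0344,.118])-[130,150])*4)
print(((np.array([.470,.0541,.192])-s["tcp_pos"])*100).round(2))
i=c["img"]; u,v=map(int,proj(c,[.4813,-.0344,.118])); u2,v2=map(int,proj(c,[.4682,.0554,.118]))
f=lambda u,v: cv2.resize(i[v-20:v+20,u-17:u+17],None,fx=11,fy=11,interpolation=cv2.INTER_NEAREST)
cv2.imwrite("pics/w34c.png",np.hstack([f(u,v),f(u2,v2)]))
E
```

```text
t 43.9 tcp [0.4701 0.0535 0.2297] jaw 97.41 F [ 0.4  0.7 -2.1] gap 0.0158
[0.86731279 0.99556126]
[597.75765903 206.02572364] [184.79648079 214.39055368]
[-0.01  0.06 -3.77]
```

View pics/w34.png

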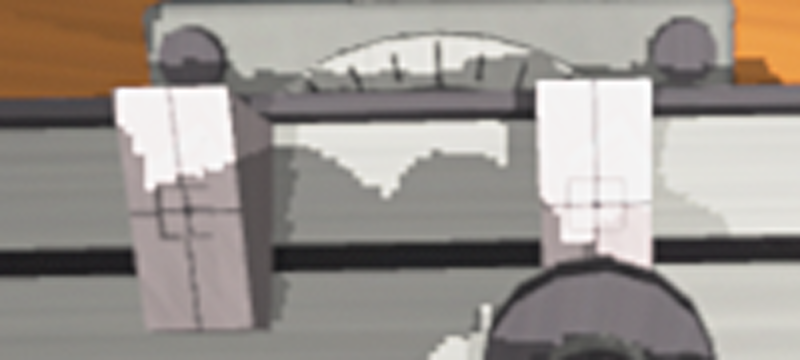

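View pics/w34c.png

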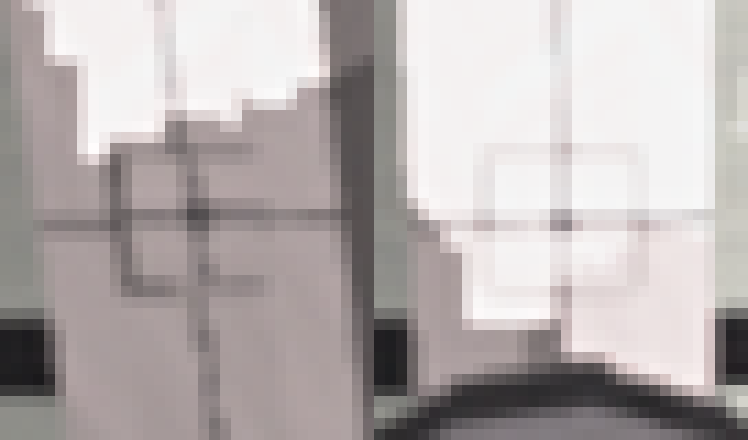

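step_arm --series '[[[0,0.06,-1.5],0,255],[[0,0.06,-3],0,255],[[0,0.06,-3.7],0,255],[[0,0.06,-3.7],0,255]]'

```text
clock: 44.4
tcp_pos: [0.4693, 0.0541, 0.1917]
orientation: [0.007, -0.065, 0.998, 0.008]
wrist_force: [-0.1, 0.1, -2.3]
finger_gap: 0.0156
```

step_arm --series '[[[0,0,-0.2],0,255],[[0,0,-0.4],0,255],[[0,0,-0.6],0,255],[[0,0,-0.6],0,255]]'

```text
clock: 44.9
tcp_pos: [0.4698, 0.0541, 0.1864]
orientation: [0.008, -0.065, 0.998, 0.008]
wrist_force: [-0.9, 0.8, 5.2]
finger_gap: 0.0156
```

step_arm --series '[[[0,0,-0.2],0,255],[[0,0,-0.4],0,255],[[0,0,-0.5],0,255],[[0,0,-0.5],0,255],[[0,0,-0.5],0,255]]'

```text
clock: 45.52
tcp_pos: [0.4701, 0.0542, 0.1823]
orientation: [0.008, -0.065, 0.998, 0.008]
wrist_force: [-2.6, 0.0, 7.5]
finger_gap: 0.0158
```

step_arm --series '[[[0,0,-0.2],0,255],[[0,0,-0.4],0,255],[[0,0,-0.45],0,255],[[0,0,-0.45],0,255],[[0,0,-0.45],0,255]]'

```text
clock: 46.15
tcp_pos: [0.4702, 0.0543, 0.1792]
orientation: [0.009, -0.065, 0.998, 0.008]
wrist_force: [-3.9, 1.0, 11.0]
finger_gap: 0.0159
```

step_arm --series '[[[0,0,0],0,255],[[0,0,0.5],0,255],[[0,0,1.0],0,255],[[0,0,3],0,255],[[0,0,5],0,255]]'

```text
clock: 46.78
tcp_pos: [0.4699, 0.0543, 0.229]
orientation: [0.008, -0.065, 0.998, 0.008]
wrist_force: [0.8, -0.1, -2.2]
finger_gap: 0.0155
```

step_arm --series '[[[0,0,2],0,255],[[0,0,3],0,255],[[3,-1.5,3],0,255],[[3,-1.5,3],0,255]]'

```text
clock: 47.28
tcp_pos: [0.5014, 0.0385, 0.2582]
orientation: [0.008, -0.064, 0.998, 0.008]
wrist_force: [-0.5, 1.3, -2.6]
finger_gap: 0.0161
```

```bash
python3 - <<'E'
from h import *
import pickle
c=cam("wrist")
s=st(); print(zt(s["orientation"])); 
i=c["img"]; u,v=map(int,proj(c,[.4813,-.0344,.118])); u2,v2=map(int,proj(c,[.4682,.0554,.118]))
f=lambda u,v: cv2.resize(i[v-20:v+20,u-17:u+17],None,fx=11,fy=11,interpolation=cv2.INTER_NEAREST)
cv2.imwrite("pics/w35c.png",np.hstack([f(u,v),f(u2,v2)])); cv2.imwrite("pics/w35.png",i)
E
```

```text
t 47.33 tcp [0.5001 0.039  0.258 ] jaw 97.38 F [-1.2 -0.4 -2. ] gap 0.0159
[0.81280564 1.02191603]
```

View pics/w35c.png

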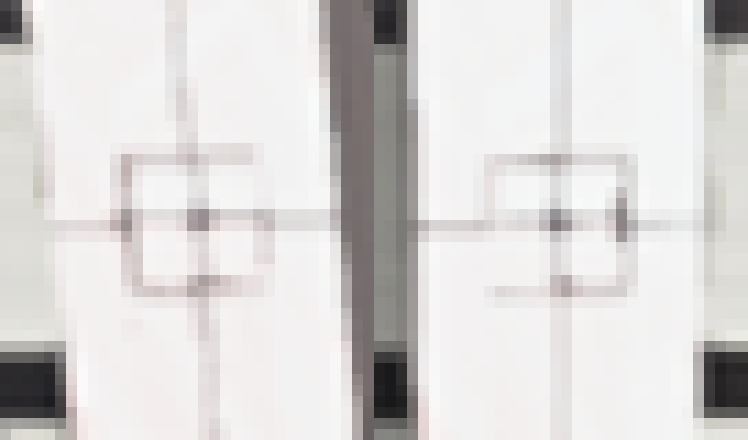

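View pics/w35.png

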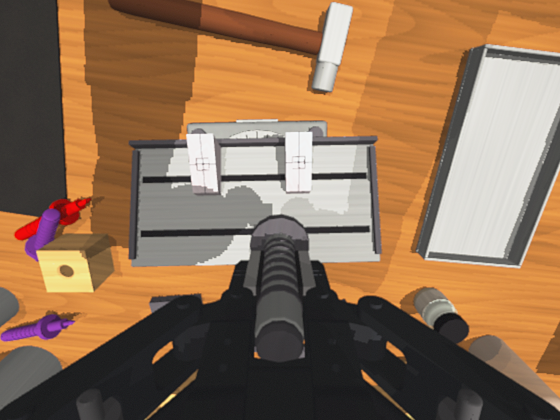

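step_arm --series '[[[5,-8,0],0,255],[[10,-16,0],0,255],[[14,-22.5,0],0,255],[[15.6,-25.4,0],0,255],[[15.6,-25.4,0],0,255]]'

```text
clock: 47.95
tcp_pos: [0.6563, -0.2168, 0.2568]
orientation: [0.007, -0.064, 0.998, 0.009]
wrist_force: [0.5, 0.3, -1.5]
finger_gap: 0.0163
```

step_arm --series '[[[0,0,-3],0,255],[[0,0,-6],0,255],[[0,0,-9],0,255],[[0,0,-10.5],0,255],[[0,0,-10.5],0,255]]'

```text
clock: 48.58
tcp_pos: [0.6553, -0.216, 0.1504]
orientation: [0.006, -0.064, 0.998, 0.01]
wrist_force: [1.2, 0.1, -1.7]
finger_gap: 0.0162
```

```bash
python3 - <<'E'
from h import *
c=cam("wrist"); crop(c,180,130,380,340,3.5,"w36.png"); s=st(); print(zt(s["orientation"]),((np.array([.6559,-.2153,.0844])-s["tcp_pos"])*100).round(2))
c=cam("scene"); crop(c,210,210,280,310,8,"s36.png"); print((proj(c,[.654,-.2147,.055])-[210,210])*8)
E
```

```text
t 48.62 tcp [ 0.6561 -0.2164  0.152 ] jaw 97.34 F [ 0.5 -0.6 -1.4] gap 0.0162
[0.69304815 1.08644071] [-0.02  0.11 -6.76]
[271.82764763 521.22116247]
```

View pics/w36.png

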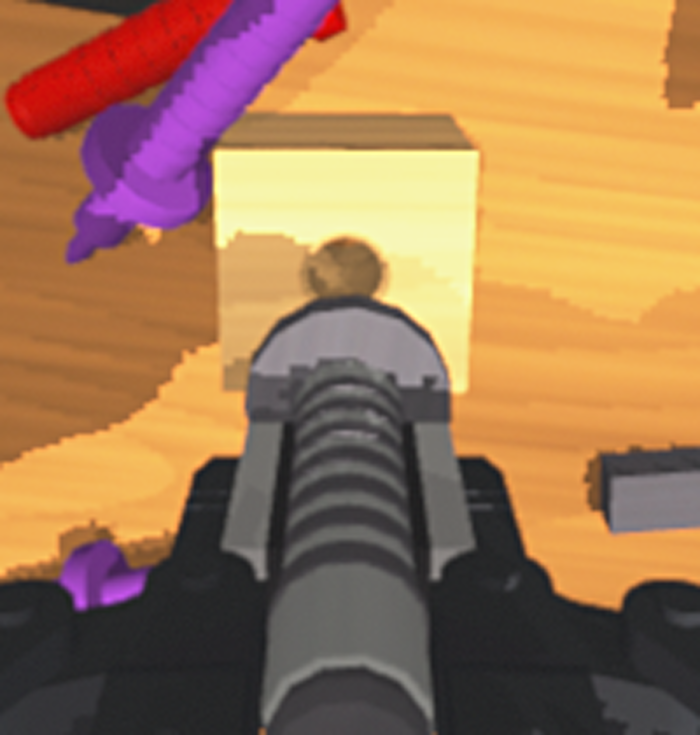

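View pics/s36.png

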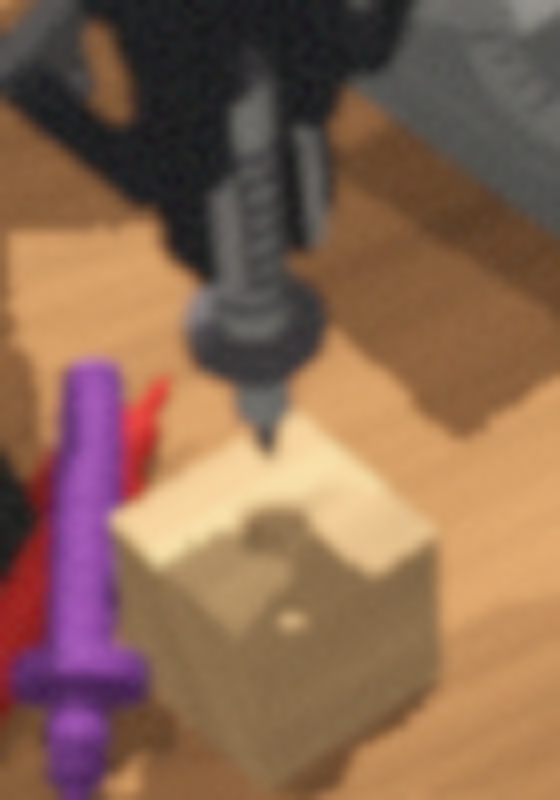

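```bash
python3 - <<'E'
from h import *
c=cam("scene"); w=cam("wrist"); s=st()
for z in(.080,.082): print("tip",ray(c,210+268/8,210+452/8,z), s["tcp_pos"])
print("hole wrist",ray(w,180+343/3.5,130+270/3.5,.055), "hole scene", ray(c,210+277/8,210+528/8,.055))
E
```

```text
t 48.77 tcp [ 0.6572 -0.217   0.1536] jaw 97.34 F [-0.2  0.3 -1.6] gap 0.0155
tip [ 0.65392063 -0.21423484  0.08      ] [ 0.65718388 -0.21703015  0.15362743]
tip [ 0.65563875 -0.21516262  0.082     ] [ 0.65718388 -0.21703015  0.15362743]
hole wrist [ 0.65629432 -0.21640269  0.055     ] hole scene [ 0.65677803 -0.21485597  0.055     ]
```

step_arm --series '[[[-0.1,0.14,-1],0,255],[[-0.1,0.14,-2],0,255],[[-0.1,0.14,-3],0,255],[[-0.1,0.14,-3.8],0,255],[[-0.1,0.14,-3.8],0,255]]'

```text
clock: 49.4
tcp_pos: [0.6555, -0.2153, 0.1143]
orientation: [0.007, -0.064, 0.998, 0.009]
wrist_force: [-0.5, -0.2, -1.8]
finger_gap: 0.0158
```

step_arm --series '[[[0,0,-0.7],0,255],[[0,0,-1.4],0,255],[[0,0,-2],0,255],[[0,0,-2.5],0,255],[[0,0,-2.5],0,255]]'

```text
clock: 50.02
tcp_pos: [0.6551, -0.2152, 0.0886]
orientation: [0.007, -0.064, 0.998, 0.009]
wrist_force: [0.7, 0.0, -2.4]
finger_gap: 0.0159
```

```bash
python3 - <<'E'
from h import *
c=cam("scene"); s=st(); crop(c,200,190,290,310,6,"s37.png"); 
E
```

```text
t 50.08 tcp [ 0.6554 -0.2153  0.0891] jaw 97.34 F [-0.9  0.3 -0.8] gap 0.0157
```

View pics/s37.png

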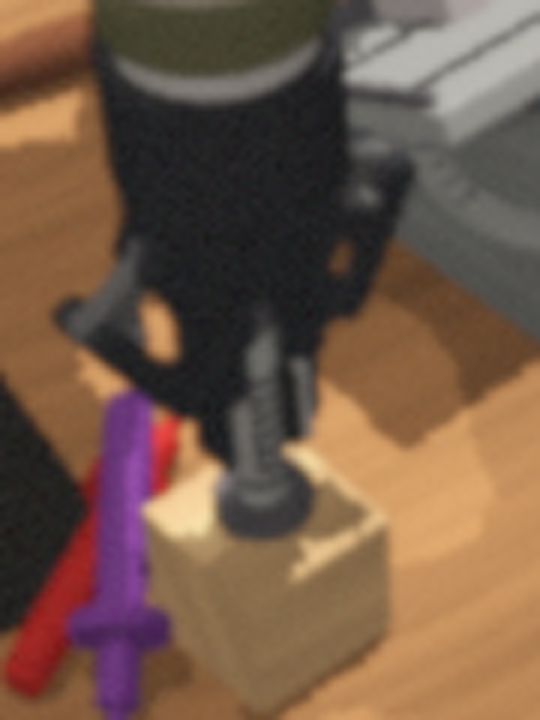

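In the hole freely; lower until the collar rests.

step_arm --series '[[[0,0,-0.2],0,255],[[0,0,-0.4],0,255],[[0,0,-0.6],0,255],[[0,0,-0.6],0,255]]'

```text
clock: 50.58
tcp_pos: [0.6556, -0.2153, 0.0846]
orientation: [0.008, -0.064, 0.998, 0.009]
wrist_force: [-1.2, 0.6, 5.0]
finger_gap: 0.016
```

step_arm --series '[[[0,0,0],0,200],[[0,0,0],0,100],[[0,0,0],0,0],[[0,0,0],0,0],[[0,0,0],0,0]]'

```text
clock: 51.2
tcp_pos: [0.6556, -0.2153, 0.0844]
orientation: [0.008, -0.064, 0.998, 0.009]
wrist_force: [-0.6, -0.2, 0.1]
finger_gap: 0.0853
```

step_arm --series '[[[0,0,3],0,0],[[0,0,7],0,0],[[0,0,11],0,0],[[0,0,15],0,0],[[0,0,15],0,0]]'

```text
clock: 51.82
tcp_pos: [0.6574, -0.2162, 0.239]
orientation: [0.011, -0.064, 0.998, 0.007]
wrist_force: [0.6, 0.2, -0.5]
finger_gap: 0.0855
```

```bash
python3 - <<'E'
from h import *
c=cam("scene"); crop(c,200,130,360,310,4,"s38.png"); s=st(); print(zt(s["orientation"]))
E
```

```text
t 51.88 tcp [ 0.6566 -0.2158  0.2364] jaw 97.34 F [ 0.1  1.  -0.8] gap 0.0857
[1.00599934 0.93215189]
```

View pics/s38.png

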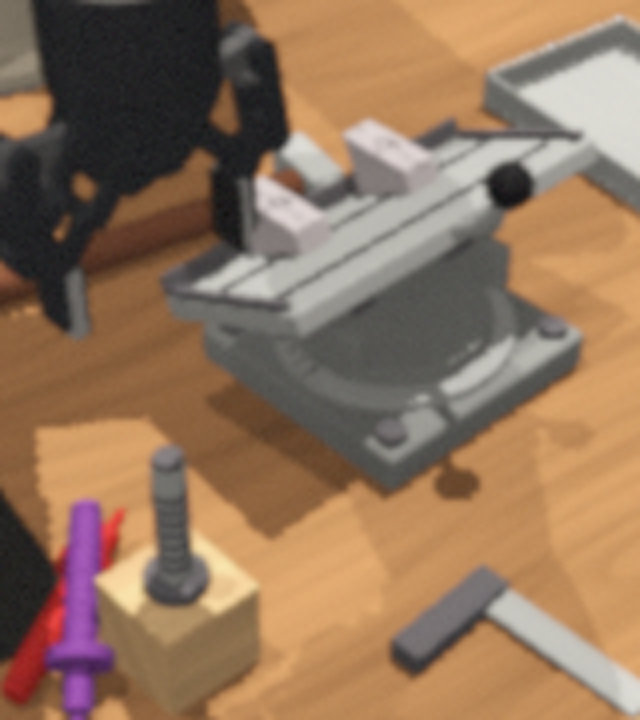

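step_arm --series '[[[-4,6,1],0.015,0],[[-9,13,1],0.015,0],[[-14,21,1],0.015,0],[[-18.4,27.2,1],0.015,0],[[-18.4,27.2,1],0.015,0]]'

```text
clock: 52.5
tcp_pos: [0.4793, 0.0446, 0.2448]
orientation: [0.008, -0.071, 0.997, 0.008]
wrist_force: [0.5, 0.8, -0.2]
finger_gap: 0.0854
```

step_arm --series '[[[0,0,0],0,0],[[0,0,0],0,0],[[0,0,-3],0,0],[[0,0,-6],0,0],[[0,0,-6],0,0]]'

```text
clock: 53.12
tcp_pos: [0.4782, 0.0434, 0.1821]
orientation: [0.005, -0.07, 0.997, 0.008]
wrist_force: [-0.2, -0.3, 0.9]
finger_gap: 0.0853
```

```bash
python3 - <<'E'
from h import *
c=cam("wrist"); cv2.imwrite("pics/w39.png",c["img"]); s=st(); print(zt(s["orientation"]),((np.array([.4728,.0560,.0995])-s["tcp_pos"])*100).round(2),proj(c,[.4682,.0554,.118]))
E
```

```text
t 53.17 tcp [0.4792 0.0435 0.1837] jaw 98.06 F [ 0.8 -0.9  1. ] gap 0.0855
[0.69742301 0.97752768] [-0.64  1.25 -8.42] [295.97953738 212.25262492]
```

View pics/w39.png

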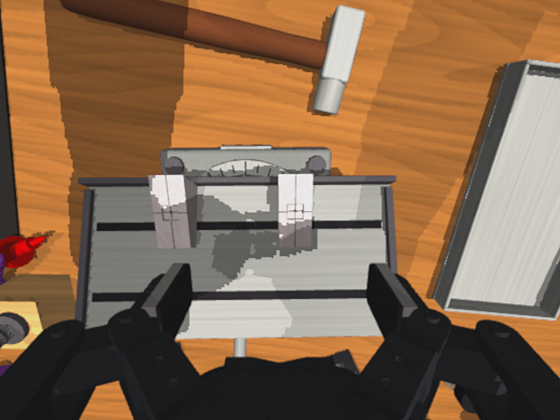

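step_arm --series '[[[-0.64,1.25,-2],0,0],[[-0.64,1.25,-5],0,0],[[-0.64,1.25,-7.5],0,0],[[-0.64,1.25,-8.3],0,0],[[-0.64,1.25,-8.3],0,0]]'

```text
clock: 53.8
tcp_pos: [0.4735, 0.0556, 0.1014]
orientation: [0.007, -0.07, 0.997, 0.008]
wrist_force: [-0.3, -0.4, -0.1]
finger_gap: 0.0857
```

step_arm --series '[[[0,0,0],0,120],[[0,0,0],0,255],[[0,0,0],0,255],[[0,0,0],0,255],[[0,0,0],0,255]]' --newtons 25

```text
clock: 54.42
tcp_pos: [0.4738, 0.0556, 0.1019]
orientation: [0.007, -0.07, 0.997, 0.008]
wrist_force: [-1.1, -0.2, 5.4]
finger_gap: 0.0232
```

```bash
python3 - <<'E'
from h import *
c=cam("wrist"); crop(c,180,180,380,340,4,"w40.png"); s=st(); print(zt(s["orientation"]))
E
```

```text
t 54.48 tcp [0.4738 0.0556 0.1019] jaw 98.03 F [-0.1  0.1  5.6] gap 0.0237
[0.77583139 0.96103438]
```

View pics/w40.png

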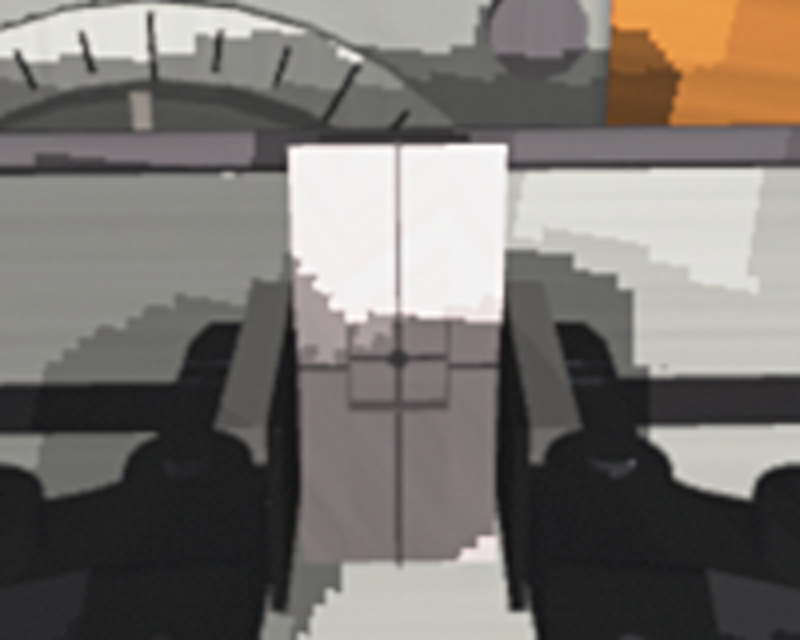

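step_arm --series '[[[0,0,3],0,255],[[0,0,8],0,255],[[1,3,10],-0.03,255],[[2,10,10],-0.06,255],[[3.6,20,10],-0.097,255]]'

```text
clock: 55.1
tcp_pos: [0.5029, 0.2105, 0.2021]
orientation: [0.008, -0.02, 1.0, 0.008]
wrist_force: [2.3, -0.2, -0.1]
finger_gap: 0.0237
```

```bash
python3 - <<'E'
from h import *
s=st(); c=cam("wrist"); cv2.imwrite("pics/w41.png",c["img"]); s=st(); print(zt(s["orientation"]),((np.array([.510,.320,.05])-s["tcp_pos"])*100).round(2),np.radians(92.5-yaw(s["orientation"])))
import pickle; pickle.dump(c,open("w41.pkl","wb"))
E
```

```text
t 55.1 tcp [0.5029 0.2105 0.2021] jaw 92.31 F [ 2.3 -0.2 -0.1] gap 0.0237
t 55.15 tcp [0.5033 0.2177 0.2017] jaw 92.63 F [ 3.5  5.4 -0.5] gap 0.0236
[0.95658396 1.20600799] [  0.67  10.23 -15.17] -0.002189809506093961
```

View pics/w41.png

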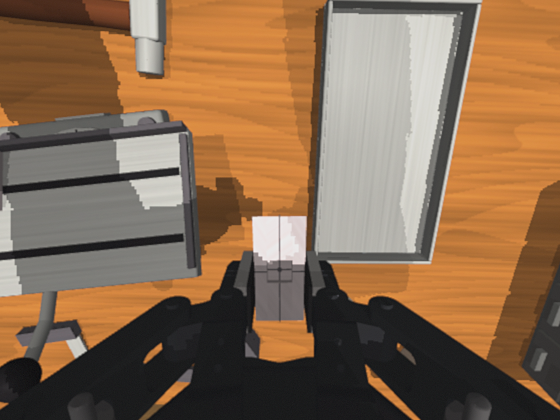

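```bash
python3 - <<'E'
from h import *
import pickle
c=pickle.load(open("w41.pkl","rb"))
for p in((314,261),(432,262),(479,2),(329,0)): print(ray(c,*p,.028).round(4))
E
```

```text
[0.5918 0.2577 0.028 ]
[0.5888 0.3981 0.028 ]
[0.3243 0.3882 0.028 ]
[0.3287 0.2513 0.028 ]
```

step_arm --series '[[[0.7,6,0],0,255],[[0.7,10.8,0],0,255],[[0.7,10.8,-4],0,255],[[0.7,10.8,-8],0,255],[[0.7,10.8,-10],0,255]]'

```text
clock: 55.78
tcp_pos: [0.5082, 0.3251, 0.0983]
orientation: [0.006, -0.023, 1.0, 0.009]
wrist_force: [1.3, 0.4, 0.1]
finger_gap: 0.0233
```

step_arm --series '[[[0,0,0],0,255],[[0,0,-2],0,255],[[0,0,-5],0,255],[[0,0,-5],0,255]]'

```text
clock: 56.28
tcp_pos: [0.5068, 0.3242, 0.047]
orientation: [0.004, -0.023, 1.0, 0.009]
wrist_force: [-0.3, -0.2, -1.0]
finger_gap: 0.0233
```

```bash
python3 - <<'E'
from h import *
s=st(); c=cam("wrist"); cv2.imwrite("pics/w42.png",c["img"]); s=st(); print(zt(s["orientation"]),((np.array([.510,.326,.022])-s["tcp_pos"])*100).round(2))
E
```

```text
t 56.27 tcp [0.5068 0.3242 0.047 ] jaw 92.67 F [-0.3 -0.2 -1. ] gap 0.0233
t 56.33 tcp [0.5078 0.3247 0.0484] jaw 92.67 F [-0.2 -0.4 -0.3] gap 0.0234
[0.6147855  1.05619184] [ 0.22  0.13 -2.64]
```

View pics/w42.png

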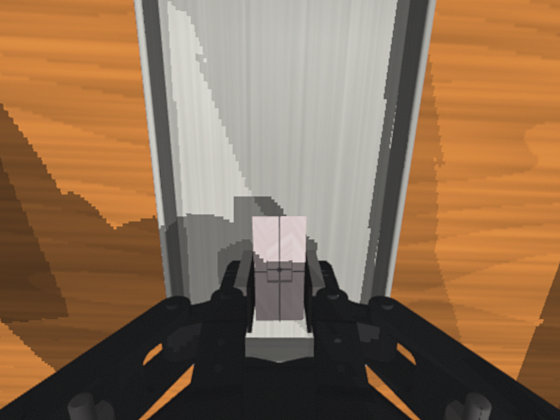

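step_arm --series '[[[0,0,-1],0,255],[[0,0,-2],0,255],[[0,0,-2.6],0,255],[[0,0,-2.6],0,255]]' --newtons 20

```text
clock: 56.82
tcp_pos: [0.5085, 0.3247, 0.0229]
orientation: [0.006, -0.023, 1.0, 0.009]
wrist_force: [0.3, -0.4, 1.8]
finger_gap: 0.0234
```

step_arm --series '[[[0,0,-0.3],0,255],[[0,0,-0.6],0,255],[[0,0,-0.9],0,255],[[0,0,-1.0],0,255]]'

```text
clock: 57.32
tcp_pos: [0.5138, 0.3251, 0.017]
orientation: [0.012, -0.023, 1.0, 0.009]
wrist_force: [3.7, -5.9, 16.8]
finger_gap: 0.0234
```

```bash
python3 - <<'E'
from h import *
s=st(); c=cam("wrist"); crop(c,180,180,380,340,4,"w43.png")
E
```

```text
t 57.33 tcp [0.5138 0.3251 0.017 ] jaw 92.61 F [ 3.7 -5.9 16.8] gap 0.0234
```

View pics/w43.png

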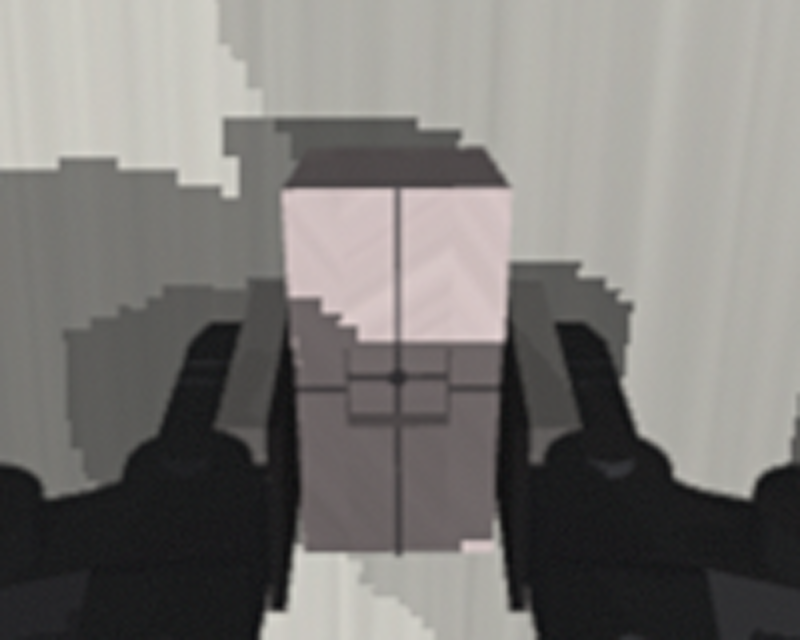

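step_arm --series '[[[-0.3,0,0.1],0,160],[[-0.3,0,0.1],0,130],[[-0.3,0,0.1],0,110],[[-0.3,0,1.5],0,90],[[-0.3,0,4],0,90]]'

```text
clock: 58.0
tcp_pos: [0.5098, 0.3247, 0.0567]
orientation: [0.01, -0.023, 1.0, 0.009]
wrist_force: [0.6, -0.6, -0.0]
finger_gap: 0.0551
```

step_arm --series '[[[0,0,3],0,90],[[0,0,8],0,0],[[0,0,14],0,0],[[0,0,15],0,0]]'

```text
clock: 58.5
tcp_pos: [0.5121, 0.3259, 0.2127]
orientation: [0.015, -0.023, 1.0, 0.011]
wrist_force: [-0.3, 0.4, -0.3]
finger_gap: 0.0855
```

```bash
python3 - <<'E'
from h import *
s=st(); c=cam("wrist"); cv2.imwrite("pics/w44.png",c["img"]); s=st();print(zt(s["orientation"]))
E
```

```text
t 58.5 tcp [0.5121 0.3259 0.2127] jaw 92.63 F [-0.3  0.4 -0.3] gap 0.0855
t 58.55 tcp [0.5116 0.3256 0.2116] jaw 92.63 F [-0.   0.8  0.4] gap 0.0857
[1.54549772 1.22362995]
```

View pics/w44.png

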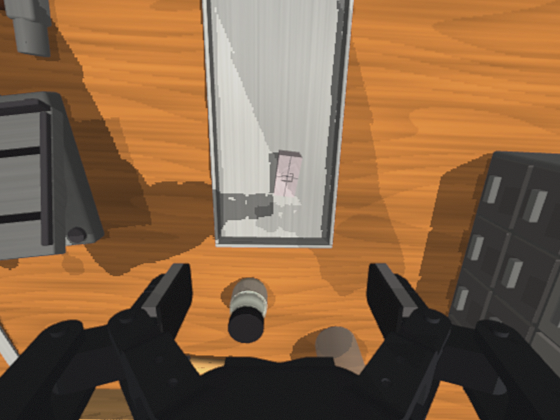

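step_arm --series '[[[0,0,0],0,0],[[0,0,0],0,0],[[0,0,6],0,0]]'

```text
clock: 58.92
tcp_pos: [0.5069, 0.3235, 0.2638]
orientation: [0.006, -0.023, 1.0, 0.007]
wrist_force: [0.9, -0.4, 0.3]
finger_gap: 0.0854
```

step_arm --series '[[[0,0,-1],0,0],[[0,0,-3],0,0],[[0,0,-3],0,0],[[0,0,-3],0,0],[[0,0,3],0,0]]'

```text
clock: 59.55
tcp_pos: [0.5033, 0.3218, 0.2881]
orientation: [-0.001, -0.023, 1.0, 0.004]
wrist_force: [1.4, 0.7, 0.8]
finger_gap: 0.0852
```

step_arm --series '[[[0,-6,-4],0.05,0],[[-1,-12,-4],0.097,0],[[-2,-20,-4],0.097,0],[[-2.6,-28,-4],0.097,0],[[-2.6,-34,-4],0.097,0]]'

```text
clock: 60.18
tcp_pos: [0.4789, 0.0234, 0.2491]
orientation: [-0.0, -0.071, 0.997, 0.004]
wrist_force: [2.1, -0.0, 0.4]
finger_gap: 0.0853
```

step_arm --series '[[[0,0,0],0,0],[[0,0,0],0,0],[[0,0,0],0,0]]'

```text
clock: 60.55
tcp_pos: [0.4791, 0.0246, 0.2494]
orientation: [0.0, -0.072, 0.997, 0.004]
wrist_force: [0.3, -0.0, 0.2]
finger_gap: 0.0855
```

```bash
python3 - <<'E'
from h import *
c=cam("wrist"); cv2.imwrite("pics/w45.png",c["img"]); s=st();print(zt(s["orientation"]),((np.array([.4858,-.0338,.0995])-s["tcp_pos"])*100).round(2),np.radians(98.2-yaw(s["orientation"])),proj(c,[.4813,-.0344,.118]))
E
```

```text
t 60.6 tcp [0.479  0.0248 0.2492] jaw 98.33 F [-0.9 -0.9 -0.2] gap 0.0855
[-0.02159837  0.45376883] [  0.68  -5.86 -14.97] -0.002217670195541503 [215.46958665 193.00886084]
```

View pics/w45.png

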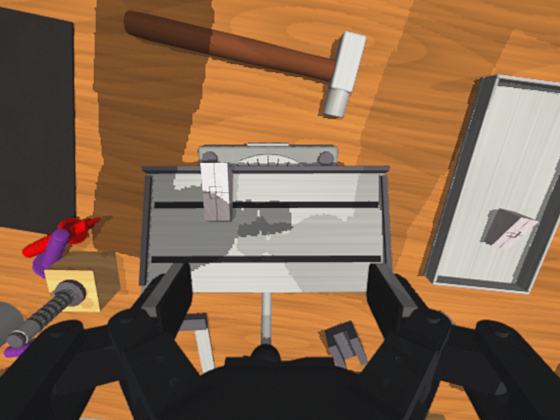

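step_arm --series '[[[0.68,-5.86,0],0,0],[[0.68,-5.86,-5],0,0],[[0.68,-5.86,-10],0,0],[[0.68,-5.86,-12],0,0],[[0.68,-5.86,-12],0,0]]'

```text
clock: 61.22
tcp_pos: [0.4845, -0.0322, 0.1276]
orientation: [-0.002, -0.074, 0.997, 0.005]
wrist_force: [0.1, 0.4, 0.8]
finger_gap: 0.0853
```

```bash
python3 - <<'E'
from h import *
c=cam("wrist"); cv2.imwrite("pics/w46.png",c["img"]); s=st();print(zt(s["orientation"]),((np.array([.4858,-.0338,.1])-s["tcp_pos"])*100).round(2),proj(c,[.4813,-.0344,.118]))
c=cam("top"); crop(c,100,200,190,330,5,"t46.png")
E
```

```text
t 61.27 tcp [ 0.4856 -0.0326  0.129 ] jaw 98.45 F [-0.9 -0.8  0.6] gap 0.0855
[-0.09944405  0.47284255] [ 0.02 -0.12 -2.9 ] [275.92020743 252.12656194]
```

View pics/w46.png

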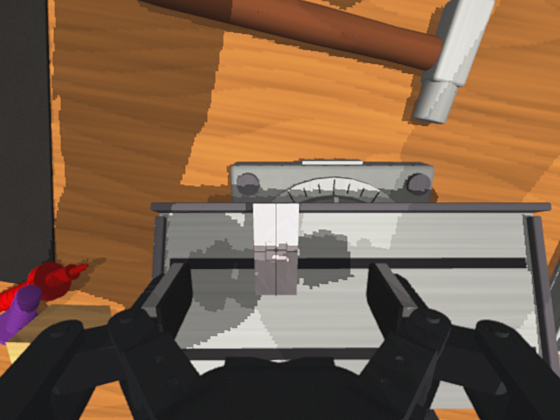

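View pics/t46.png

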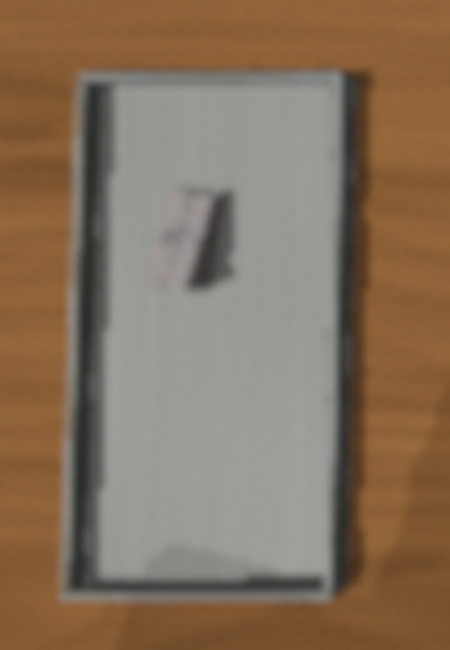

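step_arm --series '[[[0,-0.12,-1.5],0,0],[[0,-0.12,-2.8],0,0],[[0,-0.12,-2.8],0,0],[[0,-0.12,-2.8],0,120],[[0,-0.12,-2.8],0,255]]' --newtons 25

```text
clock: 61.95
tcp_pos: [0.4867, -0.0343, 0.1023]
orientation: [0.001, -0.073, 0.997, 0.004]
wrist_force: [-0.8, -0.6, 0.0]
finger_gap: 0.0519
```

step_arm --series '[[[0,0,0],0,255],[[0,0,0],0,255],[[0,0,0],0,255],[[0,0,0],0,255]]'

```text
clock: 62.45
tcp_pos: [0.487, -0.0344, 0.1027]
orientation: [0.001, -0.073, 0.997, 0.004]
wrist_force: [-0.3, 0.0, 4.4]
finger_gap: 0.0232
```

step_arm --series '[[[0,0,3],0,255],[[0,0,8],0,255],[[0,3,12],-0.03,255],[[-2,10,12],-0.06,255],[[-5,18,12],-0.1,255]]'

```text
clock: 63.08
tcp_pos: [0.4485, 0.1156, 0.2229]
orientation: [0.002, -0.022, 1.0, 0.004]
wrist_force: [0.6, 0.6, -0.6]
finger_gap: 0.0235
```

step_arm --series '[[[-2.5,8,0],0,255],[[-2.5,16,0],0,255],[[-2.5,18,0],0,255],[[-2.5,18,0],0,255],[[-2.5,18,0],0,255]]'

```text
clock: 63.7
tcp_pos: [0.4229, 0.2955, 0.2222]
orientation: [0.001, -0.023, 1.0, 0.003]
wrist_force: [-0.1, -0.6, -0.7]
finger_gap: 0.0234
```

```bash
python3 - <<'E'
from h import *
c=cam("wrist"); cv2.imwrite("pics/w47.png",c["img"]); s=st();print(zt(s["orientation"]),((np.array([.410,.322,.05])-s["tcp_pos"])*100).round(2),np.radians(92.5-yaw(s["orientation"])))
E
```

```text
t 63.75 tcp [0.4232 0.2948 0.2224] jaw 92.5 F [ 0.8  0.3 -1.2] gap 0.0232
[0.13916011 0.37342231] [ -1.32   2.72 -17.24] 1.6662015010539074e-05
```

View pics/w47.png

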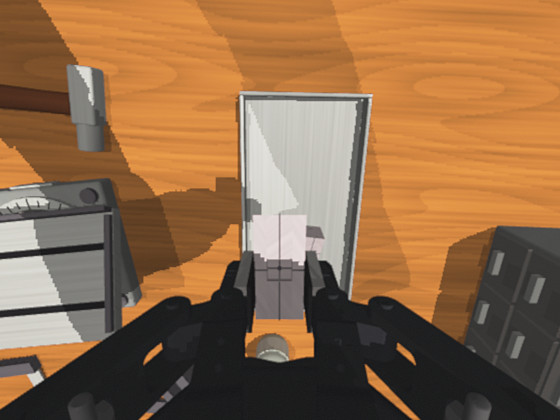

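step_arm --series '[[[-1.3,2.7,-5],0,255],[[-1.3,2.7,-10],0,255],[[-1.3,2.7,-15],0,255],[[-1.3,2.7,-17],0,255],[[-1.3,2.7,-17],0,255]]'

```text
clock: 64.38
tcp_pos: [0.4092, 0.3194, 0.0508]
orientation: [-0.001, -0.02, 1.0, 0.002]
wrist_force: [-0.0, 0.3, -0.9]
finger_gap: 0.0235
```

step_arm --series '[[[0,0,-1],0,255],[[0,0,-2],0,255],[[0,0,-2.8],0,255],[[0,0,-2.8],0,255]]' --newtons 20

```text
clock: 64.88
tcp_pos: [0.4104, 0.3197, 0.0233]
orientation: [0.001, -0.02, 1.0, 0.002]
wrist_force: [0.8, -0.9, 3.3]
finger_gap: 0.0234
```

step_arm --series '[[[0,0,-0.3],0,255],[[0,0,-0.6],0,255],[[0,0,-0.9],0,255],[[0,0,-1.0],0,255]]'

```text
clock: 65.38
tcp_pos: [0.4159, 0.3202, 0.0169]
orientation: [0.006, -0.02, 1.0, 0.002]
wrist_force: [4.9, -6.8, 18.8]
finger_gap: 0.0234
```

step_arm --series '[[[-0.4,0,0.1],0,160],[[-0.4,0,0.1],0,130],[[-0.4,0,0.1],0,110],[[-0.4,0,1.5],0,90],[[-0.4,0,4],0,90]]'

```text
clock: 66.0
tcp_pos: [0.4109, 0.3197, 0.0569]
orientation: [0.005, -0.02, 1.0, 0.002]
wrist_force: [-0.4, -0.6, -0.9]
finger_gap: 0.0551
```

step_arm --series '[[[0,0,3],0,90],[[0,0,8],0,0],[[0,0,14],0,0],[[4,0,17],0,0],[[4,0,17],0,0]]'

```text
clock: 66.62
tcp_pos: [0.4545, 0.3206, 0.2306]
orientation: [0.008, -0.019, 1.0, 0.003]
wrist_force: [-0.0, 0.0, -1.2]
finger_gap: 0.0856
```

```bash
python3 - <<'E'
from h import *
c=cam("wrist"); cv2.imwrite("pics/w48.png",c["img"]); s=st();print(zt(s["orientation"]))
c=cam("scene"); crop(c,300,120,440,210,5,"s48.png")
E
```

```text
t 66.67 tcp [0.4521 0.32   0.2284] jaw 92.23 F [-0.4  0.8 -1.5] gap 0.0853
[0.69807866 0.29158409]
```

View pics/w48.png

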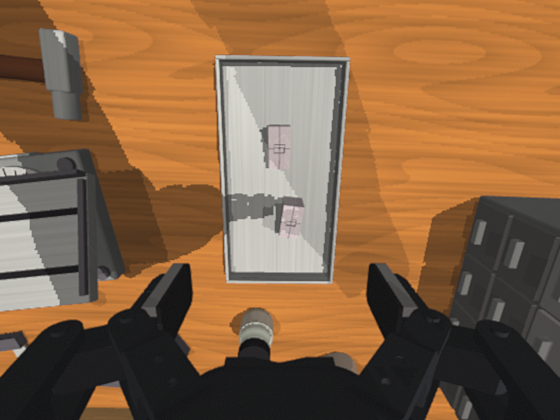

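View pics/s48.png

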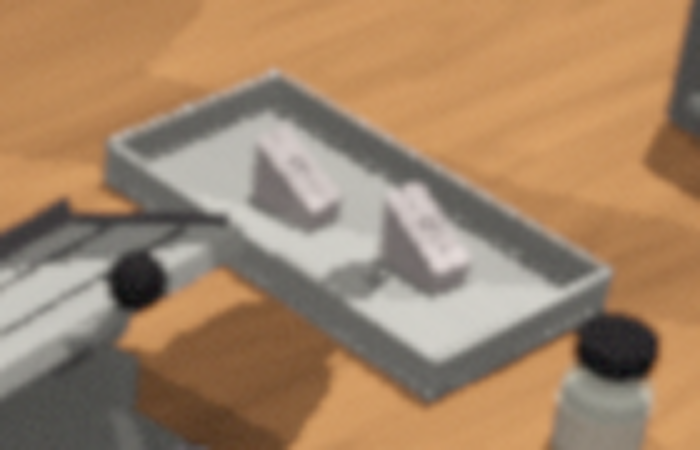

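step_arm --series '[[[4,-6,2],0.05,0],[[8,-13,2],0.104,0],[[12,-20,2],0.104,0],[[15,-26,2],0.104,0],[[15.7,-28.8,2],0.104,0]]'

```text
clock: 67.35
tcp_pos: [0.5993, 0.0474, 0.2451]
orientation: [0.003, -0.072, 0.997, 0.002]
wrist_force: [-0.4, 1.1, 0.1]
finger_gap: 0.0855
```

step_arm --series '[[[0,0,0],0,0],[[0,0,0],0,0],[[0,0,0],0,0]]'

```text
clock: 67.72
tcp_pos: [0.5981, 0.049, 0.2447]
orientation: [0.002, -0.073, 0.997, 0.003]
wrist_force: [-0.3, 0.9, -0.3]
finger_gap: 0.0853
```

```bash
python3 - <<'E'
from h import *
c=cam("wrist"); cv2.imwrite("pics/w49.png",c["img"]); s=st();print(zt(s["orientation"]),((np.array([.6095,.0322,.158])-s["tcp_pos"])*100).round(2),np.radians(98.2-yaw(s["orientation"])),proj(c,[.6118,.0323,.1784]))
E
```

```text
t 67.78 tcp [0.5984 0.0491 0.245 ] jaw 98.4 F [ 0.  -0.1  1.3] gap 0.0851
[0.25442032 0.31149598] [ 1.11 -1.69 -8.7 ] -0.0034293195700346806 [254.03702282 236.45187243]
```

View pics/w49.png

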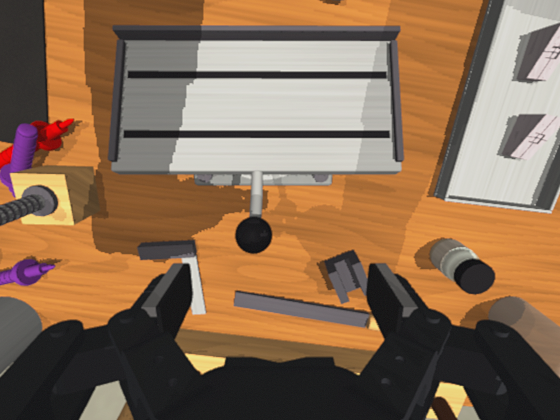

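step_arm --series '[[[1.11,-1.69,-2],0,0],[[1.11,-1.69,-6],0,0],[[1.11,-1.69,-8.7],0,0],[[1.11,-1.69,-8.7],0,0],[[1.11,-1.69,-8.7],0,0]]'

```text
clock: 68.4
tcp_pos: [0.61, 0.0321, 0.1584]
orientation: [0.003, -0.073, 0.997, 0.002]
wrist_force: [0.2, -0.5, 0.5]
finger_gap: 0.0855
```

step_arm --series '[[[0,0,0],0,120],[[0,0,0],0,255],[[0,0,0],0,255],[[0,0,0],0,255],[[0,0,0],0,255]]' --newtons 40

```text
clock: 69.03
tcp_pos: [0.6104, 0.0318, 0.1592]
orientation: [0.003, -0.073, 0.997, 0.002]
wrist_force: [-1.0, -1.7, 4.6]
finger_gap: 0.0259
```

step_arm --series '[[[0.5,0.07,-0.5],0,255],[[0.95,0.14,-0.99],0,255],[[1.4,0.2,-1.55],0,255],[[1.8,0.26,-2.09],0,255],[[2.17,0.31,-2.7],0,255]]'

```text
clock: 69.65
tcp_pos: [0.6322, 0.0349, 0.1341]
orientation: [0.004, -0.073, 0.997, 0.002]
wrist_force: [-4.7, 0.2, 12.3]
finger_gap: 0.0256
```

step_arm --series '[[[0.25,0.04,-0.6],0,255],[[0.5,0.08,-1.1],0,255],[[0.75,0.11,-1.6],0,255],[[0.94,0.14,-2.2],0,255],[[0.94,0.14,-2.2],0,255]]'

```text
clock: 70.28
tcp_pos: [0.6435, 0.0366, 0.1139]
orientation: [0.006, -0.073, 0.997, 0.002]
wrist_force: [0.7, 0.7, 6.8]
finger_gap: 0.0258
```

```bash
python3 v.py 50; python3 - <<'E'
from fit import *
import pickle
c=pickle.load(open("wrist50.pkl","rb")); cv2.imwrite("pics/w50.png",c["img"])
c=cam("scene"); crop(c,230,130,360,260,4.5,"s50.png")
E
```

```text
t 70.28 tcp [0.6435 0.0366 0.1139] jaw 98.41 F [0.7 0.7 6.8] gap 0.0258
```

View pics/w50.png

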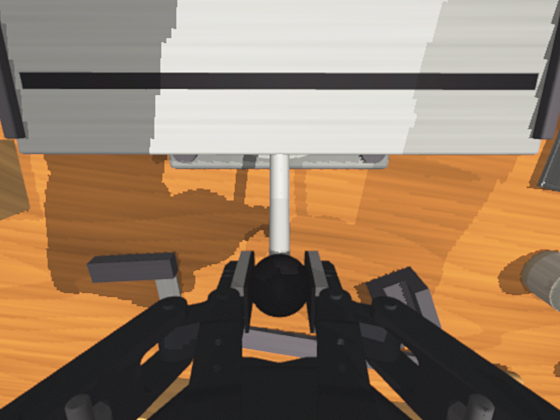

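View pics/s50.png

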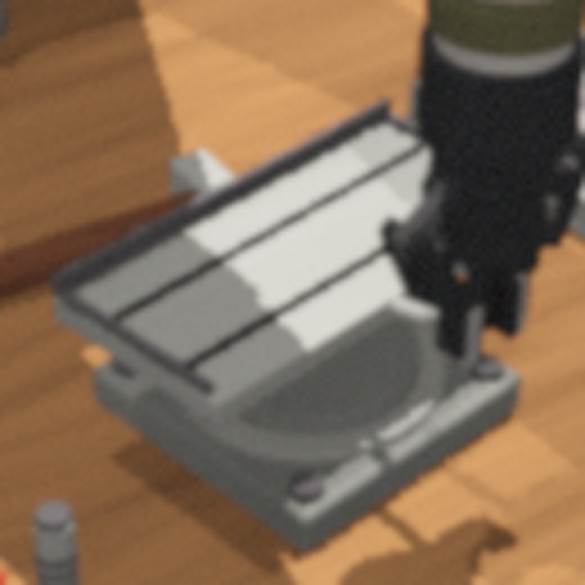

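step_arm --series '[[[0,0,0],0,255],[[0,0,0],0,120],[[0,0,0],0,0],[[0,0,0],0,0],[[0,0,0],0,0]]'

```text
clock: 71.0
tcp_pos: [0.6434, 0.0366, 0.1136]
orientation: [0.006, -0.073, 0.997, 0.002]
wrist_force: [0.1, 0.0, 0.3]
finger_gap: 0.0856
```

step_arm --series '[[[0,0,4],0,0],[[0,0,8],0,255],[[-5,-0.7,8],0,255],[[-8,-1.1,4],0,255],[[-8,-1.1,2.5],0,255]]' --newtons 20

```text
clock: 71.62
tcp_pos: [0.5586, 0.0259, 0.1362]
orientation: [0.003, -0.073, 0.997, 0.003]
wrist_force: [0.8, 0.5, 0.4]
finger_gap: 0.0121
```

```bash
python3 - <<'E'
from fit import *
import pickle
s=st(); c=cam("wrist"); pickle.dump(c,open("wrist51.pkl","wb")); cv2.imwrite("pics/w51.png",c["img"]);s=st()
E
```

```text
t 71.62 tcp [0.5586 0.0259 0.1362] jaw 98.39 F [0.8 0.5 0.4] gap 0.0121
t 71.67 tcp [0.5605 0.0258 0.1354] jaw 98.39 F [ 0.4  0.  -0.7] gap 0.0046
```

View pics/w51.png

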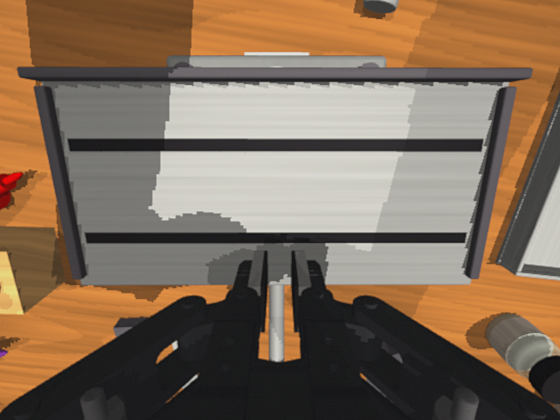

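step_arm --series '[[[0,0,-1],0,255],[[0,0,-2],0,255],[[0,0,-2.3],0,255],[[0,0,-2.3],0,255]]'

```text
clock: 72.18
tcp_pos: [0.561, 0.0258, 0.1123]
orientation: [0.004, -0.073, 0.997, 0.003]
wrist_force: [-0.1, -0.1, -0.1]
finger_gap: 0.0004
```

step_arm --series '[[[0,0,-0.15],0,255],[[0,0,-0.3],0,255],[[0,0,-0.3],0,255]]'

```text
clock: 72.55
tcp_pos: [0.5616, 0.0258, 0.1105]
orientation: [0.005, -0.073, 0.997, 0.002]
wrist_force: [-1.1, 0.8, 5.4]
finger_gap: -0.0003
```

Contact at z≈0.1105. Now the fence side.

step_arm --series '[[[0,0,1.5],0,255],[[-4,-0.57,1.5],0,255],[[-7,-1.0,1.5],0,255],[[-7,-1.0,0.4],0,255],[[-7,-1.0,0.4],0,255]]'

```text
clock: 73.18
tcp_pos: [0.492, 0.0158, 0.1146]
orientation: [0.005, -0.073, 0.997, 0.002]
wrist_force: [0.2, 1.1, 0.2]
finger_gap: -0.0001
```

step_arm --series '[[[0,0,-0.2],0,255],[[0,0,-0.5],0,255],[[0,0,-0.6],0,255],[[0,0,-0.6],0,255]]'

```text
clock: 73.68
tcp_pos: [0.4921, 0.0158, 0.1084]
orientation: [0.005, -0.073, 0.997, 0.002]
wrist_force: [0.0, 0.3, -0.7]
finger_gap: 0.0002
```

step_arm --series '[[[0,0,-0.1],0,255],[[0,0,-0.2],0,255],[[0,0,-0.2],0,255]]'

```text
clock: 74.05
tcp_pos: [0.4922, 0.0158, 0.1079]
orientation: [0.005, -0.073, 0.997, 0.002]
wrist_force: [-3.9, 0.1, 10.6]
finger_gap: -0.0001
```

step_arm --series '[[[0,0,4],0,255],[[3,0.4,6.5],0,255],[[9,1.25,6.5],0,255],[[15.06,2.09,6.5],0,255],[[15.06,2.09,6.5],0,255]]'

```text
clock: 74.68
tcp_pos: [0.6462, 0.0369, 0.1699]
orientation: [0.005, -0.074, 0.997, 0.002]
wrist_force: [-1.5, 0.0, -0.1]
finger_gap: 0.0001
```

step_arm --series '[[[0,0,0],0,255],[[0,0,-1],0,255],[[0,0,-1.8],0,255],[[0,0,-1.8],0,255]]'

```text
clock: 75.18
tcp_pos: [0.6453, 0.0369, 0.1519]
orientation: [0.004, -0.073, 0.997, 0.002]
wrist_force: [0.6, -0.7, -0.7]
finger_gap: 0.0003
```

step_arm --series '[[[-0.15,0,-0.2],0,255],[[-0.15,0,-0.4],0,255],[[-0.15,0,-0.6],0,255],[[-0.15,0,-0.6],0,255]]'

```text
clock: 75.68
tcp_pos: [0.6457, 0.0369, 0.149]
orientation: [0.008, -0.074, 0.997, 0.002]
wrist_force: [0.8, 0.9, 8.3]
finger_gap: 0.0002
```

step_arm --series '[[[0,0,-0.2],0,255],[[0,0,-0.4],0,255],[[0,0,-0.4],0,255]]'

```text
clock: 76.05
tcp_pos: [0.6466, 0.0371, 0.1475]
orientation: [0.01, -0.074, 0.997, 0.002]
wrist_force: [-1.3, 0.9, 8.1]
finger_gap: -0.0001
```

step_arm --series '[[[0,0,1.5],0,255],[[-4,-0.5,1.5],0,255],[[-8.5,-1.13,1.0],0,255],[[-8.5,-1.13,-2.5],0,255],[[-8.5,-1.13,-3.3],0,255]]'

```text
clock: 76.68
tcp_pos: [0.56, 0.0258, 0.1137]
orientation: [0.008, -0.073, 0.997, 0.002]
wrist_force: [-0.4, 0.5, -0.2]
finger_gap: -0.0003
```

step_arm --series '[[[0,0,0],0,255],[[0,0,-0.2],0,255],[[0,0,-0.3],0,255],[[0,0,-0.3],0,255]]'

```text
clock: 77.18
tcp_pos: [0.5604, 0.0258, 0.1109]
orientation: [0.009, -0.074, 0.997, 0.002]
wrist_force: [0.1, -0.2, 0.6]
finger_gap: -0.0001
```

step_arm --series '[[[0,0,-0.1],0,255],[[0,0,-0.2],0,255],[[0,0,-0.2],0,255]]'

```text
clock: 77.55
tcp_pos: [0.5606, 0.0258, 0.1093]
orientation: [0.009, -0.074, 0.997, 0.002]
wrist_force: [-0.7, 0.3, 2.7]
finger_gap: 0.0001
```

step_arm --series '[[[0,0,-0.1],0,255],[[0,0,-0.1],0,255]]'

```text
clock: 77.8
tcp_pos: [0.5606, 0.0258, 0.1093]
orientation: [0.009, -0.074, 0.997, 0.002]
wrist_force: [-2.3, -0.1, 7.4]
finger_gap: -0.0
```

step_arm --series '[[[0,0,1.5],0,255],[[-4,-0.57,1.5],0,255],[[-7,-1.0,1.5],0,255],[[-7,-1.0,0.4],0,255],[[-7,-1.0,0.4],0,255]]'

```text
clock: 78.42
tcp_pos: [0.4909, 0.0158, 0.1131]
orientation: [0.009, -0.073, 0.997, 0.002]
wrist_force: [-0.1, 1.2, 0.6]
finger_gap: 0.0001
```

step_arm --series '[[[0,0,-0.1],0,255],[[0,0,-0.3],0,255],[[0,0,-0.45],0,255],[[0,0,-0.45],0,255]]'

```text
clock: 78.92
tcp_pos: [0.4914, 0.0158, 0.1089]
orientation: [0.01, -0.074, 0.997, 0.002]
wrist_force: [0.3, -0.5, 4.3]
finger_gap: 0.0001
```

step_arm --series '[[[0,0,5],0,255],[[2,0,11],0,0],[[6,0.8,17],0,0],[[6,0.8,19],0,0],[[6,0.8,19],0,0]]'

```text
clock: 79.55
tcp_pos: [0.5533, 0.0237, 0.3011]
orientation: [0.012, -0.074, 0.997, 0.002]
wrist_force: [-0.2, -0.2, -0.2]
finger_gap: 0.0721
```

```bash
python3 - <<'E'
from fit import *
import pickle
s=st(); c=cam("wrist"); pickle.dump(c,open("wrist60.pkl","wb")); crop(c,140,60,400,265,3,"w60.png");s=st()
c=cam("scene"); cv2.imwrite("pics/s60.png",c["img"])
E
```

```text
t 79.55 tcp [0.5533 0.0237 0.3011] jaw 98.45 F [-0.2 -0.2 -0.2] gap 0.0721
t 79.6 tcp [0.5521 0.0238 0.2992] jaw 98.45 F [-0.2 -1.   0.1] gap 0.0789
```

View pics/w60.png

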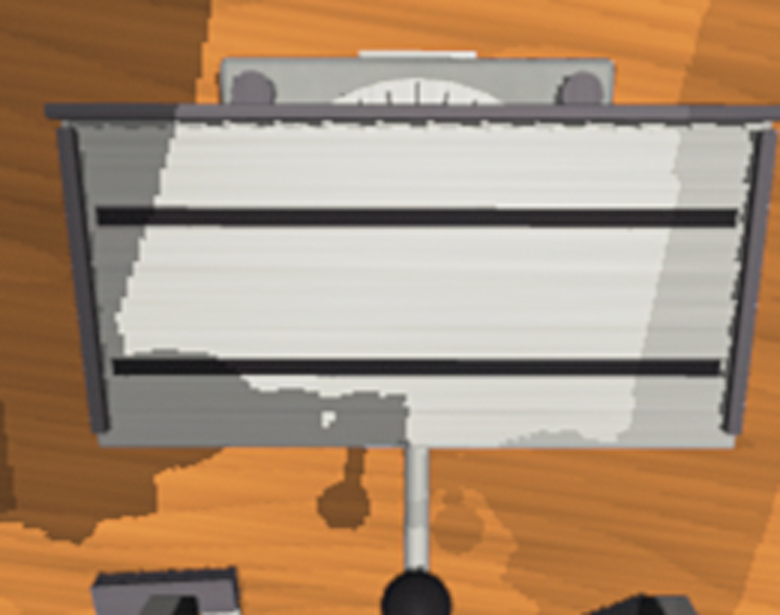

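View pics/s60.png

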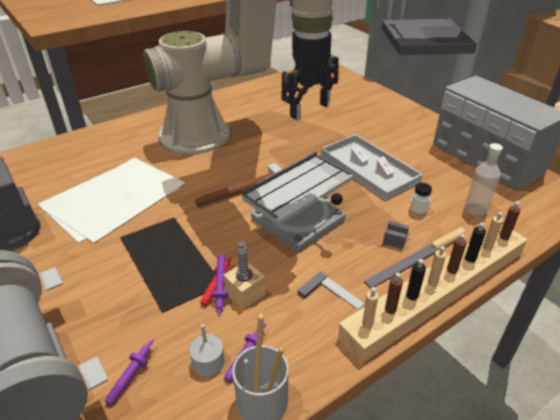

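step_arm --series '[[[0,0,0],0,0],[[0,0,0],0,0],[[0,0,0],0,0]]'

```text
clock: 80.03
tcp_pos: [0.5507, 0.0238, 0.2975]
orientation: [0.009, -0.074, 0.997, 0.002]
wrist_force: [-0.1, -0.3, 0.1]
finger_gap: 0.0854
```

```bash
python3 - <<'E'
from h import *
c=cam("scene"); crop(c,300,120,440,210,5,"s61.png"); crop(c,190,220,290,310,6,"s61p.png"); st()
E
```

```text
t 80.08 tcp [0.5509 0.0238 0.2977] jaw 98.44 F [-0.3 -0.5  0.5] gap 0.0857
```

View pics/s61.png

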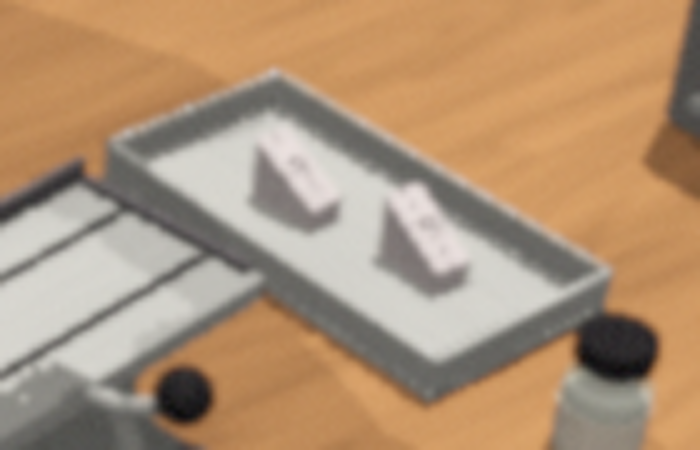

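View pics/s61p.png

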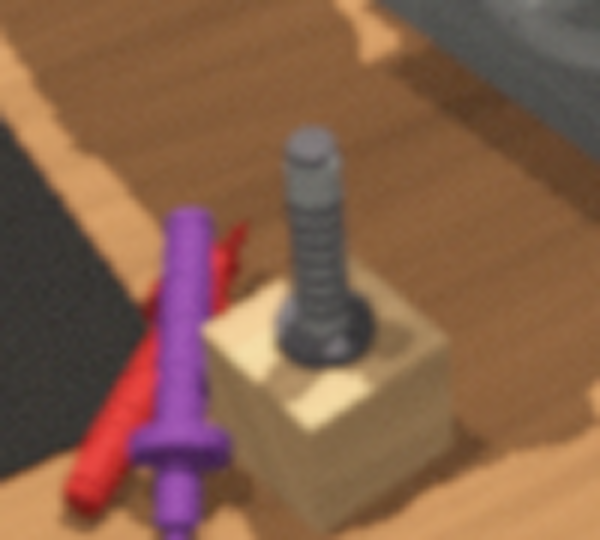

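Both blocks stand marked in the tray, the punch is upright in its stand, and the table is level and square.

```bash
python3 -c "
from workcell import env
print(env.hand_in())"
```

```text
the job is handed in; nothing more can be done
None
```

I finished the job and handed it in at about 80 s; no verdict came back. Only two wedge blocks were on the mat, and both are now marked and standing on their bases in the tray.

- **Table for marking:** I set it square (within about 0.2° by the camera) with the ball lever. Touching the plate at two points gave 26.0°, so I pressed the knob down to about 25°. I did not touch-check it again after that. Both blocks sat flat against the fence, with their tops looking level.
- **Punching:** Each cross was pressed with about 10 to 13 N. The spring readings and close-ups fit full-depth marks. I pressed the first block a second time because I was unsure of its depth; the force showed no further deepening. The tool leaned about 1.3° while it held the punch.
- **Punch:** It is back upright in its stand, with the collar resting on top.
- **Tray:** One block was knocked aside by about 2 cm and turned after I had placed it. It stayed in the tray, standing on its base.
- **Table at the end:** It is level to about 0.3° by touch and square to about 0.2° by the camera.
- **Other things:** The red and purple look-alike punches stood upright in the first picture, but all four are now lying down. A wrist picture at 1.6 s, before the gripper touched anything, seems to show them down already.
- **Disagreement:** Camera-only readings of the tilt ranged from about 24.8° to 27°, so I relied on the touch readings.

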